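Unload check valves from a packing tube on a tipping stand

ROBOT

A 6-joint arm with a two-finger parallel gripper is mounted at the origin on the work surface. World frame = base frame: x ahead of the robot, y to its left, z up, the work surface at z = 0. Lengths are in m, angles in rad, forces in N, time in s.
With the tool pointing down it reaches from about 0.3 to 1 m from the base axis. Payload 5.1 kg.
Tool frame: the origin (TCP) lies midway between the tips of the shut fingers; the grasp point (between the pads) lies 19 mm behind it; z points along the fingers, y is the direction in which the jaws open and shut (so a half turn about z gives the same grasp; the last joint's range is limited). The gripper opens to 95 mm and grips with 3 to 60 N. Pads are 20 mm wide; open, the fingers measure 119 mm over their backs; the gripper's body (75 mm by 180 mm) begins 59 mm behind the grasp point.
Start: joints at [1.109, 0.124, 1.65, -0, 1.367, -0.083], TCP at [0.24, 0.604, 0.215] pointing down, gripper open.
Joint ranges: [-2.61, 2.61], [-1.02, 2.33], [0.03, 2.71], [-1.35, 4.49], [0.32, 2.68], [-2.91, 2.91]. Speed limits (rad/s): [2.57, 2.57, 3.14, 3.14, 3.14, 3.14].

INTERFACE

Orientations are given as a rotation vector (axis times angle).
In Python, from plant import * gives the robot as it stands. The module is installed in compiled form; this text tells all that it offers.
- The arm moves only by the tool step_arm, never from a script. Its argument "moves" is text: rows parted by semicolons, each of 5 numbers parted by spaces: the shift along the tool's x, y, z in mm, then the turn about the tool's z in rad, then the closure in counts, from 0 (fully open) to 255 (shut). In form: x y z roll grip; .... A call has 1 to 8 rows; each row shifts and turns the pose as measured when the row begins, along the tool's axes as they then stand; what a row does not reach is not made up. A row lasts 1/12 s, in which the tool goes at most 41.7 mm and 7.16 degrees, less where a joint would pass 70% of its speed; a pose out of reach is approached as far as the arm can. A call is refused whole if a number of a shift passes 41.7 or a number of a turn 0.125, either way. A call with a gripper value outside its range is refused whole. The fingers move at their own pace and stop on an object; "newtons" is the grip in N (left out, the last holds). Time passes only in rows, so rows that do not move let the fingers close. It gives the time, the measured TCP pose, the force and the opening at its end, in the units of the state.
- observe(): the state, without advancing time (a new reading comes with each control period).
- snapshot(name): name is "scene" or "top" or "wrist"; returns a dict with "image" (480x640x3 uint8, blue, green, red), "range_z" (480x640 float32, m along the optical axis (not along the pixel's ray), 0 where there is no reading), "camera_matrix" (3x3 intrinsics, pixels), "R" (3x3) and "t" (3): a world point X has camera coordinates R X + t. Camera axes: x right, y down, z forward; pixel columns grow to the right and rows downward; lengths in m; the calibration is good to about 2 mm. A picture is of the moment at which its call begins.
- hand_in(): hands the job in, once; it reports no verdict.
Trained networks look in the newest picture that a camera, given by its name, has taken for a name from the list of things; names that differ only in an ending like _2 or _b are one class to them, and where a whole thing is asked for, a point or a joint stands for the part that bears it (a point fixed in the world has none). Each returns a list of dicts, best first, with "confidence" (0 to 1); they miss things now and then, are a little off and sometimes report something else, mostly with a low value. They report only what shows in the picture. A call takes as long as a camera call. They do not tell look-alikes from the thing itself.
- outline_of(camera, query): "region" (480x640 bool, what is visible of it) and "box" ([left, top, width, height] in pixels, round what is visible of it).
The state is a dict: "t": time; "joint_positions": joint angles; "dq": joint speeds; "tau": joint torques, N m; "tool_pos": TCP position; "tool_rot": TCP orientation; "contact_force": force on the tool from outside, world axes, zero at the start; "ft_torque": the same for the moment, N m; "opening": finger opening in m.
Only numpy, scipy, OpenCV 4.12 (cv2) and the standard library are available. Lean on these libraries where they do the work, as an engineer would, in place of code of your own. Each camera call takes 0.05 s, during which the arm holds its last target.

TASK

Unload the brass check valves from the cardboard packing tube. First swing the stop arm of the tipping stand over until it lies fully down across the nose, and lay the tube in the level cradle with its open mouth towards the stop arm; then press the nose down to its end stop so that the valves slide to the mouth, grip each one by its exposed end, lift it over the arm and lay it in the grey tray. When all the valves are in the tray, press the cradle level again, lay the empty tube back on the black mat and fold the stop arm fully back up; never tip the tube up steeply to shake it out, and leave the wrench, tape, funnel and nut alone.

Things in the scene. Friction and masses are not known exactly. Their poses are not given: they have to be found in the camera images.
- tube: Cardboard packing tube, 240 long (x), 46 wide (y), 54 high (z), walls 6 thick (inside 34 wide, 42 high, 234 deep), 0.25 kg; black cap at its closed +x end, open mouth at -x. It starts flat on the black mat with 2 or 3 valves inside, end to end, hidden from above. Origin: centre of its underside, z up. Smooth inside floor: the valves start to slide at about 10 degrees of tilt.
- tube_mouth (a point): Centre of the tube's open mouth: at (-120, 0, 27) mm in the tube's axes; same axes as the tube.
- valve0: Brass inline check valve, 56 long (its x) with a square body 26 x 26 (42 long) and round ends of 24 diameter, 0.11 kg; all four are alike, some may be absent. Origin: centre of its underside (z up, middle 13 above). Grip it across its 26 mm width.
- valve1: Brass inline check valve, 56 long (its x) with a square body 26 x 26 (42 long) and round ends of 24 diameter, 0.11 kg; all four are alike, some may be absent. Origin: centre of its underside (z up, middle 13 above). Grip it across its 26 mm width.
- valve2: Brass inline check valve, 56 long (its x) with a square body 26 x 26 (42 long) and round ends of 24 diameter, 0.11 kg; all four are alike, some may be absent. Origin: centre of its underside (z up, middle 13 above). Grip it across its 26 mm width.
- valve3: Brass inline check valve, 56 long (its x) with a square body 26 x 26 (42 long) and round ends of 24 diameter, 0.11 kg; all four are alike, some may be absent. Origin: centre of its underside (z up, middle 13 above). Grip it across its 26 mm width.
- tray: Loose grey open tray, outside 210 (x) x 160 (y) x 36 high, walls and floor 5 thick, 0.6 kg; it may be knocked aside. Origin: centre of its underside, z up. The valves go in here, lying side by side or end to end on its floor.
- mat: Fixed black rubber mat, 300 (x) x 100 (y) x 4 high, place of the tube, on the left or the right. Origin: centre of its underside; x along its length.
- cradle (a joint): Tilt (rad) of the tipping cradle about a level axle 125 mm above the work surface: 0 = level (end stop), 0.45 = nose fully down (end stop). Stiff hinge of about 1.2 N m that stays where it is left: pressing a pad takes about 7 to 10 N.
- cradle_seat (a point): Point on the cradle's floor under the middle of the seated tube. Cradle's axes: x along it from nose to rear, y across, z normal to its floor (up when level). The axle runs along y, in the floor's plane, 35 mm from here towards the nose. Channel 56 wide between side walls 12 high, 250 long from the sill to an end wall 12 high; the tube lies on its floor.
- nose_pad (a point): Middle of the black press pad on top of the nose (34 long, 44 wide), 216 mm from cradle_seat towards the nose; cradle's axes. Press here to tip the nose down.
- rear_pad (a point): Middle of the black press pad on top of the rear end (36 long, 44 wide), 153 mm from cradle_seat towards the rear; cradle's axes. Press here to bring the cradle level.
- stop_arm (a joint): Swing (rad) of the stop arm about an axis along the cradle's x: 0 = folded up (end stop, leaning 19 degrees outward past upright, towards +y), 1.57 = 19 degrees above flat, 1.9 = fully down, flat across the nose towards the cradle's -y (end stop). Stiff hinge (0.12 N m), stays where it is left. Lowered, the bar's top is 9.5 mm above the sill.
- stop_hinge (a point): Hinge of the stop arm, at (-176, 36, 9.5) mm in the axes of cradle_seat; cradle's axes.
- stop_knob (a point): Middle of the black round knob at the arm's tip, 18 diameter and 26 long along the cradle's x, 90 mm from the hinge; the bar itself is 12 wide (along x) and 9 thick. Pinch it over its two ends and lead it along the arc, or push it.
- wrench: Chrome adjustable wrench, 210 long, lying on the liner; leave alone. Origin near its middle, underside.
- tape: Roll of plumber's tape on a white spool, 68 diameter, 20 high; leave alone. Origin: centre of its underside.
- funnel: Red silicone funnel standing mouth down, 72 diameter, 62 high; leave alone. Origin: centre of its underside.
- nut: Brass-coloured compression nut, 32 diameter, 16 high; leave alone. Origin: centre of its underside.
- sill_mid (a point): Middle of the smooth sill's gap, on its top (4.5 mm above the floor), 147 mm from cradle_seat towards the nose; cradle's axes. The sill's edge, 22 mm to the rear, holds the tube's mouth (up to 10 mm off at loading); the lowered stop arm's near face is 22 mm to the front. So the first valve stands about 45 mm out of the mouth, and the next follows once it is taken.
Mind the look-alikes: they are no part of the job. Several things have the shape of the tube; the one meant has the colours described above.

How it is judged:
By the outcome, as a careful person would: the job done as asked, in the order asked, and still so for the second after the job is handed in, with the robot touching nothing.
Of valve0, valve1, valve2, valve3 only 2 to 3 are there at a start; the rules pass over those that are not, and their reading is None.
At some moment in a run one of tray may be knocked a few centimetres aside while the robot is not near it.
Once in a run the grip may slacken for a moment while it holds something.
It also fails if it takes over 210 s, if anything falls off the work surface, if the arm or the gripper's body presses on something with over 40 N, if the wrist force passes 120 N, or if a joint passes its speed limit or range.

## Working session

There is one attempt and no reset: what is moved stays moved. The work goes in short steps, Python scripts to look and compute and a tool call to move; the robot and the scene stay as the last step left them, time stands still between calls to the robot, and variables do not carry over. Pictures are saved under pics/ and viewed, and the job is handed in when it is done.

Besides the shell and the picture viewer there is one more tool, called after "Emit:" as name(argument=value, ...) on one line, values as JSON. step_arm: Moves the arm, as the interface text tells. Its arguments: {"type":"object","properties":{"moves":{"type":"string"},"newtons":{"type":"number"}},"required":["moves"]}

```bash
ls; mkdir -p pics; python3 - <<'E'
from plant import *
import cv2
print(observe())
for n in ["scene","top","wrist"]:
    s=snapshot(n); cv2.imwrite(f"pics/a_{n}.png",s["image"]); print(n,s["camera_matrix"],s["R"],s["t"])
E
```

```text
pics
{'t': 0.0, 'joint_positions': array([ 1.10938252e+00,  1.24493692e-01,  1.65162447e+00, -1.73152119e-05,
        1.36746514e+00, -8.25695142e-02]), 'dq': array([ 0.00152876,  0.00097406, -0.00158701, -0.00062522,  0.00015155,
        0.00065336]), 'tau': array([-7.19419786e-04, -4.17613971e+01, -3.59925234e+01,  7.73139833e-02,
        4.93068038e-02, -1.85426825e-04]), 'tool_pos': array([0.24013984, 0.60335411, 0.21342369]), 'tool_rot': array([-5.91431600e-01, -3.08489006e+00,  3.01860118e-03]), 'contact_force': array([-0.92443252,  0.20043939, -0.05075672]), 'ft_torque': array([-0.01378418, -0.01900951,  0.0188867 ]), 'opening': 0.09476799486834032}
scene [[595.58587832   0.         323.34620969]
 [  0.         595.58587832 235.65125999]
 [  0.           0.           1.        ]] [[-0.7836975   0.62094218  0.01578093]
 [ 0.37107814  0.48841341 -0.78978057]
 [-0.49811569 -0.6130931  -0.61318644]] [ 0.32982927 -0.10260453  1.90292414]
top [[467.40354      0.         315.60750026]
 [  0.         467.40354    246.26851055]
 [  0.           0.           1.        ]] [[-0.01502731 -0.99982706  0.01095555]
 [-0.99606869  0.01401239 -0.08746892]
 [ 0.08730028 -0.0122269  -0.996107  ]] [0.08691639 0.50214123 1.33676669]
wrist [[388.68529188   0.         319.96756276]
 [  0.         388.68529188 243.95972783]
 [  0.           0.           1.        ]] [[ 3.71031297e-01  9.28620328e-01  2.49920867e-04]
 [ 8.97336091e-01 -3.58600887e-01  2.57280673e-01]
 [ 2.39005685e-01 -9.52349188e-02 -9.66336687e-01]] [-0.65073369 -0.02867301  0.38974467]
```

```bash
cat > h.py <<'E'
from plant import *
import numpy as np, cv2
from scipy.spatial.transform import Rotation as Ro
def cloud(s):
    K=s["camera_matrix"];z=s["range_z"];v,u=np.mgrid[0:480,0:640]
    P=np.stack([(u-K[0,2])/K[0,0]*z,(v-K[1,2])/K[1,1]*z,z],-1)
    W=(P-s["t"])@s["R"]; W[z<=0]=np.nan
    return W
def px(s,X):
    c=s["R"]@np.asarray(X)+s["t"];p=s["camera_matrix"]@c;return p[:2]/p[2]
def crop(s,name,x,y,w,h,f):
    im=s["image"][y:y+h,x:x+w];cv2.imwrite("pics/"+name,cv2.resize(im,None,fx=f,fy=f,interpolation=cv2.INTER_CUBIC))
def rect(pts):
    (c,wh,a)=cv2.minAreaRect((pts[:,:2]*1000).astype(np.float32)); return np.round(c,1),np.round(wh,1),round(a,2)
E
python3 - <<'E'
from h import *
for cam in ["top","scene"]:
    s=snapshot(cam);W=cloud(s)
    np.save(f"W_{cam}.npy",W)
    crop(s,f"b_{cam}.png",*( (160,170,270,110,2.9) if cam=="top" else (180,170,290,220,2.7)))
    for q in ["tube","cradle","stop_arm","stop_knob","nose_pad","mat","tray","wrench","tape","funnel","nut"]:
        for o in outline_of(cam,q)[:4]:
            r=o["region"]; P=W[r];P=P[~np.isnan(P[:,0])]
            if len(P): 
                print(cam,q,round(o["confidence"],2),o["box"],"med",np.round(np.median(P,0),3),"zp",np.round(np.percentile(P[:,2],[5,50,95]),3),*rect(P))
E
```

```text
top tube 0.93 [180.5, 239.9, 89.1, 13.9] med [0.499 0.342 0.059] zp [0.042 0.059 0.063] [500.6 340. ] [240.1  48.1] 88.91
top tube 0.84 [83.8, 263.9, 75.6, 67.4] med [0.365 0.635 0.054] zp [0.015 0.054 0.059] [359.6 646.9] [248.6  64.8] 52.12
top tube 0.73 [204.1, 308.6, 88.6, 40.6] med [0.273 0.274 0.055] zp [0.049 0.055 0.059] [269.9 274.3] [ 52.1 239.5] 14.37
top cradle 0.88 [266.9, 179.4, 148.8, 73.2] med [0.565 0.019 0.128] zp [0.123 0.128 0.141] [597.   14.1] [427.9 132.1] 73.89
top stop_arm 0.49 [287.2, 180.6, 8.6, 12.2] med [0.638 0.143 0.228] zp [0.156 0.228 0.234] [658.  146.7] [56.9 20.9] 10.19
top stop_arm 0.42 [168.0, 227.0, 108.9, 41.9] med [0.485 0.354 0.005] zp [0.    0.005 0.012] [503.1 350.5] [302.4 106. ] 84.49
top stop_knob 0.6 [285.7, 181.7, 11.3, 13.2] med [0.638 0.143 0.228] zp [0.143 0.228 0.234] [658.1 145.7] [56.3 24.9] 8.28
top nose_pad 0.59 [262.5, 180.1, 157.6, 72.9] med [0.565 0.022 0.128] zp [0.122 0.128 0.141] [589.2   2. ] [455.3 124.4] 73.81
top mat 0.95 [168.0, 229.9, 110.1, 41.7] med [0.493 0.351 0.005] zp [-0.     0.005  0.012] [502.9 351.1] [305.
[... 2198 characters left out ...]
0.391  0.011] zp [0.003 0.011 0.038] [ 497.5 -350.6] [323.  240.2] 61.01
scene wrench 0.62 [304.1, 235.2, 52.3, 38.0] med [0.422 0.043 0.013] zp [0.003 0.013 0.019] [422.7   7.3] [ 52.5 199.2] 9.08
scene tape 0.71 [224.5, 276.3, 29.7, 24.2] med [ 0.696 -0.009  0.021] zp [0.003 0.021 0.025] [693.1 -18.4] [77.7 69.8] 81.89
scene tape 0.42 [204.6, 250.6, 29.3, 30.8] med [ 0.699 -0.105  0.017] zp [0.001 0.017 0.062] [ 682.2 -133.9] [118.   70.9] 59.7
scene funnel 0.65 [202.9, 252.5, 30.9, 26.3] med [ 0.701 -0.104  0.019] zp [0.004 0.019 0.06 ] [ 698.2 -105.9] [56.1 69.5] 67.87
scene nut 0.59 [256.2, 308.9, 14.5, 15.6] med [0.699 0.118 0.016] zp [0.002 0.016 0.021] [693.2 108.7] [52.6 35. ] 62.81
```

```bash
python3 - <<'E'
from h import *
s=snapshot("top");W=np.nanmedian([cloud(s)]+[cloud(snapshot("top")) for _ in range(4)],0)
g=s["image"].max(2)
C=[]
for (u,v) in [(274,203),(407,238)]:
    m=np.zeros_like(g,bool);m[v-12:v+13,u-12:u+13]=1
    m&=(g<40)&(W[...,2]>.11)
    P=W[m];print(m.sum(),P.mean(0),rect(P));C.append(P.mean(0))
a=C[1]-C[0];d=np.linalg.norm(a[:2]);print("dist",d,"ang",np.degrees(np.arctan2(a[1],a[0])),"slope",np.degrees(np.arctan2(a[2],d)))
x=a/np.linalg.norm(a);seat=C[0]+x*.216;print("seat",seat)
# all cradle-top pts in cradle axes
xh=np.array([x[0],x[1],0]);xh/=np.linalg.norm(xh);y=np.cross([0,0,1],xh)
D=W-seat;L=np.stack([D@xh,D@y,D[...,2]],-1)
m=(abs(L[...,0])<.30)&(abs(L[...,1])<.05)&(W[...,2]>.10)&(W[...,2]<.16)
for lo in range(-240,180,20):
    k=m&(L[...,0]*1000>lo)&(L[...,0]*1000<lo+20)&(abs(L[...,1])<.02)
    q=m&(L[...,0]*1000>lo)&(L[...,0]*1000<lo+20)
    if k.sum():print(lo+10,k.sum(),np.round(np.median(W[k][:,2])*1000,1),"y range",np.round(np.percentile(L[q][:,1]*1000,[1,99]),1))
# knob
m=(abs(L[...,0]+.176)<.03)&(W[...,2]>.16)&(L[...,1]>0)
print("arm pts",np.round(np.c_[L[m]*1000,W[m]*1000]).astype(int)[::4])
# tube
o=[o for o in outline_of("top","tube") if abs(o["box"][0]-180)<15][0]
P=W[o["region"]];P=P[(P[:,2]>.05)&(P[:,2]<.07)];print("tube",rect(P),np.median(P[:,2]))
b=(W[...,2]>.05)&(W[...,2]<.07)&(s["image"][...,2]>90)&(W[...,1]>.18)&(W[...,1]<.5)&(W[...,0]>.42)&(W[...,0]<.58)
print("brown",rect(W[b]))
b=(W[...,2]>.05)&(W[...,2]<.07)&(W[...,1]>.18)&(W[...,1]<.5)&(W[...,0]>.42)&(W[...,0]<.58)
print("all",rect(W[b]), np.polyfit(W[b][:,1],W[b][:,0],1))
E
```

```text
180 [0.61332993 0.19188204 0.12928644] (array([613.4, 192. ]), array([32. , 40.9]), 74.61)
193 [ 0.51383436 -0.16344014  0.12896906] (array([ 513.9, -163.4]), array([33.1, 41. ]), 74.26)
dist 0.3689894511830851 ang -105.64304813552035 slope -0.04928279304936017
seat [ 0.55508698 -0.0161173   0.12910065]
-230 83 129.1 y range [-32.2  29.3]
-210 111 129.3 y range [-32.   28.8]
-190 108 128.9 y range [-32.   34.3]
-170 108 129.2 y range [-32.1  36.2]
-150 109 129.5 y range [-32.  29.]
-130 111 129.1 y range [-32.2  28.8]
-110 109 125.0 y range [-32.2  29.1]
-90 109 125.7 y range [-32.1  29.2]
-70 109 125.7 y range [-32.2  29. ]
-50 110 126.1 y range [-43.   37.6]
-30 109 126.7 y range [-48.8  44.3]
-10 111 126.4 y range [-40.5  36. ]
10 110 126.7 y range [-32.1  28.6]
30 110 126.8 y range [-32.2  29.4]
50 110 127.7 y range [-32.1  29.4]
70 110 127.3 y range [-32.1  29.2]
90 110 127.7 y range [-32.1  29. ]
110 113 127.7 y range [-32.2  29.2]
130 109 129.2 y range [-32.   28.8]
150 110 129.2 y range [-32.   29.1]
170 79 128.7 y range [-32.1  29.4]
arm pts [[-189   47  100  652  153  230]

[... 347 characters left out ...]
 640  131  233]
 [-181   36  102  639  148  231]
 [-171   38  103  638  138  232]
 [-188   33   94  638  156  223]
 [-178   35  100  637  146  229]
 [-169   37  100  636  136  229]
 [-178   33   95  635  146  224]
 [-168   35  101  634  136  230]
 [-177   36   74  637  145  203]
 [-165   34   96  632  134  225]
 [-175   35   66  636  142  195]
 [-178   35   53  636  146  183]
 [-181   34   42  636  149  171]
 [-171   37   38  637  138  167]
 [-172   33   42  633  141  171]]
tube (array([500.7, 340. ]), array([239.9,  46.3]), 88.43) 0.059083303438364626
brown (array([500.5, 348.2]), array([223.3,  42.9]), 89.18)
all (array([500.7, 340. ]), array([239.9,  46.3]), 88.43) [0.02388838 0.49252597]
```

```bash
cat >> h.py <<'E'
A=np.radians(-105.64); cx=np.array([np.cos(A),np.sin(A),0]);cy=np.array([-np.sin(A),np.cos(A),0]);SEAT=np.array([.5551,-.0161,.125])
def cr(x,y,z): return SEAT+(x*cx+y*cy)/1000+np.array([0,0,z/1000])
def plan(p,yaw=None):
    "p world m; yaw deg of tool y in world (mod 180). prints needed tool shift mm / roll rad"
    o=observe();R=Ro.from_rotvec(o["tool_rot"]).as_matrix()
    d=R.T@(np.asarray(p)-o["tool_pos"])*1000
    y=np.degrees(np.arctan2(R[1,1],R[0,1]))
    print("t",round(o["t"],2),"pos",np.round(o["tool_pos"]*1000,1),"ytool yaw",round(y,2),"zdev",np.round(R[:,2],3),"F",np.round(o["contact_force"],1),"open",round(o["opening"]*1000,1),"q6",round(o["joint_positions"][5],2))
    r=0
    if yaw is not None:
        r=-(yaw-y); r=(r+90)%180-90   # tool z down: +roll about tool z lowers world yaw
        print("roll needed",round(np.radians(r),3),"in rad")
    # shift expressed as world dir and in current axes, and in axes after roll
    c,s_=np.cos(np.radians(r)),np.sin(np.radians(r))
    print("shift now-axes",np.round(d,1),"after-roll axes",np.round([c*d[0]+s_*d[1],-s_*d[0]+c*d[1],d[2]],1))
E
python3 - <<'E'
from h import *
s=snapshot("scene");crop(s,"c_mouth.png",395,320,60,60,8)
W=cloud(s)
print(np.round(W[345:372:2,405:440:3,1]*1000))
k=cr(-176,42,98);print("knob",k)
plan(k+[0,0,.06],74.36)
E
```

```text
[[420. 424. 427. 435. 437. 444. 445. 450. 422. 426. 431. 435.]
 [421. 429. 434. 436. 440. 445. 449. 452. 457. 430. 434. 441.]
 [429. 431. 439. 441. 447. 451. 454. 456. 461. 434. 440. 444.]
 [429. 436. 440. 447. 451. 453. 457. 459. 461. 438. 444. 447.]
 [429. 437. 446. 449. 454. 457. 460. 456. 461. 443. 450. 452.]
 [430. 436. 446. 452. 456. 461. 450. 459. 445. 449. 453. 455.]
 [430. 439. 447. 456. 460. 453. 451. 460. 450. 453. 456. 459.]
 [431. 439. 447. 457. 452. 453. 450. 462. 456. 456. 462. 462.]
 [435. 438. 449. 457. 456. 455. 451. 461. 459. 462. 465. 471.]
 [432. 442. 449. 459. 453. 452. 456. 462. 463. 468. 470. 475.]
 [434. 441. 450. 460. 451. 456. 460. 462. 465. 473. 474. 475.]
 [436. 444. 453. 460. 457. 458. 463. 468.  nan 475. 479. 482.]
 [440. 446. 453. 461. 461. 461. 465. 469. 474. 479. 482. 488.]
 [442. 452. 454. 460. 461. 468. 471. 474. 479. 482. 488. 489.]]
knob [0.64299315 0.14206066 0.223     ]
t 1.7 pos [240.4 603.9 214.6] ytool yaw 68.3 zdev [-0. -0. -1.] F [-0.  -0.5  0.8] open 94.7 q6 -0.08
roll needed -0.106 in rad
shift now-axes [-544.8 -280.2  -68.4] after-roll axes [-512.2 -336.2  -68.4]
```

Emit:
step_arm(moves="0 0 -34 -0.106 0; -30 -19 -6 0 0; -32 -21 -5 0 0; -32 -21 -5 0 0; -32 -21 -5 0 0; -32 -21 -5 0 0; -32 -21 -5 0 0; -32 -21 -5 0 0")

```text
t: 2.37
tool_pos: [0.4175, 0.4028, 0.2857]
tool_rot: [-0.396, -3.115, 0.002]
contact_force: [0.7, 0.4, -0.5]
opening: 0.0952
```

```bash
python3 - <<'E'
from h import *
plan(cr(-176,42,98)+[0,0,.06],74.36)
E
```

```text
t 2.37 pos [417.5 402.8 285.7] ytool yaw 75.5 zdev [-0.001 -0.001 -1.   ] F [ 0.7  0.4 -0.5] open 95.2 q6 -0.64
roll needed 0.02 in rad
shift now-axes [-283.6 -195.9    2.7] after-roll axes [-287.4 -190.3    2.7]
```

Emit:
step_arm(moves="-34 -22 0 0.02 0; -34 -22 0 0 0; -34 -22 0 0 0; -34 -22 0 0 0; -34 -22 0 0 0; -34 -22 0 0 0; -34 -22 0 0 0; -34 -22 0 0 0")

```text
t: 3.03
tool_pos: [0.6374, 0.1519, 0.2906]
tool_rot: [0.428, 3.106, 0.007]
contact_force: [0.6, 0.1, -0.2]
opening: 0.0951
```

```bash
python3 - <<'E'
from h import *
plan(cr(-176,42,98)+[0,0,.06],74.36)
s=snapshot("wrist");cv2.imwrite("pics/d.png",s["image"])
W=cloud(s)
D=W-SEAT;L=np.stack([D@cx,D@cy,D[...,2]],-1)*1000
m=(abs(L[...,0]+176)<40)&(L[...,1]>0)&(L[...,1]<75)&(W[...,2]>.16)&(W[...,2]<.245)
P=L[m];print(len(P)); 
t=P[P[:,2]>85];print("knob",t.min(0),t.max(0),np.percentile(t,[2,98],0))
q=px(s,cr(-176,42,98));print(q)
E
```

```text
t 3.03 pos [637.4 151.9 290.6] ytool yaw 74.31 zdev [ 0.006  0.003 -1.   ] F [ 0.6  0.1 -0.2] open 95.1 q6 -1.15
roll needed -0.001 in rad
shift now-axes [-8.  -8.   7.6] after-roll axes [-8.  -8.   7.6]
1535
knob [-191.83794288   32.34501307   85.12695278] [-165.92852748   50.30944553  108.87213534] [[-191.20724313   32.7731496    97.82758466]
 [-166.34122025   49.47655587  107.71158166]]
[305.12779197 267.60654056]
```

Emit:
step_arm(moves="-8 -6 0 0 0; -1 -1 20 0 0; 0 0 30 0 0; 0 0 28 0 0")

```text
t: 3.42
tool_pos: [0.6563, 0.1323, 0.2193]
tool_rot: [0.443, 3.085, 0.006]
contact_force: [0.1, -0.6, -0.2]
opening: 0.0953
```

```bash
python3 - <<'E'
from h import *
plan(cr(-178,42,86),74.36)
E
```

```text
t 3.42 pos [656.3 132.3 219.3] ytool yaw 73.65 zdev [ 0.025  0.    -1.   ] F [ 0.1 -0.6 -0.2] open 95.3 q6 -1.16
roll needed -0.012 in rad
shift now-axes [15.7  7.6  8. ] after-roll axes [15.7  7.8  8. ]
```

Emit:
step_arm(moves="0 0 0 0 0; 0 0 0 0 0")

```text
t: 3.58
tool_pos: [0.6527, 0.1324, 0.2123]
tool_rot: [0.443, 3.096, 0.001]
contact_force: [-0.2, 0.6, 0.5]
opening: 0.0949
```

```bash
python3 - <<'E'
from h import *
plan(cr(-178,42,86),74.36)
E
```

```text
t 3.58 pos [652.7 132.4 212.3] ytool yaw 73.7 zdev [ 0.014 -0.001 -1.   ] F [-0.2  0.6  0.5] open 94.9 q6 -1.16
roll needed -0.012 in rad
shift now-axes [12.1  8.6  1.1] after-roll axes [12.   8.7  1.1]
```

Emit:
step_arm(moves="8 5 0 -0.012 0; 4 3 0 0 0; 0 0 0 0 0")

```text
t: 3.83
tool_pos: [0.6431, 0.1457, 0.2157]
tool_rot: [0.42, 3.096, 0.003]
contact_force: [0.3, -0.7, 0.3]
opening: 0.0953
```

```bash
python3 - <<'E'
from h import *
plan(cr(-178,42,86),74.36)
E
```

```text
t 3.83 pos [643.1 145.7 215.7] ytool yaw 74.54 zdev [ 0.017 -0.    -1.   ] F [ 0.3 -0.7  0.3] open 95.3 q6 -1.16
roll needed 0.003 in rad
shift now-axes [-0.8 -1.5  4.8] after-roll axes [-0.8 -1.5  4.8]
```

Now close on the knob ends gently.

Emit:
step_arm(moves="0 -1 2 0 255; 0 0 0 0 255; 0 0 0 0 255; 0 0 0 0 255; 0 0 0 0 255; 0 0 0 0 255; 0 0 0 0 255; 0 0 0 0 255", newtons=12)

```text
t: 4.5
tool_pos: [0.6448, 0.1461, 0.2203]
tool_rot: [0.416, 3.087, 0.007]
contact_force: [-0.4, -0.6, -0.1]
opening: 0.0475
```

```bash
python3 - <<'E'
from h import *
plan(cr(-178,42,86),74.36)
s=snapshot("wrist");cv2.imwrite("pics/e.png",s["image"])
E
```

```text
t 4.5 pos [644.8 146.1 220.3] ytool yaw 74.65 zdev [ 0.027  0.001 -1.   ] F [-0.4 -0.6 -0.1] open 47.5 q6 -1.16
roll needed 0.005 in rad
shift now-axes [ 0.9 -2.4  9.3] after-roll axes [ 0.9 -2.4  9.3]
```

Emit:
step_arm(moves="0 -2 5 0 128; 0 0 5 0 128; 0 0 2 0 255; 0 0 1 0 255")

```text
t: 4.88
tool_pos: [0.6446, 0.1437, 0.2057]
tool_rot: [0.417, 3.087, 0.006]
contact_force: [0.1, -0.0, -0.4]
opening: 0.0387
```

```bash
python3 - <<'E'
from h import *
plan(cr(-178,42,86),74.36); o=observe(); print(o["joint_positions"],o["dq"],o["tau"])
import time
s=snapshot("wrist");plan(cr(-178,42,86),74.36);print(observe()["joint_positions"])
s=snapshot("wrist");plan(cr(-178,42,86),74.36);print(observe()["joint_positions"])
E
```

```text
t 4.88 pos [644.6 143.7 205.7] ytool yaw 74.63 zdev [ 0.027  0.001 -1.   ] F [ 0.1 -0.  -0.4] open 38.7 q6 -1.16
roll needed 0.005 in rad
shift now-axes [ 1.   0.1 -5.4] after-roll axes [ 1.   0.1 -5.4]
[ 0.13939382  0.13543831  1.65292658 -0.00317125  1.32681969 -1.16235528] [ 0.00040622  0.01620275  0.02287445  0.00181197 -0.02347582 -0.00058405] [-1.10010750e-02 -4.23162997e+01 -3.60120499e+01 -1.18912768e-02
  1.17246524e-02 -1.22664405e-03]
t 4.93 pos [644.4 143.7 205.3] ytool yaw 74.63 zdev [ 0.026  0.001 -1.   ] F [-0.3  0.2 -0.1] open 35.3 q6 -1.16
roll needed 0.005 in rad
shift now-axes [ 0.8  0.1 -5.8] after-roll axes [ 0.8  0.1 -5.8]
[ 0.13942981  0.13568654  1.65330215 -0.00312392  1.32686969 -1.16232675]
t 4.98 pos [644.5 143.7 205.6] ytool yaw 74.64 zdev [ 0.026  0.001 -1.   ] F [ 0.5 -0.4 -0.4] open 31.6 q6 -1.16
roll needed 0.005 in rad
shift now-axes [ 0.9  0.  -5.4] after-roll axes [ 0.9  0.  -5.4]
[ 0.13952455  0.13546656  1.65289798 -0.00315056  1.32710509 -1.1623446 ]
```

```bash
python3 - <<'E'
from h import *
for _ in range(5): s=snapshot("wrist")
plan(cr(-178,42,86),74.36)
cv2.imwrite("pics/f.png",s["image"])
E
```

```text
t 5.23 pos [644.7 143.6 206.2] ytool yaw 74.64 zdev [ 0.027  0.    -1.   ] F [ 0.  -1.2 -2.6] open 25.9 q6 -1.16
roll needed 0.005 in rad
shift now-axes [ 1.1  0.1 -4.8] after-roll axes [ 1.1  0.1 -4.8]
```

Emit:
step_arm(moves="9 0 0 0 255; 9 0 1 0 255; 9 0 2 0 255; 9 0 3 0 255; 9 0 4 0 255; 8 0 4 0 255; 8 0 5 0 255; 7 0 6 0 255")

```text
t: 5.9
tool_pos: [0.5781, 0.1621, 0.1841]
tool_rot: [0.415, 3.072, 0.006]
contact_force: [0.3, -2.1, 4.5]
opening: 0.0257
```

```bash
cat >> h.py <<'E'
def knobL(dz=7):
    o=observe();R=Ro.from_rotvec(o["tool_rot"]).as_matrix()
    p=o["tool_pos"]-R[:,2]*.0; d=(p-SEAT)*1000
    print("TCP in cradle axes",np.round([d@cx,d@cy,d[2]],1),"F",np.round(o["contact_force"],1),"open",round(o["opening"]*1000,1),"zdev",np.round(R[:,2],3), "t",round(o["t"],2))
E
python3 - <<'E'
from h import *
knobL()
E
```

```text
TCP in cradle axes [-177.8  -25.9   59.1] F [ 0.3 -2.1  4.5] open 25.7 zdev [ 0.042 -0.002 -0.999] t 5.9
```

Emit:
step_arm(moves="6 0 6 0 255; 6 0 7 0 255; 5 0 8 0 255; 4 0 8 0 255; 3 0 8 0 255; 2 0 8 0 255; 1 0 8 0 255; 0 0 6 0 255")

```text
t: 6.57
tool_pos: [0.546, 0.1703, 0.1141]
tool_rot: [0.414, 3.083, 0.003]
contact_force: [-1.1, -1.4, 1.2]
opening: 0.0257
```

```bash
python3 - <<'E'
from h import *
s=snapshot("wrist");knobL()
E
```

```text
TCP in cradle axes [-176.9  -59.2  -12.2] F [-0.  -0.1 -2.1] open 26.1 zdev [ 0.031 -0.002 -1.   ] t 6.62
```

Emit:
step_arm(moves="-2 0 4 0 255; 0 0 4 0 255")

```text
t: 6.78
tool_pos: [0.5464, 0.1704, 0.1045]
tool_rot: [0.416, 3.089, 0.003]
contact_force: [-3.7, -2.4, 9.6]
opening: 0.0265
```

```bash
python3 - <<'E'
from h import *
knobL();s=snapshot("top");knobL();crop(s,"g_top.png",255,170,80,60,8)
s=snapshot("scene");crop(s,"g_scene.png",220,190,130,120,5)
E
```

```text
TCP in cradle axes [-177.2  -58.7  -20.5] F [-3.7 -2.4  9.6] open 26.5 zdev [ 0.024 -0.001 -1.   ] t 6.78
TCP in cradle axes [-177.2  -58.7  -20.9] F [-4.2 -1.3  4.6] open 26.6 zdev [ 0.024 -0.001 -1.   ] t 6.83
```

Emit:
step_arm(moves="0 0 -1 0 60; 0 0 0 0 60; 0 0 0 0 60; 0 0 0 0 60")

```text
t: 7.22
tool_pos: [0.548, 0.1712, 0.1047]
tool_rot: [0.417, 3.087, 0.008]
contact_force: [-0.6, 0.2, -0.4]
opening: 0.0477
```

```bash
python3 - <<'E'
from h import *
snapshot("wrist");knobL();plan(cr(-178,-56,60),74.36)
E
```

```text
TCP in cradle axes [-178.5  -57.4  -20.3] F [-0.2  0.2  1. ] open 51.6 zdev [ 0.027  0.001 -1.   ] t 7.27
t 7.27 pos [548.  171.2 104.7] ytool yaw 74.62 zdev [ 0.027  0.001 -1.   ] F [-0.2  0.2  1. ] open 51.6 q6 -1.09
roll needed 0.005 in rad
shift now-axes [ -3.4   0.2 -80.3] after-roll axes [ -3.4   0.2 -80.3]
```

Emit:
step_arm(moves="0 0 -20 0 0; 0 0 -30 0 0; 0 0 -30 0 0; 0 0 -15 0.12 0; 0 0 0 0.12 0; 0 0 0 0.12 0; 0 0 0 0.12 0; 0 0 0 0.12 0")

```text
t: 7.93
tool_pos: [0.5457, 0.1714, 0.2039]
tool_rot: [1.344, 2.813, 0.024]
contact_force: [0.1, -0.9, 0.2]
opening: 0.0944
```

```bash
python3 - <<'E'
from h import *
s=snapshot("top");plan([.501,.360,.14],-1.5)
cv2.imwrite("pics/h.png",s["image"]);crop(s,"h_top.png",255,170,160,90,5)
E
```

```text
t 7.98 pos [545.8 171.5 204. ] ytool yaw 38.69 zdev [ 0.028  0.003 -1.   ] F [-0.   0.1 -0.6] open 94.9 q6 -0.46
roll needed 0.702 in rad
shift now-axes [176.1  81.3  63.3] after-roll axes [187.  -51.6  63.3]
```

Emit:
step_arm(moves="15 5 0 0.12 0; 25 5 0 0.12 0; 28 2 0 0.12 0; 30 -2 0 0.12 0; 30 -7 0 0.12 0; 25 -9 0 0.08 0; 15 -7 0 0 0; 5 -2 0 0 0")

```text
t: 8.65
tool_pos: [0.4771, 0.342, 0.202]
tool_rot: [2.228, 2.188, 0.039]
contact_force: [0.0, -1.3, 0.1]
opening: 0.0951
```

```bash
python3 - <<'E'
from h import *
s=snapshot("top");snapshot("wrist");plan([.501,.360,.14],-1.5)
crop(s,"i_top.png",255,170,160,90,5)
E
```

```text
t 8.75 pos [477.8 340.7 201.9] ytool yaw -1.1 zdev [ 0.031  0.003 -1.   ] F [ 0.6 -0.5 -1. ] open 94.9 q6 0.56
roll needed 0.007 in rad
shift now-axes [19.5 20.9 62.7] after-roll axes [19.6 20.7 62.7]
```

```bash
python3 - <<'E'
from h import *
W=np.nanmedian([cloud(snapshot("top")) for _ in range(4)],0)
D=W-SEAT;L=np.stack([D@cx,D@cy,D[...,2]],-1)*1000
for y in range(-65,50,10):
    m=(abs(L[...,0]+176)<4)&(abs(L[...,1]-y)<5)
    print(y,np.round(np.median(L[m][:,2]),1),end="; ")
m=(abs(L[...,0])<110)&(L[...,2]>8)&(L[...,2]<16)&(abs(L[...,1])<40)
P=L[m];print("\nwall +",np.median(P[P[:,1]>15][:,1]),np.percentile(P[P[:,1]>15][:,1],[5,95]),"wall -",np.median(P[P[:,1]<-15][:,1]),np.percentile(P[P[:,1]<-15][:,1],[5,95]))
m=(L[...,2]>8)&(L[...,2]<25)&(abs(L[...,1])<25)&(L[...,0]<-150); print("bar x",np.percentile(L[m][:,0],[3,50,97]))
m=(L[...,2]>8)&(L[...,2]<25)&(abs(L[...,1])<20)&(L[...,0]>100); print("endwall x",np.percentile(L[m][:,0],[3,50,97]),m.sum())
# tube top
b=(W[...,2]>.05)&(W[...,2]<.07)&(W[...,1]>.18)&(W[...,1]<.5)&(W[...,0]>.42)&(W[...,0]<.58);print(rect(W[b]))
E
```

```text
-65 -120.2; -55 10.2; -45 8.4; -35 7.0; -25 3.4; -15 7.4; -5 7.3; 5 8.0; 15 7.3; 25 7.2; 35 7.3; 45 nan; 
wall + 27.009960628469457 [16.79520882 29.47241645] wall - -30.167491356500356 [-32.30876977 -16.50121565]
bar x [-713.9921124  -605.63696581 -172.6441381 ]
endwall x [102.60795324 139.64062839 172.34591677] 385
(array([498.5, 286.8]), array([133. ,  45.5]), 88.79)
  return _methods._mean(a, axis=axis, dtype=dtype,
  ret = ret.dtype.type(ret / rcount)
```

```bash
sed -i 's/SEAT=np.array(\[.5551,-.0161,.125\])/SEAT=np.array([.5537,-.0157,.125])/' h.py; python3 - <<'E'
from h import *
plan([.501,.360,.09],-1.5)
E
```

```text
t 8.95 pos [478.9 338.9 202.1] ytool yaw -1.36 zdev [ 0.031  0.003 -1.   ] F [ 0.4 -1.1  0.4] open 95.5 q6 0.56
roll needed 0.002 in rad
shift now-axes [ 21.1  18.1 112.8] after-roll axes [ 21.2  18.1 112.8]
```

Emit:
step_arm(moves="10 11 20 0.007 0; 8 9 30 0 0; 1 1 25 0 0; 0 0 15 0 0")

```text
t: 9.28
tool_pos: [0.5112, 0.3566, 0.1182]
tool_rot: [2.243, 2.165, 0.061]
contact_force: [-0.3, -0.5, 0.3]
opening: 0.0951
```

```bash
python3 - <<'E'
from h import *
s=snapshot("wrist");plan([.501,.360,.024],-1.5);cv2.imwrite("pics/j.png",s["image"])
E
```

```text
t 9.33 pos [509.7 355.3 114.9] ytool yaw -2.07 zdev [ 0.04   0.008 -0.999] F [-0.5 -1.  -1.5] open 95.2 q6 0.57
roll needed -0.01 in rad
shift now-axes [  3.5 -12.5  90.5] after-roll axes [  3.7 -12.4  90.5]
```

Emit:
step_arm(moves="0 0 0 0 0; 0 0 0 0 0; 0 0 0 0 0; 0 0 0 0 0")

```text
t: 9.67
tool_pos: [0.5111, 0.3527, 0.1157]
tool_rot: [2.248, 2.161, 0.052]
contact_force: [-0.3, 0.1, 0.7]
opening: 0.0951
```

```bash
python3 - <<'E'
from h import *
plan([.501,.360,.024],-1.5)
for i in range(3):print(observe()["tool_pos"],observe()["tool_rot"]);snapshot("wrist")
E
```

```text
t 9.67 pos [511.1 352.7 115.7] ytool yaw -2.25 zdev [ 0.04   0.007 -0.999] F [-0.3  0.1  0.7] open 95.1 q6 0.57
roll needed -0.013 in rad
shift now-axes [  6.2 -14.   91.3] after-roll axes [  6.4 -13.9  91.3]
[0.51109028 0.35267226 0.11573286] [2.24786322 2.16144599 0.0519374 ]
[0.51134048 0.35288403 0.11619778] [2.24760042 2.16136606 0.05336133]
[0.51127867 0.3530311  0.11613245] [2.24747701 2.16156706 0.05341643]
```

Emit:
step_arm(moves="0 0 10 0 0; 0 0 10 0 0; 0 0 10 0 0; 0 0 10 0 0")

```text
t: 10.15
tool_pos: [0.515, 0.3551, 0.0775]
tool_rot: [2.245, 2.161, 0.066]
contact_force: [0.1, -0.0, 0.2]
opening: 0.0951
```

```bash
python3 - <<'E'
from h import *
plan([.501,.360,.024],-1.5);snapshot("wrist");plan([.501,.360,.024],-1.5)
E
```

```text
t 10.15 pos [515.  355.1  77.5] ytool yaw -2.2 zdev [ 0.048  0.011 -0.999] F [ 0.1 -0.   0.2] open 95.1 q6 0.57
roll needed -0.012 in rad
shift now-axes [  3.6 -16.7  52.8] after-roll axes [  3.8 -16.7  52.8]
t 10.2 pos [513.5 354.2  74.5] ytool yaw -2.2 zdev [ 0.044  0.009 -0.999] F [-0.8 -0.6 -0.8] open 95.2 q6 0.57
roll needed -0.012 in rad
shift now-axes [  4.8 -14.9  50. ] after-roll axes [  5.  -14.8  50. ]
```

Emit:
step_arm(moves="0 0 -10 0 0; 0 0 -10 0 0; 0 0 -10 0 0; 0 0 -10 0 0")

```text
t: 10.53
tool_pos: [0.5087, 0.3521, 0.1115]
tool_rot: [2.248, 2.164, 0.042]
contact_force: [-0.2, -0.3, -0.3]
opening: 0.0953
```

```bash
python3 - <<'E'
from h import *
plan([.501,.360,.024],-1.5);snapshot("wrist");plan([.501,.360,.024],-1.5)
E
```

```text
t 10.53 pos [508.7 352.1 111.5] ytool yaw -2.18 zdev [ 0.034  0.004 -0.999] F [-0.2 -0.3 -0.3] open 95.3 q6 0.57
roll needed -0.012 in rad
shift now-axes [  7.1 -10.9  87.2] after-roll axes [  7.3 -10.8  87.2]
t 10.58 pos [510.2 353.1 114.7] ytool yaw -2.18 zdev [ 0.038  0.006 -0.999] F [0.7 0.1 1.6] open 94.9 q6 0.57
roll needed -0.012 in rad
shift now-axes [  5.9 -12.9  90.3] after-roll axes [  6.  -12.9  90.3]
```

Emit:
step_arm(moves="0 0 -40 0 0; 0 0 -40 0 0; 0 0 -40 0 0")

```text
t: 10.83
tool_pos: [0.5014, 0.3498, 0.228]
tool_rot: [2.25, 2.166, 0.027]
contact_force: [1.0, 0.5, -0.1]
opening: 0.0953
```

```bash
python3 - <<'E'
from h import *
plan([.501,.360,.024],-1.5);snapshot("wrist");snapshot("wrist");plan([.501,.360,.024],-1.5)
E
```

```text
t 10.83 pos [501.4 349.8 228. ] ytool yaw -2.17 zdev [ 0.026 -0.001 -1.   ] F [ 1.   0.5 -0.1] open 95.3 q6 0.57
roll needed -0.012 in rad
shift now-axes [ 10.3  -6.  203.9] after-roll axes [ 10.3  -5.9 203.9]
t 10.93 pos [506.1 352.7 238.2] ytool yaw -2.18 zdev [ 0.042  0.008 -0.999] F [0.9 0.7 1.3] open 95.4 q6 0.57
roll needed -0.012 in rad
shift now-axes [  4.9 -14.4 213.8] after-roll axes [  5.1 -14.3 213.8]
```

Emit:
step_arm(moves="0 0 20 0 0")

```text
t: 11.02
tool_pos: [0.5098, 0.3546, 0.2258]
tool_rot: [2.244, 2.16, 0.076]
contact_force: [0.3, -0.2, -0.4]
opening: 0.0954
```

```bash
python3 - <<'E'
from h import *
plan([.501,.360,.024],-1.5);snapshot("wrist");snapshot("wrist");plan([.501,.360,.024],-1.5)
E
```

```text
t 11.02 pos [509.8 354.6 225.8] ytool yaw -2.2 zdev [ 0.053  0.015 -0.998] F [ 0.3 -0.2 -0.4] open 95.4 q6 0.57
roll needed -0.012 in rad
shift now-axes [  1.7 -19.6 201.1] after-roll axes [  1.9 -19.6 201.1]
t 11.12 pos [506.9 352.9 218.7] ytool yaw -2.18 zdev [ 0.043  0.009 -0.999] F [-0.1 -0.7  0.1] open 95.1 q6 0.57
roll needed -0.012 in rad
shift now-axes [  4.8 -14.5 194.3] after-roll axes [  5.  -14.4 194.3]
```

Emit:
step_arm(moves="0 0 40 0 0")

```text
t: 11.2
tool_pos: [0.513, 0.3559, 0.1882]
tool_rot: [2.243, 2.159, 0.083]
contact_force: [1.3, 1.0, 1.5]
opening: 0.095
```

```bash
python3 - <<'E'
from h import *
plan([.501,.360,.024],-1.5);snapshot("wrist");snapshot("wrist");plan([.501,.360,.024],-1.5)
E
```

```text
t 11.2 pos [513.  355.9 188.2] ytool yaw -2.2 zdev [ 0.057  0.017 -0.998] F [1.3 1.  1.5] open 95.0 q6 0.57
roll needed -0.012 in rad
shift now-axes [  0.4 -21.4 163.3] after-roll axes [  0.7 -21.4 163.3]
t 11.3 pos [505.3 351.2 172.8] ytool yaw -2.17 zdev [ 0.033  0.003 -0.999] F [-1.5 -1.5 -1.6] open 95.0 q6 0.57
roll needed -0.012 in rad
shift now-axes [  7.9  -9.6 148.6] after-roll axes [  8.1  -9.5 148.6]
```

Emit:
step_arm(moves="4 -4 38 -0.012 0")

```text
t: 11.38
tool_pos: [0.5072, 0.3572, 0.1449]
tool_rot: [2.233, 2.175, 0.059]
contact_force: [2.6, 0.5, 2.0]
opening: 0.0949
```

```bash
cat > st.py <<'E'
from h import *
import sys
a=[float(v) for v in sys.argv[1:]]
for _ in range(3): s=snapshot("wrist")
plan(np.array(a[:3])/1000,a[3] if len(a)>3 else None)
E
cat > cr.py <<'E'
from h import *
import sys
a=[float(v) for v in sys.argv[1:]]
for _ in range(3): s=snapshot("wrist")
plan(cr(*a[:3]),a[3] if len(a)>3 else None);knobL()
E
python3 st.py 501 360 24 -1.5
```

```text
t 11.53 pos [500.7 354.  134.5] ytool yaw -1.47 zdev [ 0.027 -0.001 -1.   ] F [-0.4 -0.5  0.2] open 94.9 q6 0.57
roll needed 0.0 in rad
shift now-axes [  6.   -2.8 110.5] after-roll axes [  6.   -2.8 110.5]
```

Emit:
step_arm(moves="0 -2 38 0 0")

```text
t: 11.62
tool_pos: [0.5058, 0.3576, 0.1067]
tool_rot: [2.233, 2.176, 0.055]
contact_force: [2.7, 2.1, 2.3]
opening: 0.0957
```

```bash
python3 st.py 501 360 24 -1.5
```

```text
t 11.77 pos [498.4 353.1  95.5] ytool yaw -1.48 zdev [ 0.022 -0.003 -1.   ] F [ 0.3  0.2 -0.2] open 95.5 q6 0.57
roll needed 0.0 in rad
shift now-axes [ 7.1  0.8 71.6] after-roll axes [ 7.1  0.8 71.6]
```

Emit:
step_arm(moves="7 2 38 0 0")

```text
t: 11.85
tool_pos: [0.5079, 0.3634, 0.0683]
tool_rot: [2.234, 2.176, 0.048]
contact_force: [2.8, 1.1, 2.0]
opening: 0.0948
```

```bash
python3 st.py 501 360 24 -1.5
```

```text
t 12.0 pos [500.9 359.6  57.6] ytool yaw -1.46 zdev [ 0.02  -0.005 -1.   ] F [-0.1 -0.7  0.6] open 95.2 q6 0.58
roll needed 0.001 in rad
shift now-axes [ 0.5 -0.5 33.6] after-roll axes [ 0.5 -0.5 33.6]
```

Emit:
step_arm(moves="2 2 32 0 0")

```text
t: 12.08
tool_pos: [0.5094, 0.3649, 0.035]
tool_rot: [2.234, 2.178, 0.04]
contact_force: [1.3, 1.1, 1.8]
opening: 0.095
```

```bash
python3 st.py 501 360 24 -1.5
```

```text
t 12.23 pos [503.3 361.1  26.5] ytool yaw -1.46 zdev [ 0.019 -0.006 -1.   ] F [ 0.1 -0.3 -0.1] open 95.1 q6 0.58
roll needed 0.001 in rad
shift now-axes [-1.1 -2.3  2.4] after-roll axes [-1.1 -2.3  2.4]
```

Confirming the tube candidates: brown at top (225,248) on the black mat, red (119,297), teal (250,328); brown cardboard with black cap on the mat is the one described (seen in crops b_top / c_mouth). Closing on it.

Emit:
step_arm(moves="0 -2 3 0 255", newtons=45)

```text
t: 12.32
tool_pos: [0.503, 0.3619, 0.0265]
tool_rot: [2.237, 2.18, 0.02]
contact_force: [-0.0, 1.3, 0.5]
opening: 0.0917
```

```bash
python3 - <<'E'
from h import *
for i in range(16):
    s=snapshot("wrist")
plan([.501,.36,.1],-1.5)
cv2.imwrite("pics/k.png",s["image"])
E
```

```text
t 13.12 pos [501.2 361.1  23.5] ytool yaw -1.47 zdev [ 0.018 -0.006 -1.   ] F [-0.5 -0.5  3.1] open 46.0 q6 0.58
roll needed 0.001 in rad
shift now-axes [ -1.6   1.2 -76.5] after-roll axes [ -1.6   1.2 -76.5]
```

Emit:
step_arm(moves="0 0 -12 0 255; 0 0 -15 0 255; 0 0 -10 0 255; 0 0 -5 0 255")

```text
t: 13.45
tool_pos: [0.496, 0.3585, 0.0613]
tool_rot: [2.239, 2.183, -0.006]
contact_force: [-0.2, -0.1, -5.8]
opening: 0.0457
```

```bash
python3 st.py 501 360 190 -1.5; python3 - <<'E'
from h import *
s=snapshot("scene");crop(s,"l.png",300,220,200,180,4)
E
```

```text
t 13.6 pos [496.1 358.6  60.8] ytool yaw -1.46 zdev [ 0.008 -0.013 -1.   ] F [-0.6  0.2 -4.2] open 45.9 q6 0.58
roll needed 0.001 in rad
shift now-axes [  -0.     5.9 -129.2] after-roll axes [  -0.     5.9 -129.2]
```

Emit:
step_arm(moves="0 0 -20 0 255; 0 0 -25 0 255; 0 0 -28 0 255; 0 0 -25 0 255; 0 0 -18 0 255; 0 0 -10 0 255; 0 0 -4 0 255")

```text
t: 14.23
tool_pos: [0.4895, 0.3567, 0.1833]
tool_rot: [2.243, 2.186, -0.039]
contact_force: [1.2, -0.2, -5.0]
opening: 0.0461
```

```bash
python3 cr.py -21 0 70 -15.64
```

```text
t 14.38 pos [488.7 356.1 181. ] ytool yaw -1.48 zdev [-0.014 -0.026 -1.   ] F [ 0.6 -0.7 -5.3] open 46.2 q6 0.58
roll needed 0.247 in rad
shift now-axes [-349.9   79.5   -5.8] after-roll axes [-319.8  162.7   -5.8]
TCP in cradle axes [-340.5 -162.8   56. ] F [ 0.6 -0.7 -5.3] open 46.2 zdev [-0.014 -0.026 -1.   ] t 14.38
```

Emit:
step_arm(moves="-8 2 -4 0.08 255; -15 5 -4 0.08 255; -22 9 -2 0.08 255; -26 13 0 0.007 255; -30 15 0 0 255; -30 15 0 0 255; -30 15 0 0 255; -30 15 0 0 255")

```text
t: 15.05
tool_pos: [0.5201, 0.1445, 0.1774]
tool_rot: [2.5, 1.896, -0.083]
contact_force: [0.7, 0.7, -5.2]
opening: 0.0461
```

```bash
python3 cr.py -21 0 60 -15.64
```

```text
t 15.2 pos [520.4 143.8 177.4] ytool yaw -15.97 zdev [-0.041 -0.034 -0.999] F [-0.3 -0.4 -5.6] open 46.0 q6 0.47
roll needed -0.006 in rad
shift now-axes [-123.5   75.5   -4.5] after-roll axes [-123.9   74.8   -4.5]
TCP in cradle axes [-144.6  -75.1   52.4] F [-0.3 -0.4 -5.6] open 46.0 zdev [-0.041 -0.034 -0.999] t 15.2
```

Emit:
step_arm(moves="-30 18 -4 -0.006 255")

```text
t: 15.28
tool_pos: [0.5274, 0.1138, 0.1797]
tool_rot: [-2.494, -1.902, 0.086]
contact_force: [0.7, 1.2, -5.5]
opening: 0.0461
```

```bash
python3 cr.py -21 0 60 -15.64
```

```text
t 15.43 pos [529.4 109.6 181. ] ytool yaw -15.73 zdev [-0.042 -0.034 -0.999] F [ 0.3  0.9 -4.6] open 45.7 q6 0.4
roll needed -0.002 in rad
shift now-axes [-93.2  57.1  -1.8] after-roll axes [-93.2  57.   -1.8]
TCP in cradle axes [-114.1  -57.2   56. ] F [ 0.3  0.9 -4.6] open 45.7 zdev [-0.042 -0.034 -0.999] t 15.43
```

Emit:
step_arm(moves="-30 18 -3 0 255")

```text
t: 15.52
tool_pos: [0.5367, 0.0805, 0.1828]
tool_rot: [-2.494, -1.901, 0.087]
contact_force: [1.3, 0.6, -5.7]
opening: 0.0458
```

```bash
python3 cr.py -21 0 60 -15.64
```

```text
t 15.67 pos [538.7  75.8 183.9] ytool yaw -15.79 zdev [-0.044 -0.034 -0.998] F [ 0.2  0.4 -5.7] open 45.6 q6 0.34
roll needed -0.003 in rad
shift now-axes [-63.   39.2   0.4] after-roll axes [-63.1  39.1   0.4]
TCP in cradle axes [-84.1 -39.1  58.9] F [ 0.2  0.4 -5.7] open 45.6 zdev [-0.044 -0.034 -0.998] t 15.67
```

Emit:
step_arm(moves="-32 20 0 -0.003 255")

```text
t: 15.75
tool_pos: [0.5476, 0.0449, 0.1836]
tool_rot: [-2.491, -1.904, 0.086]
contact_force: [0.1, 1.6, -5.0]
opening: 0.0457
```

```bash
python3 cr.py -21 0 60 -15.64
```

```text
t 15.9 pos [549.1  39.7 183.9] ytool yaw -15.68 zdev [-0.045 -0.033 -0.998] F [-1.4  0.4 -4.6] open 45.9 q6 0.27
roll needed -0.001 in rad
shift now-axes [-31.2  19.3  -0.4] after-roll axes [-31.2  19.3  -0.4]
TCP in cradle axes [-52.1 -19.3  58.9] F [-1.4  0.4 -4.6] open 45.9 zdev [-0.045 -0.033 -0.998] t 15.9
```

Emit:
step_arm(moves="-31 19 0 0 255")

```text
t: 15.98
tool_pos: [0.5578, 0.01, 0.1839]
tool_rot: [-2.492, -1.902, 0.086]
contact_force: [1.6, 0.2, -4.1]
opening: 0.0461
```

```bash
python3 cr.py -21 0 40 -15.64;python3 - <<'E'
from h import *
s=snapshot("wrist");cv2.imwrite("pics/m.png",s["image"])
s=snapshot("scene");crop(s,"m_scene.png",230,150,160,150,5)
s=snapshot("top");crop(s,"m_top.png",255,170,170,100,4.5)
E
```

```text
t 16.13 pos [559.2   5.2 184.4] ytool yaw -15.73 zdev [-0.045 -0.032 -0.998] F [-0.8  0.3 -4.4] open 45.5 q6 0.21
roll needed -0.002 in rad
shift now-axes [ 0.3  1.  19.4] after-roll axes [ 0.3  1.  19.4]
TCP in cradle axes [-21.6  -0.3  59.4] F [-0.8  0.3 -4.4] open 45.5 zdev [-0.045 -0.032 -0.998] t 16.13
```

```bash
cd .;python3 - <<'E'
from h import *
s=snapshot("scene");crop(s,"n_scene.png",230,200,160,150,5)
s=snapshot("top");crop(s,"n_top.png",235,170,120,100,6)
W=cloud(s)
E
```

Emit:
step_arm(moves="0 0 4 0 255; 0 0 6 0 255; 0 0 7 0 255; 0 0 6 0 255; 0 0 4 0 255")

```text
t: 16.8
tool_pos: [0.5575, 0.0078, 0.156]
tool_rot: [-2.497, -1.904, 0.085]
contact_force: [-0.7, 0.3, -3.8]
opening: 0.0459
```

```bash
python3 cr.py -21 0 22 -15.64;python3 - <<'E'
from h import *
s=snapshot("scene");crop(s,"o_scene.png",230,190,160,150,5)
E
```

```text
t 16.95 pos [557.4   7.6 156.4] ytool yaw -15.42 zdev [-0.044 -0.032 -0.999] F [-0.2 -0.5 -3.8] open 45.5 q6 0.21
roll needed 0.004 in rad
shift now-axes [-2.1  3.   9.4] after-roll axes [-2.1  3.   9.4]
TCP in cradle axes [-23.5  -2.7  31.4] F [-0.2 -0.5 -3.8] open 45.5 zdev [-0.044 -0.032 -0.999] t 16.95
```

Emit:
step_arm(moves="-2 2 0 0 255; -1 1 3 0.004 255; 0 0 4 0 255; 0 0 2 0 255")

```text
t: 17.33
tool_pos: [0.5615, 0.0028, 0.1497]
tool_rot: [2.5, 1.896, -0.079]
contact_force: [-0.4, 1.4, -2.2]
opening: 0.0459
```

```bash
python3 cr.py -21 0 19.5 -15.64
```

```text
t 17.48 pos [561.5   2.9 150. ] ytool yaw -15.68 zdev [-0.038 -0.033 -0.999] F [-0.2  0.3 -3.4] open 46.0 q6 0.21
roll needed -0.001 in rad
shift now-axes [ 1.2 -2.4  5.5] after-roll axes [ 1.2 -2.4  5.5]
TCP in cradle axes [-20.    2.5  25. ] F [-0.2  0.3 -3.4] open 46.0 zdev [-0.038 -0.033 -0.999] t 17.48
```

Emit:
step_arm(moves="1 -2 2 0 255; 0 0 2 0 255; 0 0 2 0 255")

```text
t: 17.73
tool_pos: [0.5614, 0.0043, 0.1469]
tool_rot: [2.497, 1.894, -0.074]
contact_force: [-0.9, 2.3, 0.5]
opening: 0.046
```

```bash
python3 cr.py -21 0 19.5 -15.64
```

```text
t 17.88 pos [561.3   4.4 146.6] ytool yaw -15.64 zdev [-0.033 -0.034 -0.999] F [-1.2  2.8  2.2] open 45.7 q6 0.21
roll needed -0.0 in rad
shift now-axes [-0.3 -1.8  2.1] after-roll axes [-0.3 -1.8  2.1]
TCP in cradle axes [-21.4   1.9  21.6] F [-1.2  2.8  2.2] open 45.7 zdev [-0.033 -0.034 -0.999] t 17.88
```

Emit:
step_arm(moves="0 0 1 0 100; 0 0 0 0 90")

```text
t: 18.05
tool_pos: [0.5614, 0.0043, 0.1457]
tool_rot: [2.496, 1.895, -0.073]
contact_force: [-0.8, 0.2, -0.9]
opening: 0.0543
```

```bash
python3 cr.py -21 0 19.5 -15.64;  python3 cr.py -21 0 19.5 -15.64; python3 - <<'E'
from h import *
s=snapshot("scene");crop(s,"p_scene.png",230,190,160,160,4.5)
s=snapshot("wrist");cv2.imwrite("pics/p.png",s["image"])
E
```

```text
t 18.2 pos [561.4   4.2 145.8] ytool yaw -15.64 zdev [-0.033 -0.034 -0.999] F [0.1 0.3 0.5] open 60.4 q6 0.21
roll needed 0.0 in rad
shift now-axes [-0.2 -2.1  1.3] after-roll axes [-0.2 -2.1  1.3]
TCP in cradle axes [-21.3   2.1  20.8] F [0.1 0.3 0.5] open 60.4 zdev [-0.033 -0.034 -0.999] t 18.2
t 18.35 pos [561.4   4.3 145.7] ytool yaw -15.64 zdev [-0.033 -0.034 -0.999] F [-0.2  1.  -1.3] open 61.2 q6 0.21
roll needed 0.0 in rad
shift now-axes [-0.3 -2.   1.3] after-roll axes [-0.3 -2.   1.3]
TCP in cradle axes [-21.3   2.   20.7] F [-0.2  1.  -1.3] open 61.2 zdev [-0.033 -0.034 -0.999] t 18.35
```

Emit:
step_arm(moves="0 0 -15 0 70; 0 0 -30 0 70; 0 0 -35 0 100; 0 0 -30 0 200; 0 0 -20 0 255; 0 0 -10 0 255; 30 0 0 0 255; 40 0 0 0 255")

```text
t: 19.12
tool_pos: [0.5837, 0.0726, 0.287]
tool_rot: [2.506, 1.884, -0.08]
contact_force: [0.1, 0.7, 0.1]
opening: 0.034
```

Emit:
step_arm(moves="40 0 0 0 255; 40 0 0 0 255; 35 0 0 0 255; 20 0 0 0 255; 8 0 0 0 255")

```text
t: 19.53
tool_pos: [0.6246, 0.2193, 0.2777]
tool_rot: [2.505, 1.886, -0.081]
contact_force: [-0.2, -0.8, 0.4]
opening: 0.0021
```

```bash
python3 cr.py -216 0 30; python3 - <<'E'
from h import *
s=snapshot("top");cv2.imwrite("pics/q.png",s["image"]);crop(s,"q_top.png",215,170,210,120,3.8)
W=cloud(s)
D=W-SEAT;L=np.stack([D@cx,D@cy,D[...,2]],-1)*1000
m=(L[...,2]>45)&(L[...,2]<65)&(abs(L[...,1])<40)&(abs(L[...,0])<140)
print("tube top L",rect(L[m]/1000),np.median(L[m],0))
for lo in range(-120,120,40):
    k=m&(L[...,0]>lo)&(L[...,0]<lo+40);print(lo,k.sum(),np.median(L[k],0) if k.sum() else "")
E
```

```text
t 19.68 pos [624.3 216.3 278.2] ytool yaw -16.22 zdev [-0.038 -0.036 -0.999] F [-0.   0.9 -0.7] open 0.4 q6 0.55
shift now-axes [-20.9  -1.9 124.3] after-roll axes [-20.9  -1.9 124.3]
TCP in cradle axes [-242.5    5.5  153.2] F [-0.   0.9 -0.7] open 0.4 zdev [-0.038 -0.036 -0.999] t 19.68
tube top L (array([-2.3,  2.2]), array([ 47.2, 240.5]), 89.96) [-8.84015481  1.77446954 56.78228638]
-120 276 [-99.86084753   1.71587407  51.35372835]
-80 282 [-59.96016458   1.76520838  53.69048079]
-40 286 [-19.70706103   1.86012353  56.38136178]
0 284 [19.89603953  1.39736395 58.4470552 ]
40 273 [59.68845003  1.53744358 61.1164727 ]
80 178 [96.98340856  3.05389013 62.81520131]
```

```bash
python3 - <<'E'
from h import *
s=snapshot("top");W=np.nanmedian([cloud(snapshot("top")) for _ in range(4)],0)
D=W-SEAT;L=np.stack([D@cx,D@cy,D[...,2]],-1)*1000
for x in (-180,-160,-140,-130,140,150,160):
    k=(abs(L[...,0]-x)<6)&(abs(L[...,1])<18)&(L[...,2]<80);print(x,k.sum(),np.round(np.median(L[k][:,2]),1))
E
```

```text
-180 30 6.0
-160 62 -2.4
-140 61 -1.0
-130 58 -0.5
140 64 13.1
150 67 13.2
160 64 13.7
```

Emit:
step_arm(moves="-20 -1 0 0 255; -38 -1 0 0 255; -41 0 0 0 255; -41 0 0 0 255; -41 0 0 0 255; -41 0 0 0 255; -41 0 0 0 255; -41 0 0 0 255")

```text
t: 20.65
tool_pos: [0.5352, -0.0792, 0.2936]
tool_rot: [2.502, 1.885, -0.072]
contact_force: [1.7, 0.4, -0.1]
opening: 0.0006
```

Emit:
step_arm(moves="-35 -1 0 0 255; -22 0 0 0 255; -10 0 0 0 255")

```text
t: 20.9
tool_pos: [0.5114, -0.1523, 0.2986]
tool_rot: [2.507, 1.871, -0.071]
contact_force: [0.6, -0.1, 0.5]
opening: 0.0001
```

```bash
python3 cr.py 155 0 25 -15.64
```

```text
t 21.05 pos [ 512.5 -149.6  298.2] ytool yaw -16.43 zdev [-0.029 -0.036 -0.999] F [ 1.1  0.7 -0.2] open 0.6 q6 -0.07
roll needed -0.014 in rad
shift now-axes [ -8.6   6.4 148.6] after-roll axes [ -8.7   6.3 148.6]
TCP in cradle axes [140.1  -3.6 173.2] F [ 1.1  0.7 -0.2] open 0.6 zdev [-0.029 -0.036 -0.999] t 21.05
```

Emit:
step_arm(moves="-9 6 20 -0.014 255; 0 0 35 0 255; 0 0 35 0 255; 0 0 25 0 255; 0 0 10 0 255; 0 0 5 0 255")

```text
t: 21.55
tool_pos: [0.5181, -0.1576, 0.1685]
tool_rot: [2.479, 1.901, -0.056]
contact_force: [-0.3, -0.5, -0.6]
opening: 0.0003
```

```bash
python3 cr.py 155 0 5 -15.64
```

```text
t 21.7 pos [ 519.1 -158.6  171.1] ytool yaw -15.07 zdev [-0.015 -0.037 -0.999] F [0.6 0.6 0.1] open 0.9 q6 -0.1
roll needed 0.01 in rad
shift now-axes [-6.4 -5.1 41.4] after-roll axes [-6.4 -5.1 41.4]
TCP in cradle axes [146.9   5.2  46.1] F [0.6 0.6 0.1] open 0.9 zdev [-0.015 -0.037 -0.999] t 21.7
```

Emit:
step_arm(moves="-5 -5 8 0 255; 0 0 10 0 255; 0 0 8 0 255; 0 0 5 0 255; 0 0 5 0 255; 0 0 4 0 255; 0 0 4 0 255; 0 0 4 0 255")

```text
t: 22.37
tool_pos: [0.5168, -0.1659, 0.1298]
tool_rot: [2.469, 1.891, -0.042]
contact_force: [-3.8, 1.7, 7.1]
opening: 0.0003
```

```bash
python3 cr.py 155 0 4 -15.64
```

```text
t 22.52 pos [ 516.8 -166.   129.2] ytool yaw -15.07 zdev [-0.002 -0.042 -0.999] F [-1.2  1.6  3. ] open 0.5 q6 -0.11
roll needed 0.01 in rad
shift now-axes [-0.3 -5.   0.2] after-roll axes [-0.4 -5.   0.2]
TCP in cradle axes [154.6   5.    4.2] F [-1.2  1.6  3. ] open 0.5 zdev [-0.002 -0.042 -0.999] t 22.52
```

Emit:
step_arm(moves="0 0 4 0 255; 0 0 4 0 255")

```text
t: 22.68
tool_pos: [0.5172, -0.1662, 0.1252]
tool_rot: [2.469, 1.892, -0.042]
contact_force: [-11.7, 5.3, 27.3]
opening: 0.0006
```

```bash
python3 cr.py 155 0 4 -15.64
```

```text
t 22.83 pos [ 517.3 -166.2  125.3] ytool yaw -15.07 zdev [-0.002 -0.041 -0.999] F [-7.6  4.  14.5] open 0.5 q6 -0.11
roll needed 0.01 in rad
shift now-axes [-0.4 -5.5 -3.7] after-roll axes [-0.4 -5.5 -3.7]
TCP in cradle axes [154.7   5.5   0.3] F [-7.6  4.  14.5] open 0.5 zdev [-0.002 -0.041 -0.999] t 22.83
```

Emit:
step_arm(moves="0 0 -20 0 255; 0 -3 -35 0 255; 0 -3 -35 0 255; 10 0 -30 0 255; 30 0 -10 0 255; 41 0 0 0 255; 41 0 0 0 255; 41 0 0 0 255")

```text
t: 23.5
tool_pos: [0.5561, -0.0037, 0.2552]
tool_rot: [2.478, 1.871, -0.036]
contact_force: [0.9, -0.6, -0.1]
opening: 0.0
```

Emit:
step_arm(moves="41 0 0 0 255; 41 0 0 0 255; 41 0 0 0 255; 36 0 0 0 255; 20 0 0 0 255; 8 0 0 0 255")

```text
t: 24.0
tool_pos: [0.6092, 0.1878, 0.2456]
tool_rot: [2.471, 1.876, -0.029]
contact_force: [0.5, -0.1, -0.2]
opening: 0.0005
```

```bash
python3 cr.py -216 0 20 -15.64; python3 - <<'E'
from h import *
s=snapshot("top");W=np.nanmedian([cloud(snapshot("top")) for _ in range(4)],0)
D=W-SEAT;L=np.stack([D@cx,D@cy,D[...,2]],-1)*1000
for x in (-100,-60,0,60,90,140,150,160):
    k=(abs(L[...,0]-x)<6)&(abs(L[...,1])<18)&(L[...,2]<80)&(L[...,2]>-10);print(x,k.sum(),np.round(np.median(L[k][:,2]),1))
E
```

```text
t 24.15 pos [608.7 184.6 245.9] ytool yaw -15.7 zdev [ 0.008 -0.043 -0.999] F [-0.2 -0.7  0.1] open 0.2 q6 0.51
roll needed -0.001 in rad
shift now-axes [ 12.3  -1.  100.5] after-roll axes [ 12.3  -0.9 100.5]
TCP in cradle axes [-207.7   -1.   120.9] F [-0.2 -0.7  0.1] open 0.2 zdev [ 0.008 -0.043 -0.999] t 24.15
-100 65 55.4
-60 66 55.3
0 66 55.0
60 64 55.2
90 63 55.1
140 63 1.7
150 62 1.9
160 59 1.7
```

Emit:
step_arm(moves="10 -1 20 0 255; 2 0 35 0 255; 0 0 25 0 255; 0 0 10 0 255; 0 0 5 0 255")

```text
t: 24.82
tool_pos: [0.616, 0.1866, 0.1556]
tool_rot: [2.478, 1.857, -0.011]
contact_force: [0.3, 0.4, 1.0]
opening: 0.0004
```

```bash
python3 cr.py -216 0 4 -15.64
```

```text
t 24.97 pos [617.  187.2 157.7] ytool yaw -16.27 zdev [ 0.024 -0.039 -0.999] F [ 0.3  0.9 -0.3] open 0.7 q6 0.53
roll needed -0.011 in rad
shift now-axes [ 4.4 -7.3 28.3] after-roll axes [ 4.4 -7.2 28.3]
TCP in cradle axes [-212.5    6.3   32.7] F [ 0.3  0.9 -0.3] open 0.7 zdev [ 0.024 -0.039 -0.999] t 24.97
```

Emit:
step_arm(moves="2 -4 8 0 255; 2 -3 9 0 255; 0 0 8 0 255; 0 0 6 0 255; 0 0 6 0 255; 0 0 6 0 255; 0 0 6 0 255; -1 0 6 0 255")

```text
t: 25.63
tool_pos: [0.6188, 0.1931, 0.1116]
tool_rot: [2.472, 1.853, 0.02]
contact_force: [-0.8, 1.0, 6.4]
opening: 0.0006
```

```bash
python3 cr.py -199 0 -75 -15.64
```

```text
t 25.78 pos [618.5 192.7 110.7] ytool yaw -16.26 zdev [ 0.041 -0.035 -0.999] F [0.5 1.4 2.4] open 0.2 q6 0.54
roll needed -0.011 in rad
shift now-axes [-17.9  -9.   60.7] after-roll axes [-17.8  -9.2  60.7]
TCP in cradle axes [-218.2    6.2  -14.3] F [0.5 1.4 2.4] open 0.2 zdev [ 0.041 -0.035 -0.999] t 25.78
```

Emit:
step_arm(moves="-1 -1 7 0 255; -1 -1 8 0 255; -2 -1 8 0 255; -2 -1 8 0 255; -2 -1 8 0 255; -2 -1 8 0 255; -3 -1 8 0 255; -3 -1 8 0 255")

```text
t: 26.45
tool_pos: [0.617, 0.1816, 0.0594]
tool_rot: [2.467, 1.85, 0.049]
contact_force: [-0.3, 1.3, 6.1]
opening: 0.0001
```

```bash
python3 cr.py -199 0 -75 -15.64
```

```text
t 26.6 pos [616.2 181.1  58.1] ytool yaw -16.25 zdev [ 0.058 -0.028 -0.998] F [0.2 0.3 0.5] open 0.4 q6 0.53
roll needed -0.011 in rad
shift now-axes [-7.3 -7.5  7.7] after-roll axes [-7.2 -7.6  7.7]
TCP in cradle axes [-206.3    7.1  -66.9] F [0.2 0.3 0.5] open 0.4 zdev [ 0.058 -0.028 -0.998] t 26.6
```

Emit:
step_arm(moves="-2 -1 6 0 255; -2 -1 6 0 255; -1 0 5 0 255; 0 0 4 0 255; 0 0 4 0 255")

```text
t: 27.02
tool_pos: [0.6254, 0.1833, 0.0503]
tool_rot: [2.464, 1.845, 0.087]
contact_force: [-0.7, 2.5, 8.9]
opening: 0.0003
```

```bash
python3 cr.py -199 0 -75 -15.64; python3 - <<'E'
from h import *
s=snapshot("scene");crop(s,"r_scene.png",220,180,160,160,4.5)
E
```

```text
t 27.17 pos [625.9 183.6  50.2] ytool yaw -16.37 zdev [ 0.083 -0.015 -0.996] F [1.1 4.  8. ] open 0.4 q6 0.52
roll needed -0.013 in rad
shift now-axes [-12.6 -15.6  -1.3] after-roll axes [-12.4 -15.8  -1.3]
TCP in cradle axes [-211.4   15.8  -74.8] F [1.1 4.  8. ] open 0.4 zdev [ 0.083 -0.015 -0.996] t 27.17
```

Emit:
step_arm(moves="0 0 -20 0 255; 0 -4 -30 0 255; 0 -4 -20 0 255; -2 -4 -10 0 255; -2 -3 -4 0 255; 0 0 0 0 255")

```text
t: 27.72
tool_pos: [0.5999, 0.1845, 0.1321]
tool_rot: [2.466, 1.848, 0.077]
contact_force: [0.9, -0.1, 0.4]
opening: 0.0004
```

```bash
python3 cr.py -204 0 -74 -15.64; python3 - <<'E'
from h import *
s=snapshot("wrist");cv2.imwrite("pics/r2.png",s["image"])
W=cloud(s);D=W-SEAT;L=np.stack([D@cx,D@cy,D[...,2]],-1)*1000
m=(abs(L[...,1])<22)&(L[...,0]<-185)&(L[...,0]>-225)&(L[...,2]>-100)&(L[...,2]<-40)
P=L[m];print(len(P),np.polyfit(P[:,0],P[:,2],1),np.degrees(np.arctan(np.polyfit(P[:,0],P[:,2],1)[0])))
E
```

```text
t 27.87 pos [599.5 184.2 130. ] ytool yaw -16.32 zdev [ 0.073 -0.018 -0.997] F [0.7 0.5 0. ] open 0.5 q6 0.53
roll needed -0.012 in rad
shift now-axes [-1.   3.8 79.6] after-roll axes [-1.1  3.8 79.6]
TCP in cradle axes [-204.9   -9.8    5. ] F [0.7 0.5 0. ] open 0.5 zdev [ 0.073 -0.018 -0.997] t 27.87
3398 [ 0.48082229 23.37823182] 25.679284895053296
```

Emit:
step_arm(moves="-1 3 36 0 255")

```text
t: 28.0
tool_pos: [0.6097, 0.1833, 0.1011]
tool_rot: [2.462, 1.845, 0.092]
contact_force: [1.7, 0.9, 0.9]
opening: 0.0002
```

```bash
python3 cr.py -204 0 -76 -15.64
```

```text
t 28.15 pos [601.7 180.9  89.5] ytool yaw -16.33 zdev [ 0.064 -0.02  -0.998] F [-0.7  0.1 -0.2] open 0.5 q6 0.52
roll needed -0.012 in rad
shift now-axes [ 1.9  4.1 40.9] after-roll axes [ 1.9  4.1 40.9]
TCP in cradle axes [-202.2   -6.8  -35.5] F [-0.7  0.1 -0.2] open 0.5 zdev [ 0.064 -0.02  -0.998] t 28.15
```

Emit:
step_arm(moves="-1 3 33 0 255")

```text
t: 28.23
tool_pos: [0.6115, 0.18, 0.0639]
tool_rot: [2.466, 1.847, 0.078]
contact_force: [2.8, 0.3, 1.3]
opening: 0.0006
```

```bash
python3 cr.py -204 0 -76 -15.64
```

```text
t 28.38 pos [606.3 178.4  56.4] ytool yaw -16.34 zdev [ 0.062 -0.021 -0.998] F [-0.4  0.1  0.3] open 0.3 q6 0.52
roll needed -0.012 in rad
shift now-axes [3.  1.1 7.4] after-roll axes [3.  1.2 7.4]
TCP in cradle axes [-201.    -1.7  -68.6] F [-0.4  0.1  0.3] open 0.3 zdev [ 0.062 -0.021 -0.998] t 28.38
```

Emit:
step_arm(moves="0 0 14 0 255")

```text
t: 28.47
tool_pos: [0.6128, 0.1814, 0.0515]
tool_rot: [2.471, 1.847, 0.079]
contact_force: [-9.9, 15.5, 62.5]
opening: 0.0002
```

```bash
python3 cr.py -204 0 -76 -15.64
```

```text
t 28.62 pos [615.2 182.8  51.5] ytool yaw -16.42 zdev [ 0.081 -0.011 -0.997] F [ 4.4 10.1 15.8] open 0.7 q6 0.52
roll needed -0.014 in rad
shift now-axes [-3.8 -5.9  1.9] after-roll axes [-3.8 -5.9  1.9]
TCP in cradle axes [-207.7    5.7  -73.5] F [ 4.4 10.1 15.8] open 0.7 zdev [ 0.081 -0.011 -0.997] t 28.62
```

Emit:
step_arm(moves="0 0 6 0 255")

```text
t: 28.7
tool_pos: [0.6194, 0.1849, 0.0511]
tool_rot: [2.465, 1.845, 0.104]
contact_force: [-0.7, 0.9, 0.0]
opening: 0.0003
```

```bash
python3 cr.py -204 0 -76 -15.64
```

```text
t 28.85 pos [620.  184.8  50.4] ytool yaw -16.44 zdev [ 0.092 -0.007 -0.996] F [3.7 4.9 9.1] open 0.7 q6 0.52
roll needed -0.014 in rad
shift now-axes [-7.1 -9.7  0.4] after-roll axes [-7.  -9.8  0.4]
TCP in cradle axes [-211.     9.7  -74.6] F [3.7 4.9 9.1] open 0.7 zdev [ 0.092 -0.007 -0.996] t 28.85
```

Emit:
step_arm(moves="0 0 -12 0 255; 0 0 -20 0 255; 0 0 -26 0 255; 0 0 -28 0 200; 0 0 -25 0 128; 0 0 -18 0 128; 0 0 -10 0 128; 0 0 -4 0 128")

```text
t: 29.52
tool_pos: [0.6001, 0.1836, 0.1987]
tool_rot: [2.469, 1.848, 0.082]
contact_force: [0.4, 0.0, 0.5]
opening: 0.0282
```

```bash
python3 cr.py -170 0 60 -15.64;python3 - <<'E'
from h import *
s=snapshot("wrist");cv2.imwrite("pics/s.png",s["image"])
E
```

```text
t 29.67 pos [599.5 183.5 195.9] ytool yaw -16.4 zdev [ 0.073 -0.014 -0.997] F [ 0.8  0.4 -0.1] open 40.4 q6 0.52
roll needed -0.013 in rad
shift now-axes [-34.1   9.2  11.3] after-roll axes [-34.2   8.8  11.3]
TCP in cradle axes [-204.1   -9.6   70.9] F [ 0.8  0.4 -0.1] open 40.4 zdev [ 0.073 -0.014 -0.997] t 29.67
```

```bash
cat > val.py <<'E'
from h import *
s=snapshot("wrist");W=cloud(s);D=W-SEAT;L=np.stack([D@cx,D@cy,D[...,2]],-1)*1000
hsv=cv2.cvtColor(s["image"],cv2.COLOR_BGR2HSV)
g=(hsv[...,0]>15)&(hsv[...,0]<28)&(hsv[...,1]>140)&(hsv[...,2]>90)&(abs(L[...,1])<30)&(L[...,0]>-190)&(L[...,0]<-110)&(L[...,2]<20)
P=L[g];print(len(P),"L pct",np.round(np.percentile(P,[3,50,97],0),1))
m=(abs(L[...,1])<22)&(L[...,0]<-155)&(L[...,0]>-172)&(L[...,2]>-80)&(L[...,2]<-30)
for lo in range(-185,-110,6):
    k=(abs(L[...,1]-np.median(P[:,1]))<6)&(L[...,0]>=lo)&(L[...,0]<lo+6)
    if k.sum(): print(lo+3,k.sum(),np.round(np.percentile(L[k][:,2],[10,50,90]),1))
E
python3 val.py; python3 - <<'E'
from h import *
s=snapshot("top");W=cloud(s)
for o in outline_of("top","tray")[:1]:
    P=W[o["region"]];print(rect(P[~np.isnan(P[:,0])]))
crop(s,"t_top.png",225,160,290,150,2.7)
E
```

```text
1509 L pct [[-169.4   -6.9  -34.2]
 [-155.9    5.   -23.2]
 [-142.8   16.9  -16.5]]
-182 118 [-66.  -64.8 -63.2]
-176 184 [-62.9 -61.1 -50.1]
-170 228 [-49.6 -46.9 -30.9]
-164 183 [-43.  -27.7 -25.7]
-158 154 [-25.7 -24.3 -22.5]
-152 142 [-22.5 -21.2 -19.4]
-146 152 [-19.6 -18.2 -16.8]
-140 27 [-17.4 -16.8 -16. ]
-134 11 [14.9 15.3 16.1]
-128 187 [14.8 16.2 17.9]
-122 202 [17.8 19.3 20.7]
-116 197 [20.4 22.2 23.6]
-110 83 [23.1 24.  25. ]
(array([ 485.7, -376.9]), array([177.6, 225.4]), 76.13)
```

Emit:
step_arm(moves="0 0 -12 0 128; 0 0 -20 0 128; 0 0 -26 0 128; 0 0 -26 0 128; 0 0 -22 0 128; 0 0 -15 0 128; 0 0 -8 0 128; 0 0 -3 0 128")

```text
t: 30.53
tool_pos: [0.5867, 0.1847, 0.3264]
tool_rot: [2.477, 1.854, 0.052]
contact_force: [0.4, 0.7, 0.2]
opening: 0.0472
```

```bash
python3 cr.py -148 5 -41 -15.64
```

```text
t 30.68 pos [586.1 184.5 323.8] ytool yaw -16.38 zdev [ 0.052 -0.019 -0.998] F [-0.1 -0.3 -0.3] open 47.2 q6 0.52
roll needed -0.013 in rad
shift now-axes [-52.3  15.2 241.2] after-roll axes [-52.5  14.5 241.2]
TCP in cradle axes [-201.5  -22.8  198.8] F [-0.1 -0.3 -0.3] open 47.2 zdev [ 0.052 -0.019 -0.998] t 30.68
```

Emit:
step_arm(moves="-20 7 36 -0.013 115")

```text
t: 30.77
tool_pos: [0.5917, 0.1657, 0.2955]
tool_rot: [2.459, 1.872, 0.065]
contact_force: [0.9, -0.5, 1.0]
opening: 0.0498
```

```bash
python3 cr.py -148 5 -41 -15.64
```

```text
t 30.92 pos [586.7 161.8 283.1] ytool yaw -15.71 zdev [ 0.042 -0.021 -0.999] F [ 1.3  0.6 -0.1] open 51.7 q6 0.47
roll needed -0.001 in rad
shift now-axes [-30.1  11.9 200.1] after-roll axes [-30.2  11.8 200.1]
TCP in cradle axes [-179.8  -16.1  158.1] F [ 1.3  0.6 -0.1] open 51.7 zdev [ 0.042 -0.021 -0.999] t 30.92
```

Emit:
step_arm(moves="-20 6 36 0 115")

```text
t: 31.0
tool_pos: [0.5918, 0.1454, 0.2592]
tool_rot: [2.466, 1.871, 0.051]
contact_force: [1.4, 0.1, 2.3]
opening: 0.0524
```

```bash
python3 cr.py -148 5 -41 -15.64
```

```text
t 31.15 pos [587.2 142.5 249.4] ytool yaw -15.79 zdev [ 0.037 -0.021 -0.999] F [-0.3 -0.   0.5] open 52.4 q6 0.44
roll needed -0.003 in rad
shift now-axes [-11.6   8.7 166.1] after-roll axes [-11.6   8.6 166.1]
TCP in cradle axes [-161.4  -10.4  124.4] F [-0.3 -0.   0.5] open 52.4 zdev [ 0.037 -0.021 -0.999] t 31.15
```

Emit:
step_arm(moves="-8 5 38 0 115")

```text
t: 31.23
tool_pos: [0.5964, 0.1352, 0.2224]
tool_rot: [2.468, 1.868, 0.051]
contact_force: [1.9, 0.5, 1.4]
opening: 0.0524
```

```bash
python3 cr.py -148 5 -41 -15.64
```

```text
t 31.38 pos [590.1 133.1 210.7] ytool yaw -15.81 zdev [ 0.032 -0.021 -0.999] F [0.6 0.3 0.5] open 52.1 q6 0.43
roll needed -0.003 in rad
shift now-axes [ -3.7   5.4 127. ] after-roll axes [ -3.7   5.4 127. ]
TCP in cradle axes [-153.1   -5.1   85.7] F [0.6 0.3 0.5] open 52.1 zdev [ 0.032 -0.021 -0.999] t 31.38
```

Emit:
step_arm(moves="-4 5 38 0 115")

```text
t: 31.47
tool_pos: [0.6009, 0.1296, 0.1842]
tool_rot: [2.47, 1.869, 0.046]
contact_force: [2.6, 0.8, 2.1]
opening: 0.0521
```

```bash
python3 cr.py -148 5 -41 -15.64;python3 val.py; python3 - <<'E'
from h import *
s=snapshot("wrist");cv2.imwrite("pics/u.png",s["image"])
E
```

```text
t 31.62 pos [594.3 127.8 172.9] ytool yaw -15.8 zdev [ 0.03  -0.021 -0.999] F [-0.1 -0.4 -0.2] open 52.4 q6 0.42
roll needed -0.003 in rad
shift now-axes [-0.   1.5 89. ] after-roll axes [-0.   1.5 89. ]
TCP in cradle axes [-149.1    0.5   47.9] F [-0.1 -0.4 -0.2] open 52.4 zdev [ 0.03  -0.021 -0.999] t 31.62
2833 L pct [[-168.6   -6.1  -32.9]
 [-148.4    5.5  -19.3]
 [-128.5   17.1   -9.9]]
-182 1330 [-61.9 141.8 143.5]
-176 6164 [143.3 165.8 172.4]
-170 487 [-48.6 -30.3 152.7]
-164 194 [-30.5 -27.2 -25.4]
-158 194 [-25.6 -24.  -22.5]
-152 195 [-22.4 -21.1 -19.7]
-146 196 [-19.5 -18.2 -16.7]
-140 191 [-16.7 -15.1 -13.6]
-134 420 [-13.2  12.2  14.5]
-128 374 [-10.7  15.5  17.7]
-122 260 [17.8 19.2 20.7]
-116 49 [20.1 20.8 21.6]
```

Emit:
step_arm(moves="-1 6 38 0 135")

```text
t: 31.8
tool_pos: [0.6095, 0.1267, 0.15]
tool_rot: [2.467, 1.868, 0.052]
contact_force: [1.4, 0.4, 1.1]
opening: 0.0492
```

```bash
python3 cr.py -148 5.5 -41 -15.64
```

```text
t 31.95 pos [602.4 125.  138.2] ytool yaw -15.78 zdev [ 0.033 -0.02  -0.999] F [-0.5 -0.5 -0.4] open 45.3 q6 0.41
roll needed -0.002 in rad
shift now-axes [-0.  -5.5 54.1] after-roll axes [-0.  -5.5 54.1]
TCP in cradle axes [-148.6    8.9   13.2] F [-0.5 -0.5 -0.4] open 45.3 zdev [ 0.033 -0.02  -0.999] t 31.95
```

Emit:
step_arm(moves="0 3 30 0 135")

```text
t: 32.03
tool_pos: [0.6113, 0.1249, 0.1172]
tool_rot: [2.471, 1.869, 0.041]
contact_force: [2.4, 0.4, 0.8]
opening: 0.0449
```

```bash
python3 cr.py -148 5.5 -41 -15.64
```

```text
t 32.18 pos [605.9 123.8 109.1] ytool yaw -15.77 zdev [ 0.032 -0.02  -0.999] F [-0.8 -0.  -0.3] open 44.8 q6 0.41
roll needed -0.002 in rad
shift now-axes [-0.1 -8.  24.9] after-roll axes [-0.1 -8.  24.9]
TCP in cradle axes [-148.4   12.6  -15.9] F [-0.8 -0.  -0.3] open 44.8 zdev [ 0.032 -0.02  -0.999] t 32.18
```

Emit:
step_arm(moves="0 -7 0 0 135")

```text
t: 32.27
tool_pos: [0.6002, 0.1257, 0.111]
tool_rot: [2.477, 1.873, 0.023]
contact_force: [0.3, -0.0, 1.6]
opening: 0.045
```

```bash
python3 cr.py -148 5.5 -41 -15.64
```

```text
t 32.42 pos [599.3 126.1 110.7] ytool yaw -15.75 zdev [ 0.034 -0.02  -0.999] F [ 0.3 -0.1  0.5] open 44.7 q6 0.42
roll needed -0.002 in rad
shift now-axes [-0.5 -1.3 26.7] after-roll axes [-0.5 -1.3 26.7]
TCP in cradle axes [-148.8    5.7  -14.3] F [ 0.3 -0.1  0.5] open 44.7 zdev [ 0.034 -0.02  -0.999] t 32.42
```

Emit:
step_arm(moves="0 -2 22 0 135")

```text
t: 32.5
tool_pos: [0.6021, 0.1268, 0.0948]
tool_rot: [2.471, 1.871, 0.038]
contact_force: [1.2, -0.1, 2.2]
opening: 0.0448
```

```bash
python3 cr.py -148 5.5 -41 -15.64; python3 - <<'E'
from h import *
s=snapshot("wrist");cv2.imwrite("pics/v.png",s["image"])
E
```

```text
t 32.65 pos [596.9 126.   87.9] ytool yaw -15.74 zdev [ 0.031 -0.021 -0.999] F [-0.3  0.1  0.5] open 44.7 q6 0.42
roll needed -0.002 in rad
shift now-axes [-0.1  1.9  4. ] after-roll axes [-0.1  1.9  4. ]
TCP in cradle axes [-148.2    3.4  -37.1] F [-0.3  0.1  0.5] open 44.7 zdev [ 0.031 -0.021 -0.999] t 32.65
```

Emit:
step_arm(moves="0 1 3 0 255", newtons=30)

```text
t: 32.78
tool_pos: [0.5997, 0.126, 0.0874]
tool_rot: [2.475, 1.874, 0.025]
contact_force: [0.0, -0.2, 1.4]
opening: 0.0417
```

```bash
python3 cr.py -148 5.5 -41;python3 cr.py -148 5.5 -41;python3 cr.py -148 5.5 30
```

```text
t 32.93 pos [599.2 125.8  86.4] ytool yaw -15.75 zdev [ 0.034 -0.02  -0.999] F [ 0.7 -0.3  0.5] open 31.6 q6 0.42
shift now-axes [-0.5 -0.3  2.4] after-roll axes [-0.5 -0.3  2.4]
TCP in cradle axes [-148.5    5.7  -38.6] F [ 0.7 -0.3  0.5] open 31.6 zdev [ 0.034 -0.02  -0.999] t 32.93
t 33.08 pos [599.1 125.8  86.3] ytool yaw -15.75 zdev [ 0.034 -0.02  -0.999] F [-0.4  0.4  1. ] open 26.0 q6 0.42
shift now-axes [-0.5 -0.1  2.3] after-roll axes [-0.5 -0.1  2.3]
TCP in cradle axes [-148.5    5.6  -38.7] F [-0.4  0.4  1. ] open 26.0 zdev [ 0.034 -0.02  -0.999] t 33.08
t 33.23 pos [599.1 125.8  86.3] ytool yaw -15.75 zdev [ 0.034 -0.02  -0.999] F [-1.4 -0.   2.3] open 25.9 q6 0.42
shift now-axes [ -1.2   2.6 -68.6] after-roll axes [ -1.2   2.6 -68.6]
TCP in cradle axes [-148.5    5.5  -38.7] F [-1.4 -0.   2.3] open 25.9 zdev [ 0.034 -0.02  -0.999] t 33.23
```

Emit:
step_arm(moves="6 0 -12 0 255")

```text
t: 33.32
tool_pos: [0.5981, 0.131, 0.0956]
tool_rot: [2.479, 1.874, 0.015]
contact_force: [-0.3, -0.2, -3.2]
opening: 0.026
```

```bash
python3 cr.py -154 5.5 -26
```

```text
t 33.47 pos [601.4 132.6  99.9] ytool yaw -15.72 zdev [ 0.037 -0.019 -0.999] F [ 0.6  1.  -0.5] open 26.1 q6 0.43
shift now-axes [-1.7 -0.5  0.9] after-roll axes [-1.7 -0.5  0.9]
TCP in cradle axes [-155.7    6.   -25.1] F [ 0.6  1.  -0.5] open 26.1 zdev [ 0.037 -0.019 -0.999] t 33.47
```

Emit:
step_arm(moves="15 0 6 0 255")

```text
t: 33.55
tool_pos: [0.6064, 0.146, 0.095]
tool_rot: [2.475, 1.871, 0.029]
contact_force: [0.3, 0.7, -0.9]
opening: 0.026
```

```bash
python3 cr.py -167 5.5 -32; python3 - <<'E'
from h import *
s=snapshot("scene");crop(s,"w_scene.png",220,190,160,160,4.5)
s=snapshot("wrist");cv2.imwrite("pics/w.png",s["image"])
E
```

```text
t 33.7 pos [605.4 148.   92.9] ytool yaw -15.64 zdev [ 0.036 -0.019 -0.999] F [0.6 0.9 0.1] open 25.7 q6 0.45
shift now-axes [-4.6 -0.2 -0.1] after-roll axes [-4.6 -0.2 -0.1]
TCP in cradle axes [-171.6    5.7  -32.1] F [0.6 0.9 0.1] open 25.7 zdev [ 0.036 -0.019 -0.999] t 33.7
```

Emit:
step_arm(moves="6 0 -15 0 255; 3 0 -24 0 255; 0 0 -30 0 255; 0 0 -34 0 255; 0 0 -34 0 255; 0 0 -28 0 255; 0 0 -18 0 255; 0 0 -8 0 255")

```text
t: 34.47
tool_pos: [0.5967, 0.1576, 0.2831]
tool_rot: [2.48, 1.877, -0.003]
contact_force: [0.1, -0.1, -0.5]
opening: 0.0258
```

```bash
python3 - <<'E'
from h import *
s=snapshot("top");W=cloud(s)
for o in outline_of("top","tray")[:2]:
    P=W[o["region"]];print(o["confidence"],rect(P[~np.isnan(P[:,0])]))
crop(s,"x_top.png",225,160,290,150,2.7)
s=snapshot("wrist");cv2.imwrite("pics/x.png",s["image"])
E
python3 st.py 486 -377 310 -15.64
```

```text
0.77 (array([ 486. , -377.8]), array([180.1, 222.9]), 77.1)
t 34.77 pos [594.8 157.3 276.4] ytool yaw -15.72 zdev [ 0.008 -0.028 -1.   ] F [-1.1  0.6 -1.3] open 26.2 q6 0.46
roll needed -0.001 in rad
shift now-axes [-544.5   40.6  -19.8] after-roll axes [-544.5   39.8  -19.8]
```

Emit:
step_arm(moves="-12 2 -6 0 255; -24 4 -8 0 255; -34 6 -6 0 255; -38 7 -2 0 255; -38 7 0 0 255; -38 7 0 0 255; -38 7 0 0 255; -38 7 0 0 255", newtons=55)

```text
t: 35.43
tool_pos: [0.5635, -0.1131, 0.2948]
tool_rot: [2.48, 1.904, -0.044]
contact_force: [0.3, 0.1, -0.5]
opening: 0.0259
```

Emit:
step_arm(moves="-38 7 0 0 255; -38 7 0 0 255; -38 7 0 0 255; -38 7 0 0 255; -32 6 0 0 255; -24 4 0 0 255; -14 3 0 0 255; -5 1 0 0 255")

```text
t: 36.1
tool_pos: [0.5322, -0.3649, 0.2925]
tool_rot: [2.501, 1.898, -0.06]
contact_force: [0.1, 0.2, -1.0]
opening: 0.0262
```

```bash
python3 st.py 540 -390 60 -14; python3 - <<'E'
from h import *
s=snapshot("wrist");cv2.imwrite("pics/y.png",s["image"])
s=snapshot("top");W=cloud(s)
for o in outline_of("top","tray")[:1]:
    P=W[o["region"]];print(o["confidence"],rect(P[~np.isnan(P[:,0])]))
E
```

```text
t 36.25 pos [ 533.2 -362.   293. ] ytool yaw -15.47 zdev [-0.029 -0.023 -0.999] F [ 0.2 -0.2 -0.8] open 25.3 q6 -0.39
roll needed -0.026 in rad
shift now-axes [-18.2  19.  233.3] after-roll axes [-18.7  18.5 233.3]
0.88 (array([ 462.4, -324.8]), array([155.3, 339. ]), 47.54)
```

```bash
cat > tray.py <<'E'
from h import *
s=snapshot("wrist");W=cloud(s)
c0=np.array([.486,-.378]);
m=(W[...,2]>.028)&(W[...,2]<.045)&(np.hypot(W[...,0]-c0[0],W[...,1]-c0[1])<.22)
P=W[m];a=np.radians(-13);e1=np.array([np.cos(a),np.sin(a)]);e2=np.array([-np.sin(a),np.cos(a)])
u=(P[:,:2]-c0)@e1*1000;v=(P[:,:2]-c0)@e2*1000
print(len(P),"u(long) pct",np.round(np.percentile(u,[1,5,50,95,99]),1),"v pct",np.round(np.percentile(v,[1,5,50,95,99]),1))
t=s
for q in [(105,80),(105,-80),(-105,80),(-105,-80)]:
    w=c0+(q[0]*e1+q[1]*e2)/1000;print(q,np.round(px(s,[w[0],w[1],.036])))
E
python3 tray.py
```

```text
2295 u(long) pct [-115.8 -114.8  -31.7   92.7   93.6] v pct [-83.1 -71.9  32.4  45.1  45.6]
(105, 80) [380. 151.]
(105, -80) [380. 290.]
(-105, 80) [186. 159.]
(-105, -80) [204. 295.]
```

```bash
cat >> tray.py <<'E'
k=v>np.percentile(v,97)-8
p=np.polyfit(u[k],v[k],1);print("far rim slope deg",np.degrees(np.arctan(p[0])),p)
E
python3 tray.py | tail -1;python3 st.py 521 -422 60 -14
```

```text
far rim slope deg -0.31458824533744395 [-5.49065584e-03  4.27776018e+01]
t 36.65 pos [ 533.9 -361.7  294.1] ytool yaw -15.39 zdev [-0.027 -0.025 -0.999] F [-0.5 -0.6 -1.6] open 25.8 q6 -0.39
roll needed -0.024 in rad
shift now-axes [-54.2   8.2 235.8] after-roll axes [-54.4   6.8 235.8]
```

Emit:
step_arm(moves="-22 4 30 -0.024 255")

```text
t: 36.73
tool_pos: [0.5347, -0.3839, 0.2728]
tool_rot: [2.459, 1.93, -0.051]
contact_force: [0.8, -0.6, 1.3]
opening: 0.026
```

```bash
python3 st.py 523 -412 30 -14
```

```text
t 36.88 pos [ 529.9 -384.2  261.6] ytool yaw -14.08 zdev [-0.031 -0.021 -0.999] F [ 0.5 -0.7 -0.8] open 25.9 q6 -0.44
roll needed -0.001 in rad
shift now-axes [-22.1   5.9 232.3] after-roll axes [-22.1   5.9 232.3]
```

Emit:
step_arm(moves="-20 4 35 0 255")

```text
t: 36.97
tool_pos: [0.532, -0.4049, 0.2375]
tool_rot: [2.465, 1.928, -0.052]
contact_force: [1.7, -1.1, 0.4]
opening: 0.0256
```

```bash
python3 st.py 523 -412 30 -14
```

```text
t 37.12 pos [ 526.7 -403.8  225.5] ytool yaw -14.14 zdev [-0.035 -0.017 -0.999] F [-0.1  0.4  0.1] open 25.9 q6 -0.47
roll needed -0.002 in rad
shift now-axes [ -3.9   4.3 195.6] after-roll axes [ -3.9   4.3 195.6]
```

Emit:
step_arm(moves="0 0 40 0 255")

```text
t: 37.2
tool_pos: [0.5301, -0.4077, 0.1977]
tool_rot: [2.47, 1.925, -0.054]
contact_force: [1.3, -0.7, 1.5]
opening: 0.0261
```

```bash
python3 st.py 523 -412 30 -14;  python3 tray.py
```

```text
t 37.35 pos [ 524.4 -402.7  184.9] ytool yaw -14.12 zdev [-0.039 -0.013 -0.999] F [ 0.2 -0.2 -0.1] open 25.7 q6 -0.47
roll needed -0.002 in rad
shift now-axes [ -5.9   6.3 154.9] after-roll axes [ -5.9   6.3 154.9]
4345 u(long) pct [-115.6 -114.5  -39.4   93.1   94.2] v pct [-89.2 -76.4  23.1  44.3  45. ]
(105, 80) [404. 105.]
(105, -80) [397. 298.]
(-105, 80) [136. 112.]
(-105, -80) [163. 299.]
far rim slope deg -0.3227049591078738 [-5.63232361e-03  4.20732480e+01]
```

Emit:
step_arm(moves="-3 3 15 0 255; -2 2 25 0 255; 0 1 28 0 255; 0 0 26 0 255; 0 0 20 0 255; 0 0 12 0 255; 0 0 6 0 255")

```text
t: 37.98
tool_pos: [0.5388, -0.4211, 0.0714]
tool_rot: [2.455, 1.918, -0.049]
contact_force: [-0.2, 0.0, -1.4]
opening: 0.0258
```

```bash
python3 st.py 523 -412 22 -14; python3 - <<'E'
from h import *
s=snapshot("wrist");cv2.imwrite("pics/z.png",s["image"])
E
```

```text
t 38.13 pos [ 539.1 -421.4   72.9] ytool yaw -14.0 zdev [-0.008 -0.04  -0.999] F [-0.   0.6 -0.3] open 25.6 q6 -0.47
roll needed 0.0 in rad
shift now-axes [  7.3 -18.   50.6] after-roll axes [  7.3 -18.   50.6]
```

Emit:
step_arm(moves="7 -18 12 0 255")

```text
t: 38.27
tool_pos: [0.5278, -0.4146, 0.0668]
tool_rot: [2.444, 1.91, -0.044]
contact_force: [-0.1, -0.5, 0.3]
opening: 0.0256
```

```bash
python3 st.py 521 -411 22 -14
```

```text
t 38.42 pos [ 523.3 -410.8   61.9] ytool yaw -14.0 zdev [-0.007 -0.041 -0.999] F [ 0.4 -0.4 -1.8] open 25.6 q6 -0.47
roll needed -0.0 in rad
shift now-axes [ 0.9 -2.3 39.9] after-roll axes [ 0.9 -2.3 39.9]
```

Emit:
step_arm(moves="0 0 28 0 255")

```text
t: 38.5
tool_pos: [0.5278, -0.4159, 0.0418]
tool_rot: [2.442, 1.908, -0.044]
contact_force: [1.1, -1.2, -0.1]
opening: 0.0261
```

```bash
python3 st.py 521 -411 20 -14
```

```text
t 38.65 pos [ 522.5 -411.3   32.8] ytool yaw -14.01 zdev [-0.009 -0.039 -0.999] F [-0.1  0.3 -1. ] open 25.5 q6 -0.47
roll needed -0.0 in rad
shift now-axes [ 0.5 -1.5 12.8] after-roll axes [ 0.5 -1.5 12.8]
```

Emit:
step_arm(moves="0 -1 10 0 255")

```text
t: 38.73
tool_pos: [0.5237, -0.4133, 0.0261]
tool_rot: [2.451, 1.915, -0.047]
contact_force: [0.7, -0.8, -0.8]
opening: 0.0256
```

```bash
python3 st.py 521 -411 12 -14
```

```text
t 38.88 pos [ 521.3 -411.4   22.7] ytool yaw -14.01 zdev [-0.01  -0.039 -0.999] F [ 0.1  0.2 -1.7] open 25.6 q6 -0.47
roll needed -0.0 in rad
shift now-axes [ 0.7 -0.4 10.6] after-roll axes [ 0.7 -0.4 10.6]
```

Emit:
step_arm(moves="0 0 4 0 255; 0 0 4 0 255; 0 0 4 0 255", newtons=4)

```text
t: 39.13
tool_pos: [0.5231, -0.4148, 0.0146]
tool_rot: [2.45, 1.915, -0.05]
contact_force: [-1.9, -0.9, 3.3]
opening: 0.026
```

```bash
python3 st.py 521 -411 12 -14; python3 - <<'E'
from h import *
s=snapshot("wrist");cv2.imwrite("pics/za.png",s["image"])
E
```

```text
t 39.28 pos [ 523.  -414.4   14. ] ytool yaw -13.99 zdev [-0.006 -0.044 -0.999] F [-0.9 -1.1  1.8] open 25.9 q6 -0.47
roll needed 0.0 in rad
shift now-axes [ 2.9 -2.8  1.8] after-roll axes [ 2.9 -2.8  1.8]
```

Emit:
step_arm(moves="0 0 4 0 255; 0 0 1 0 135; 0 0 0 0 135; 0 0 0 0 135")

```text
t: 39.67
tool_pos: [0.5228, -0.4132, 0.0076]
tool_rot: [2.453, 1.916, -0.047]
contact_force: [-0.1, 0.5, 0.6]
opening: 0.0404
```

```bash
python3 st.py 521 -411 12 -14; python3 - <<'E'
from h import *
s=snapshot("wrist");cv2.imwrite("pics/zb.png",s["image"])
E
```

```text
t 39.82 pos [ 522.8 -413.4    7.9] ytool yaw -14.01 zdev [-0.006 -0.041 -0.999] F [-1.3  0.4  0.4] open 44.0 q6 -0.47
roll needed -0.0 in rad
shift now-axes [ 1.7 -2.3 -4.2] after-roll axes [ 1.7 -2.3 -4.2]
```

Emit:
step_arm(moves="0 0 -12 0 135; 0 0 -24 0 135; 0 0 -36 0 135; 0 0 -41 0 135; 0 0 -41 0 135; 0 0 -38 0 135; 10 -2 -30 0 128; 20 -4 -18 0 128")

```text
t: 40.53
tool_pos: [0.5224, -0.3713, 0.2545]
tool_rot: [2.466, 1.92, -0.051]
contact_force: [0.7, -0.1, 0.1]
opening: 0.0469
```

Emit:
step_arm(moves="30 -6 -8 0 128; 38 -7 0 0 128; 38 -7 0 0 128; 38 -7 0 0 128; 38 -7 0 0 128; 38 -7 0 0 128; 38 -7 0 0 128; 38 -7 0 0 128")

```text
t: 41.2
tool_pos: [0.5452, -0.0646, 0.2729]
tool_rot: [2.453, 1.889, -0.03]
contact_force: [0.8, 0.6, -0.2]
opening: 0.047
```

```bash
python3 cr.py -155 5.5 150 -15.64; python3 - <<'E'
from h import *
s=snapshot("top");crop(s,"zc_top.png",225,160,290,150,2.7)
E
```

```text
t 41.35 pos [545.5 -64.  272.7] ytool yaw -14.48 zdev [ 0.012 -0.048 -0.999] F [-0.5 -0.  -0. ] open 47.5 q6 0.07
roll needed 0.02 in rad
shift now-axes [203.4   4.6 -11. ] after-roll axes [203.4   0.5 -11. ]
TCP in cradle axes [ 48.7   5.1 147.7] F [-0.5 -0.  -0. ] open 47.5 zdev [ 0.012 -0.048 -0.999] t 41.35
```

Emit:
step_arm(moves="24 0 0 0.02 128; 36 0 0 0 128; 38 0 0 0 128; 34 0 0 0 128; 26 0 0 0 128; 16 0 0 0 128; 8 0 0 0 128; 3 0 0 0 128")

```text
t: 42.07
tool_pos: [0.6008, 0.1056, 0.2678]
tool_rot: [2.484, 1.838, -0.03]
contact_force: [-0.4, -0.4, -0.1]
opening: 0.0471
```

```bash
python3 cr.py -150 5.5 -41 -15.64; python3 val.py
```

```text
t 42.22 pos [600.4 104.6 267.8] ytool yaw -17.02 zdev [ 0.015 -0.053 -0.998] F [-0.7 -0.1  0.3] open 47.3 q6 0.42
roll needed -0.024 in rad
shift now-axes [ 29.8 -13.  182.3] after-roll axes [ 30.2 -12.3 182.3]
TCP in cradle axes [-128.4   12.5  142.8] F [-0.7 -0.1  0.3] open 47.3 zdev [ 0.015 -0.053 -0.998] t 42.22
1402 L pct [[-168.8   -7.1  -33. ]
 [-150.3    4.4  -20.1]
 [-132.6   15.9  -11.1]]
-182 84 [-65.8 -64.2 -62.7]
-176 104 [-62.7 -60.6 -49.1]
-170 129 [-49.2 -32.5 -30.5]
-164 3621 [233.9 259.7 266.4]
-158 3955 [236.8 256.4 263. ]
-152 146 [-22.4 -20.3 245.5]
-146 101 [-19.6 -18.  -16.5]
-140 118 [-16.8 -15.1 -13. ]
-134 221 [-13.3  12.3  14.7]
-128 127 [14.9 16.4 17.9]
-122 127 [17.9 19.5 20.8]
-116 138 [20.9 22.4 23.8]
-110 126 [23.9 25.3 26.6]
```

Emit:
step_arm(moves="14 -6 34 -0.024 128")

```text
t: 42.35
tool_pos: [0.6036, 0.1158, 0.2416]
tool_rot: [2.46, 1.857, -0.012]
contact_force: [1.1, 0.0, 1.6]
opening: 0.0471
```

```bash
python3 cr.py -149 5 -41 -15.64
```

```text
t 42.5 pos [597.1 116.9 230.2] ytool yaw -15.7 zdev [ 0.009 -0.054 -0.999] F [ 0.3  0.4 -0.3] open 47.5 q6 0.42
roll needed -0.001 in rad
shift now-axes [ 16.9  -4.5 145.4] after-roll axes [ 16.9  -4.4 145.4]
TCP in cradle axes [-139.4    6.1  105.2] F [ 0.3  0.4 -0.3] open 47.5 zdev [ 0.009 -0.054 -0.999] t 42.5
```

Emit:
step_arm(moves="10 -4 36 0 135")

```text
t: 42.58
tool_pos: [0.6015, 0.1245, 0.203]
tool_rot: [2.462, 1.859, -0.019]
contact_force: [2.4, 0.5, 1.6]
opening: 0.0458
```

```bash
python3 cr.py -149 5 -41 -15.64
```

```text
t 42.73 pos [594.6 124.7 191.7] ytool yaw -15.72 zdev [ 0.003 -0.055 -0.998] F [-0.6 -0.7  0.6] open 45.1 q6 0.43
roll needed -0.001 in rad
shift now-axes [  8.4   1.5 107.5] after-roll axes [  8.4   1.5 107.5]
TCP in cradle axes [-146.2    1.5   66.7] F [-0.6 -0.7  0.6] open 45.1 zdev [ 0.003 -0.055 -0.998] t 42.73
```

Emit:
step_arm(moves="5 0 38 0 135")

```text
t: 42.82
tool_pos: [0.6024, 0.1273, 0.1644]
tool_rot: [2.462, 1.861, -0.024]
contact_force: [2.1, -0.6, 1.9]
opening: 0.0448
```

```bash
python3 cr.py -149 5 -41 -15.64
```

```text
t 42.97 pos [595.  126.6 152.9] ytool yaw -15.75 zdev [-0.001 -0.056 -0.998] F [-1.   0.6 -0.6] open 44.9 q6 0.44
roll needed -0.002 in rad
shift now-axes [ 4.6  2.5 68.8] after-roll axes [ 4.6  2.6 68.8]
TCP in cradle axes [-148.1    1.4   27.9] F [-1.   0.6 -0.6] open 44.9 zdev [-0.001 -0.056 -0.998] t 42.97
```

Emit:
step_arm(moves="2 3 36 0 135")

```text
t: 43.05
tool_pos: [0.6049, 0.1263, 0.1276]
tool_rot: [2.463, 1.863, -0.03]
contact_force: [2.1, -0.3, 1.5]
opening: 0.0449
```

```bash
python3 cr.py -149 5 -41 -15.64
```

```text
t 43.2 pos [597.8 125.1 117.1] ytool yaw -15.77 zdev [-0.003 -0.057 -0.998] F [ 0.4 -0.4  0.1] open 44.7 q6 0.44
roll needed -0.002 in rad
shift now-axes [ 3.3  0.1 33. ] after-roll axes [ 3.3  0.1 33. ]
TCP in cradle axes [-147.5    4.5   -7.9] F [ 0.4 -0.4  0.1] open 44.7 zdev [-0.003 -0.057 -0.998] t 43.2
```

Emit:
step_arm(moves="2 1 28 0 135")

```text
t: 43.28
tool_pos: [0.6048, 0.1258, 0.0978]
tool_rot: [2.466, 1.864, -0.039]
contact_force: [1.6, 0.5, 1.5]
opening: 0.0446
```

```bash
python3 cr.py -149 5 -41 -15.64; python3 - <<'E'
from h import *
s=snapshot("wrist");cv2.imwrite("pics/zd.png",s["image"])
E
```

```text
t 43.43 pos [598.8 125.   89.8] ytool yaw -15.78 zdev [-0.005 -0.057 -0.998] F [-1.1 -0.8  0.6] open 44.9 q6 0.44
roll needed -0.002 in rad
shift now-axes [ 1.7 -0.6  5.7] after-roll axes [ 1.7 -0.6  5.7]
TCP in cradle axes [-147.6    5.5  -35.2] F [-1.1 -0.8  0.6] open 44.9 zdev [-0.005 -0.057 -0.998] t 43.43
```

Emit:
step_arm(moves="1 0 5 0 255", newtons=30)

```text
t: 43.57
tool_pos: [0.6017, 0.126, 0.0891]
tool_rot: [2.469, 1.867, -0.05]
contact_force: [1.0, 0.3, 0.3]
opening: 0.0417
```

```bash
python3 cr.py -148 5.5 -41;python3 cr.py -148 5.5 -41;python3 cr.py -148 5.5 30
```

```text
t 43.72 pos [600.7 126.   87.3] ytool yaw -15.77 zdev [-0.001 -0.056 -0.998] F [-0.1 -0.4 -0.7] open 31.2 q6 0.45
shift now-axes [-0.9 -1.6  3.3] after-roll axes [-0.9 -1.6  3.3]
TCP in cradle axes [-149.1    7.   -37.7] F [-0.1 -0.4 -0.7] open 31.2 zdev [-0.001 -0.056 -0.998] t 43.72
t 43.87 pos [600.4 126.   86.9] ytool yaw -15.77 zdev [-0.001 -0.056 -0.998] F [-1.2  0.5  2.4] open 25.8 q6 0.45
shift now-axes [-0.9 -1.3  3. ] after-roll axes [-0.9 -1.3  3. ]
TCP in cradle axes [-149.     6.8  -38.1] F [-1.2  0.5  2.4] open 25.8 zdev [-0.001 -0.056 -0.998] t 43.87
t 44.02 pos [600.4 126.   86.9] ytool yaw -15.77 zdev [-0.001 -0.056 -0.998] F [-2.   0.9  5.7] open 25.6 q6 0.45
shift now-axes [ -4.8  -0.4 -67.9] after-roll axes [ -4.8  -0.4 -67.9]
TCP in cradle axes [-149.1    6.8  -38.1] F [-2.   0.9  5.7] open 25.6 zdev [-0.001 -0.056 -0.998] t 44.02
```

Emit:
step_arm(moves="6 0 -12 0 255", newtons=55)

```text
t: 44.1
tool_pos: [0.5999, 0.1312, 0.096]
tool_rot: [2.472, 1.868, -0.064]
contact_force: [-0.3, 0.1, -1.7]
opening: 0.0257
```

```bash
python3 cr.py -154 5.5 -26
```

```text
t 44.25 pos [603.1 133.1  99.8] ytool yaw -15.75 zdev [ 0.001 -0.056 -0.998] F [ 0.2 -0.5 -0.3] open 25.6 q6 0.45
shift now-axes [-2.5 -1.9  0.9] after-roll axes [-2.5 -1.9  0.9]
TCP in cradle axes [-156.6    7.4  -25.2] F [ 0.2 -0.5 -0.3] open 25.6 zdev [ 0.001 -0.056 -0.998] t 44.25
```

Emit:
step_arm(moves="15 0 6 0 255")

```text
t: 44.33
tool_pos: [0.6078, 0.1462, 0.0941]
tool_rot: [2.469, 1.865, -0.049]
contact_force: [0.6, 0.1, -1.3]
opening: 0.0254
```

```bash
python3 cr.py -167 5.5 -32; python3 - <<'E'
from h import *
s=snapshot("wrist");cv2.imwrite("pics/ze.png",s["image"])
E
```

```text
t 44.48 pos [606.5 148.   91.7] ytool yaw -15.67 zdev [-0.001 -0.056 -0.998] F [-0.7  0.3 -1. ] open 25.2 q6 0.48
shift now-axes [-5.  -1.2 -1. ] after-roll axes [-5.  -1.2 -1. ]
TCP in cradle axes [-171.9    6.8  -33.3] F [-0.7  0.3 -1. ] open 25.2 zdev [-0.001 -0.056 -0.998] t 44.48
```

Emit:
step_arm(moves="6 0 -15 0 255; 3 0 -24 0 255; 0 0 -30 0 255; 0 0 -34 0 255; 0 0 -34 0 255; 0 0 -28 0 255; 0 0 -18 0 255; 0 0 -12 0 255")

```text
t: 45.2
tool_pos: [0.6048, 0.1666, 0.2831]
tool_rot: [2.474, 1.875, -0.084]
contact_force: [-0.2, 0.4, -0.5]
opening: 0.0255
```

```bash
python3 - <<'E'
from h import *
s=snapshot("top");W=cloud(s)
for o in outline_of("top","tray")[:2]:
    P=W[o["region"]];print(o["confidence"],rect(P[~np.isnan(P[:,0])]))
s=snapshot("wrist");cv2.imwrite("pics/zf.png",s["image"])
E
python3 st.py 416 -387 300 -13
```

```text
0.66 (array([ 468.2, -412.3]), array([163.3, 210.8]), 77.16)
0.25 (array([552.5, -22.1]), array([380.4,  99.2]), 81.7)
t 45.5 pos [603.2 166.1 277.6] ytool yaw -15.7 zdev [-0.028 -0.063 -0.998] F [-0.5  0.5 -0.2] open 25.3 q6 0.49
roll needed -0.047 in rad
shift now-axes [-583.3  -30.8   17.7] after-roll axes [-581.2  -58.2   17.7]
```

Emit:
step_arm(moves="-12 -1 0 -0.047 255; -24 -3 0 0 255; -34 -4 0 0 255; -39 -4 0 0 255; -39 -4 0 0 255; -39 -4 0 0 255; -39 -4 0 0 255; -39 -4 0 0 255")

```text
t: 46.17
tool_pos: [0.5081, -0.0885, 0.2757]
tool_rot: [2.432, 1.968, -0.134]
contact_force: [0.6, -0.4, -0.4]
opening: 0.0257
```

Emit:
step_arm(moves="-39 -4 0 0 255; -39 -4 0 0 255; -39 -4 0 0 255; -39 -4 0 0 255; -36 -4 0 0 255; -28 -3 0 0 255; -18 -2 0 0 255; -8 -1 0 0 255")

```text
t: 46.83
tool_pos: [0.417, -0.3357, 0.2776]
tool_rot: [-2.434, -1.957, 0.15]
contact_force: [-0.8, 0.9, -1.2]
opening: 0.0259
```

```bash
python3 st.py 416 -387 60 -13; python3 tray.py;python3 - <<'E'
from h import *
s=snapshot("wrist");cv2.imwrite("pics/zg.png",s["image"])
E
```

```text
t 46.98 pos [ 418.3 -333.4  278. ] ytool yaw -12.4 zdev [-0.083 -0.048 -0.995] F [-0.3  0.9 -2. ] open 25.7 q6 -0.5
roll needed 0.011 in rad
shift now-axes [-38.7  24.6 219.8] after-roll axes [-38.4  25.  219.8]
3520 u(long) pct [-115.2 -113.2   43.1   92.6   93.8] v pct [-90.7 -67.3  -4.1  44.7  45.3]
(105, 80) [520. 150.]
(105, -80) [495. 296.]
(-105, 80) [308. 147.]
(-105, -80) [308. 289.]
far rim slope deg -0.3641616537282966 [-6.35590545e-03  4.25643285e+01]
```

Emit:
step_arm(moves="-8 5 15 0.011 255; -8 5 28 0 255; -8 5 34 0 255; -6 4 34 0 255; -4 3 30 0 255; -2 2 22 0 255; 0 0 12 0 255; 0 0 5 0 255")

```text
t: 47.75
tool_pos: [0.4314, -0.375, 0.1001]
tool_rot: [2.434, 1.98, -0.14]
contact_force: [-0.5, 0.6, -1.5]
opening: 0.0256
```

```bash
python3 st.py 414 -391 40 -13
```

```text
t 47.9 pos [ 432.3 -376.5  103.1] ytool yaw -11.9 zdev [-0.065 -0.06  -0.996] F [-1.   0.  -1.2] open 25.6 q6 -0.52
roll needed 0.019 in rad
shift now-axes [-13.3 -11.7  64.9] after-roll axes [-13.5 -11.4  64.9]
```

Emit:
step_arm(moves="-12 -11 20 0.019 255")

```text
t: 47.98
tool_pos: [0.4226, -0.389, 0.0906]
tool_rot: [2.438, 1.948, -0.135]
contact_force: [0.9, -0.5, 0.5]
opening: 0.0256
```

```bash
python3 st.py 414 -391 40 -13
```

```text
t 48.13 pos [ 417.8 -387.3   85.5] ytool yaw -13.02 zdev [-0.065 -0.06  -0.996] F [ 1.1  0.2 -0.8] open 25.4 q6 -0.53
roll needed -0.0 in rad
shift now-axes [-1.1 -0.6 45.8] after-roll axes [-1.1 -0.6 45.8]
```

Emit:
step_arm(moves="-1 0 36 0 255")

```text
t: 48.22
tool_pos: [0.4209, -0.3953, 0.0589]
tool_rot: [2.436, 1.94, -0.135]
contact_force: [1.5, -1.3, 0.0]
opening: 0.0255
```

```bash
python3 st.py 414 -391 25 -13
```

```text
t 48.37 pos [ 414.7 -389.4   49.1] ytool yaw -13.02 zdev [-0.067 -0.058 -0.996] F [-0.2  0.1 -1.5] open 25.8 q6 -0.53
roll needed -0.0 in rad
shift now-axes [-0.   0.9 24.1] after-roll axes [-0.   0.9 24.1]
```

Emit:
step_arm(moves="0 1 26 0 255")

```text
t: 48.45
tool_pos: [0.4183, -0.3948, 0.03]
tool_rot: [2.442, 1.946, -0.136]
contact_force: [1.3, -0.9, 0.2]
opening: 0.0259
```

```bash
python3 st.py 414 -391 12 -13
```

```text
t 48.6 pos [ 413.8 -390.4   23.4] ytool yaw -13.0 zdev [-0.068 -0.057 -0.996] F [ 0.3  0.2 -0.5] open 25.7 q6 -0.53
roll needed 0.0 in rad
shift now-axes [ 0.3  0.9 11.3] after-roll axes [ 0.3  0.9 11.3]
```

Emit:
step_arm(moves="0 0 4 0 255; 0 0 4 0 255; 0 0 4 0 255; 0 0 3 0 255", newtons=4)

```text
t: 48.93
tool_pos: [0.4165, -0.3954, 0.0164]
tool_rot: [2.443, 1.949, -0.14]
contact_force: [-2.8, -0.8, 3.0]
opening: 0.0261
```

```bash
python3 st.py 414 -391 9 -13
```

```text
t 49.08 pos [ 416.7 -395.5   16.1] ytool yaw -12.94 zdev [-0.061 -0.066 -0.996] F [-1.2 -1.3  3.5] open 26.2 q6 -0.53
roll needed 0.001 in rad
shift now-axes [ 4.3 -3.3  6.9] after-roll axes [ 4.3 -3.3  6.9]
```

Emit:
step_arm(moves="0 0 4 0 255; 0 0 4 0 255; 0 0 3 0 150; 0 0 0 0 135; 0 0 0 0 135; 0 0 0 0 135")

```text
t: 49.58
tool_pos: [0.4138, -0.3965, 0.0069]
tool_rot: [2.447, 1.953, -0.146]
contact_force: [-4.7, 0.5, 7.9]
opening: 0.0426
```

```bash
python3 st.py 414 -391 9 -13;python3 - <<'E'
from h import *
s=snapshot("wrist");cv2.imwrite("pics/zh.png",s["image"])
E
```

```text
t 49.73 pos [ 413.5 -396.5    7. ] ytool yaw -12.93 zdev [-0.069 -0.064 -0.996] F [-6.8  1.8 10.1] open 44.0 q6 -0.53
roll needed 0.001 in rad
shift now-axes [ 5.3 -0.9 -2.4] after-roll axes [ 5.3 -0.9 -2.4]
```

Emit:
step_arm(moves="0 0 -10 0 135; 0 0 -20 0 135; 0 0 -30 0 135; 0 0 -36 0 135; 0 0 -38 0 135; 0 0 -34 0 100; 0 0 -24 0 60; 0 0 -12 0 60")

```text
t: 50.45
tool_pos: [0.4254, -0.3762, 0.207]
tool_rot: [-2.442, -1.948, 0.137]
contact_force: [0.2, -0.8, -0.0]
opening: 0.0597
```

```bash
python3 st.py 640 270 250; python3 - <<'E'
from h import *
s=snapshot("top");W=np.nanmedian([cloud(snapshot("top")) for _ in range(4)],0);hsv=cv2.cvtColor(s["image"],cv2.COLOR_BGR2HSV)
crop(s,"zi_top.png",225,160,290,150,2.7)
g=(hsv[...,0]>14)&(hsv[...,0]<28)&(hsv[...,1]>170)&(hsv[...,2]>80)
n,lab,st,c=cv2.connectedComponentsWithStats(g.astype(np.uint8))
for i in range(1,n):
    if st[i,4]>60:
        P=W[lab==i];print(st[i],rect(P),np.median(P[:,2]))
E
```

```text
t 50.6 pos [ 424.3 -375.9  203.5] ytool yaw -12.95 zdev [-0.081 -0.041 -0.996] F [ 0.3  0.8 -0.5] open 69.8 q6 -0.53
shift now-axes [673.7  62.1 -90.2] after-roll axes [673.7  62.1 -90.2]
[  0  96  16  28 116] (array([ 964.4, 1053.6]), array([45.3, 90.2]), 89.04) -0.0829998406206325
[  0 136  14  14  61] (array([ 854.5, 1053.1]), array([36.1, 44.5]), 14.56) -0.08314797405949964
[  0 192  10  20  75] (array([ 667.5, 1050.3]), array([59.2, 32.9]), 3.13) -0.08308384366535915
[233 199  20  11 158] (array([630.4, 292.5]), array([24.9, 55.1]), 9.43) 0.02653875433692096
[ 36 232  35  22 186] (array([ 570.5, 1078.2]), array([130.4,  80.5]), 88.92) -0.4167546775887131
[480 232  20  12 156] (array([ 516.6, -401.1]), array([ 37.6, 108.9]), 9.14) 0.031863341019901445
[476 269  16  10 109] (array([ 415.4, -333.4]), array([ 27.1, 182.3]), 1.54) 0.032035294838796406
[527 450  19  20  97] (array([ -64.5, -483.2]), array([40.3, 49. ]), 14.06) 0.13085717131779384
[471 457  49  23 343] (array([ -93.4, -375.5]), array([ 52.2, 125.5]), 10.6) 0.13074092786927766
[515 458  37  22 162] (array([-107. , -474.4]), array([49. , 96.7]), 29.63) 0.13067182529366847
```

Emit:
step_arm(moves="4 0 -15 -0.1 60; 10 2 -25 -0.1 60; 18 4 -28 -0.1 60; 28 6 -22 -0.09 60; 36 8 -12 0 60; 39 9 -4 0 60; 39 9 0 0 60; 39 9 0 0 60")

```text
t: 51.52
tool_pos: [0.4475, -0.1511, 0.2889]
tool_rot: [-1.979, -2.352, 0.127]
contact_force: [-0.1, -0.4, -0.4]
opening: 0.0724
```

```bash
python3 st.py 630.4 292.5 270 9.4
```

```text
t 51.67 pos [ 447.6 -150.5  288.5] ytool yaw 10.18 zdev [-0.103 -0.021 -0.994] F [ 0.1 -1.2  0.1] open 72.8 q6 -0.58
roll needed 0.014 in rad
shift now-axes [403.7 258.7 -10. ] after-roll axes [407.1 253.2 -10. ]
```

Emit:
step_arm(moves="12 8 0 0.014 60; 24 15 0 0 60; 32 20 0 0 60; 34 21 0 0 60; 34 21 0 0 60; 34 21 0 0 60; 34 21 0 0 60; 34 21 0 0 60")

```text
t: 52.33
tool_pos: [0.5588, 0.103, 0.2624]
tool_rot: [-2.013, -2.317, 0.144]
contact_force: [1.3, 0.3, 0.7]
opening: 0.0728
```

Emit:
step_arm(moves="34 21 0 0 60; 34 21 0 0 60; 32 20 0 0 60; 28 18 0 0 60; 20 13 0 0 60; 12 8 0 0 60; 5 3 0 0 60")

```text
t: 52.92
tool_pos: [0.6462, 0.285, 0.2333]
tool_rot: [-2.014, -2.306, 0.164]
contact_force: [0.5, -0.9, -1.2]
opening: 0.0725
```

```bash
python3 st.py 630.4 292.5 100 9.4
```

```text
t 53.07 pos [645.3 283.2 234.3] ytool yaw 7.62 zdev [-0.127 -0.031 -0.991] F [-0.4 -0.7  0.2] open 73.0 q6 0.2
roll needed -0.031 in rad
shift now-axes [ 13.    4.  134.8] after-roll axes [ 12.9   4.4 134.8]
```

Emit:
step_arm(moves="4 1 30 -0.031 60; 4 1 40 0 60; 4 1 34 0 60; 0 0 0 0 60")

```text
t: 53.4
tool_pos: [0.6368, 0.2863, 0.1339]
tool_rot: [-1.989, -2.335, 0.15]
contact_force: [-2.0, -0.3, -1.6]
opening: 0.0727
```

```bash
python3 st.py 630.4 292.5 80 9.4; python3 - <<'E'
from h import *
s=snapshot("wrist");cv2.imwrite("pics/zj.png",s["image"])
W=cloud(s);hsv=cv2.cvtColor(s["image"],cv2.COLOR_BGR2HSV)
g=(hsv[...,0]>12)&(hsv[...,0]<28)&(hsv[...,1]>140)&(hsv[...,2]>60)&(W[...,2]>.01)&(W[...,2]<.04)&(abs(W[...,0]-.63)<.06)&(abs(W[...,1]-.29)<.06)
P=W[g];print(len(P),rect(P),np.median(P[:,2]))
E
```

```text
t 53.55 pos [642.1 288.1 143.6] ytool yaw 9.11 zdev [-0.103 -0.024 -0.994] F [ 0.2 -0.   1.1] open 72.7 q6 0.18
roll needed -0.005 in rad
shift now-axes [ 6.6 -4.1 64.4] after-roll axes [ 6.6 -4.  64.4]
2260 (array([631.6, 295.9]), array([24.6, 55.8]), 10.42) 0.026025772921694966
```

Emit:
step_arm(moves="4 -2 30 0 60; 3 -1 30 0 80; 0 0 0 0 110")

```text
t: 53.85
tool_pos: [0.6409, 0.2949, 0.0982]
tool_rot: [-2.005, -2.349, 0.099]
contact_force: [-0.5, -0.3, -1.4]
opening: 0.0644
```

```bash
python3 st.py 631 294.5 7 9.8
```

```text
t 54.0 pos [644.6 296.  104.4] ytool yaw 9.02 zdev [-0.072 -0.012 -0.997] F [0.6 0.5 0.7] open 55.5 q6 0.19
roll needed -0.014 in rad
shift now-axes [ 0.8 -6.5 98.2] after-roll axes [ 0.9 -6.5 98.2]
```

Emit:
step_arm(moves="0 -4 30 -0.014 110; 0 -2 30 0 115; 0 0 0 0 115")

```text
t: 54.25
tool_pos: [0.6425, 0.2964, 0.0568]
tool_rot: [-1.998, -2.375, 0.06]
contact_force: [-1.0, -0.1, -0.8]
opening: 0.0524
```

```bash
python3 st.py 631 294.5 7 9.8
```

```text
t 54.4 pos [646.4 297.9  63. ] ytool yaw 9.84 zdev [-0.045 -0.002 -0.999] F [-0.2 -0.8  1.2] open 52.2 q6 0.17
roll needed 0.001 in rad
shift now-axes [ -1.  -13.3  56.6] after-roll axes [ -1.  -13.3  56.6]
```

Tilt is recovering. Align, then descend.

Emit:
step_arm(moves="-1 -13 6 0 115")

```text
t: 54.48
tool_pos: [0.6374, 0.2957, 0.0619]
tool_rot: [-2.005, -2.381, 0.037]
contact_force: [-0.9, -0.7, 0.6]
opening: 0.0525
```

```bash
python3 st.py 631 294.5 7 9.8
```

```text
t 54.63 pos [634.6 295.1  60. ] ytool yaw 9.84 zdev [-0.042 -0.001 -0.999] F [-0.6 -1.2 -0.1] open 52.0 q6 0.18
roll needed 0.001 in rad
shift now-axes [-0.3 -1.5 53.1] after-roll axes [-0.3 -1.5 53.1]
```

Emit:
step_arm(moves="0 -1 32 0 115")

```text
t: 54.72
tool_pos: [0.6389, 0.2972, 0.0372]
tool_rot: [-2.008, -2.386, 0.021]
contact_force: [1.1, 0.4, 0.5]
opening: 0.0524
```

```bash
python3 st.py 631 294.5 7 9.8; python3 - <<'E'
from h import *
s=snapshot("wrist");cv2.imwrite("pics/zk.png",s["image"])
E
```

```text
t 54.87 pos [631.  294.3  26.5] ytool yaw 9.84 zdev [-0.046 -0.003 -0.999] F [-0.4 -0.1  0.2] open 52.2 q6 0.18
roll needed 0.001 in rad
shift now-axes [ 0.1  0.9 19.5] after-roll axes [ 0.1  0.9 19.5]
```

Emit:
step_arm(moves="2 1 19 0 115")

```text
t: 55.0
tool_pos: [0.6361, 0.2982, 0.0146]
tool_rot: [-2.005, -2.382, 0.033]
contact_force: [1.0, 0.2, 0.9]
opening: 0.0524
```

```bash
python3 st.py 631 294.5 7 9.8
```

```text
t 55.15 pos [631.5 296.7   8.7] ytool yaw 9.85 zdev [-0.045 -0.002 -0.999] F [-0.6  0.6  0.2] open 52.5 q6 0.18
roll needed 0.001 in rad
shift now-axes [-2.1 -0.8  1.7] after-roll axes [-2.1 -0.8  1.7]
```

Emit:
step_arm(moves="0 0 0 0 255", newtons=50)

```text
t: 55.23
tool_pos: [0.632, 0.2968, 0.0098]
tool_rot: [-2.002, -2.379, 0.047]
contact_force: [0.3, -0.0, 0.1]
opening: 0.0492
```

```bash
python3 st.py 631 294.5 7 9.8;python3 st.py 631 294.5 7 9.8;python3 st.py 631 294.5 7 9.8
```

```text
t 55.38 pos [632.3 296.9  10.1] ytool yaw 9.85 zdev [-0.043 -0.002 -0.999] F [-1.4  0.2  0.6] open 39.0 q6 0.18
roll needed 0.001 in rad
shift now-axes [-2.2 -1.6  3.2] after-roll axes [-2.2 -1.6  3.2]
t 55.53 pos [631.7 296.8   9.5] ytool yaw 9.85 zdev [-0.044 -0.002 -0.999] F [-0.6  0.2  1. ] open 26.7 q6 0.18
roll needed 0.001 in rad
shift now-axes [-2.2 -1.   2.5] after-roll axes [-2.2 -1.   2.5]
t 55.68 pos [631.9 296.9   9.6] ytool yaw 9.85 zdev [-0.044 -0.002 -0.999] F [-0.7 -0.9  2.6] open 25.9 q6 0.18
roll needed 0.001 in rad
shift now-axes [-2.2 -1.2  2.6] after-roll axes [-2.2 -1.2  2.6]
```

Emit:
step_arm(moves="0 0 -15 0 255; 0 0 -28 0 255; 0 0 -38 0 255; 0 0 -41 0 255; 0 0 -41 0 255; 0 0 -41 0 255; -4 0 -38 0 255; -10 0 -30 0 255")

```text
t: 56.35
tool_pos: [0.6396, 0.2823, 0.2817]
tool_rot: [-1.99, -2.37, 0.083]
contact_force: [0.3, -0.5, -0.7]
opening: 0.0258
```

```bash
python3 st.py 468 -411 310 -13; python3 - <<'E'
from h import *
s=snapshot("wrist");cv2.imwrite("pics/zl.png",s["image"])
E
```

```text
t 56.5 pos [641.4 281.6 283.1] ytool yaw 9.84 zdev [-0.064 -0.01  -0.998] F [-0.6  0.2 -2.6] open 25.7 q6 0.16
roll needed 0.399 in rad
shift now-axes [-652.7 -290.4   -8.8] after-roll axes [-714.2  -14.2   -8.8]
```

Emit:
step_arm(moves="-10 -4 -4 0.1 255; -20 -6 -4 0.1 255; -30 -6 -2 0.1 255; -38 -4 0 0.1 255; -40 -1 0 0 255; -40 -1 0 0 255; -40 -1 0 0 255; -40 -1 0 0 255")

```text
t: 57.22
tool_pos: [0.5631, 0.0282, 0.273]
tool_rot: [-2.419, -1.911, 0.15]
contact_force: [0.4, -0.6, -0.6]
opening: 0.0259
```

Emit:
step_arm(moves="-40 -1 0 0 255; -40 -1 0 0 255; -40 -1 0 0 255; -40 -1 0 0 255; -40 -1 0 0 255; -40 -1 0 0 255; -40 -1 0 0 255; -36 -1 0 0 255")

```text
t: 57.88
tool_pos: [0.466, -0.2851, 0.2631]
tool_rot: [-2.385, -1.894, 0.179]
contact_force: [0.2, -0.3, -1.0]
opening: 0.0254
```

```bash
python3 st.py 468 -411 280 -13; python3 tray.py
```

```text
t 58.03 pos [ 466.2 -285.1  262.8] ytool yaw -13.46 zdev [-0.148 -0.001 -0.989] F [ 0.5  0.8 -0.9] open 25.5 q6 -0.36
roll needed -0.008 in rad
shift now-axes [-122.7   28.3  -17.2] after-roll axes [-123.    27.3  -17.2]
1866 u(long) pct [-115.1 -112.6   21.1   92.7   94. ] v pct [-114.1 -109.6   41.3   45.2   45.6]
(105, 80) [500. 216.]
(105, -80) [482. 359.]
(-105, 80) [290. 212.]
(-105, -80) [294. 345.]
far rim slope deg -0.5351532573172816 [-9.34045796e-03  4.30862419e+01]
```

Emit:
step_arm(moves="-36 7 0 0 255; -36 7 0 0 255; -28 7 0 0 255; -14 4 0 0 255; -5 1 0 0 255")

```text
t: 58.5
tool_pos: [0.4676, -0.399, 0.2567]
tool_rot: [-2.364, -1.901, 0.175]
contact_force: [-0.2, -0.2, -0.6]
opening: 0.0258
```

```bash
python3 st.py 468 -411 80 -13
```

```text
t 58.65 pos [ 467.6 -397.5  257.3] ytool yaw -12.46 zdev [-0.153  0.008 -0.988] F [0.3 0.4 0.6] open 26.1 q6 -0.52
roll needed 0.009 in rad
shift now-axes [ -8.6  30.1 175. ] after-roll axes [ -8.3  30.1 175. ]
```

Emit:
step_arm(moves="0 0 30 0 255; 0 0 30 0 255; 0 0 0 0 255")

```text
t: 58.9
tool_pos: [0.4611, -0.3931, 0.1998]
tool_rot: [-2.363, -1.912, 0.172]
contact_force: [0.0, 0.0, -3.2]
opening: 0.0259
```

```bash
python3 st.py 468 -411 80 -13
```

```text
t 59.05 pos [ 463.9 -395.9  206.8] ytool yaw -12.22 zdev [-0.141 -0.003 -0.99 ] F [ 0.8 -0.4  0.3] open 25.9 q6 -0.52
roll needed 0.014 in rad
shift now-axes [ -9.8  24.5 125. ] after-roll axes [ -9.4  24.6 125. ]
```

Emit:
step_arm(moves="-3 8 32 0.014 255; -3 8 25 0 255; 0 0 0 0 255")

```text
t: 59.3
tool_pos: [0.4756, -0.4079, 0.1581]
tool_rot: [-2.399, -1.913, 0.168]
contact_force: [-2.0, 1.0, -1.8]
opening: 0.0256
```

```bash
python3 st.py 468 -411 60 -13
```

```text
t 59.45 pos [ 476.9 -409.2  163.1] ytool yaw -13.02 zdev [-0.123 -0.019 -0.992] F [ 0.5 -0.5 -0.4] open 25.5 q6 -0.5
roll needed -0.0 in rad
shift now-axes [  1.1   3.7 103.4] after-roll axes [  1.1   3.7 103.4]
```

Emit:
step_arm(moves="-3 3 30 0 255; 0 0 25 0 255; 0 0 0 0 255")

```text
t: 59.7
tool_pos: [0.477, -0.4175, 0.1184]
tool_rot: [-2.417, -1.928, 0.165]
contact_force: [-0.8, -0.0, -1.7]
opening: 0.026
```

```bash
python3 st.py 468 -411 30 -13
```

```text
t 59.85 pos [ 479.4 -419.4  123.3] ytool yaw -13.02 zdev [-0.106 -0.036 -0.994] F [ 0.1  0.7 -2.2] open 25.7 q6 -0.5
roll needed -0.0 in rad
shift now-axes [11.2 -4.1 93.6] after-roll axes [11.2 -4.1 93.6]
```

Emit:
step_arm(moves="6 -3 28 0 255; 6 -2 24 0 255; 0 0 0 0 255")

```text
t: 60.1
tool_pos: [0.4767, -0.4126, 0.081]
tool_rot: [-2.437, -1.942, 0.161]
contact_force: [-1.2, 0.5, -2.2]
opening: 0.0259
```

```bash
python3 st.py 467 -410 18 -13;python3 - <<'E'
from h import *
s=snapshot("wrist");cv2.imwrite("pics/zm.png",s["image"])
E
```

```text
t 60.25 pos [ 479.2 -415.5   85.8] ytool yaw -13.08 zdev [-0.088 -0.053 -0.995] F [-0.4 -0.3 -0.8] open 26.0 q6 -0.49
roll needed -0.001 in rad
shift now-axes [ 7.5 -8.1 68.2] after-roll axes [ 7.5 -8.1 68.2]
```

Emit:
step_arm(moves="5 -8 34 0 255")

```text
t: 60.38
tool_pos: [0.476, -0.4165, 0.0622]
tool_rot: [2.45, 1.951, -0.156]
contact_force: [1.0, -1.0, 0.2]
opening: 0.0258
```

```bash
python3 st.py 467 -410 18 -13
```

```text
t 60.53 pos [ 468.4 -409.8   51.4] ytool yaw -13.09 zdev [-0.091 -0.051 -0.995] F [ 0.6  0.  -1.5] open 25.4 q6 -0.48
roll needed -0.002 in rad
shift now-axes [ 1.8  1.2 33.3] after-roll axes [ 1.8  1.2 33.3]
```

Emit:
step_arm(moves="0 0 24 0 255")

```text
t: 60.62
tool_pos: [0.4703, -0.4146, 0.0341]
tool_rot: [-2.45, -1.951, 0.159]
contact_force: [0.5, -1.3, -0.2]
opening: 0.0257
```

```bash
python3 st.py 467 -410 14 -13
```

```text
t 60.77 pos [ 465.7 -410.6   27.2] ytool yaw -13.1 zdev [-0.093 -0.049 -0.994] F [-0.5 -0.1 -1.6] open 25.5 q6 -0.48
roll needed -0.002 in rad
shift now-axes [ 1.7  2.1 13. ] after-roll axes [ 1.7  2.2 13. ]
```

Emit:
step_arm(moves="0 1 4 0 255; 0 0 4 0 255; 0 0 3 0 255; 0 0 2 0 255", newtons=6)

```text
t: 61.1
tool_pos: [0.469, -0.4143, 0.0196]
tool_rot: [-2.446, -1.947, 0.159]
contact_force: [0.5, 1.0, -1.9]
opening: 0.0263
```

```bash
python3 st.py 467 -410 14 -13
```

```text
t 61.25 pos [ 468.7 -414.    19.2] ytool yaw -13.11 zdev [-0.087 -0.054 -0.995] F [-0.5  0.3 -1.6] open 26.4 q6 -0.48
roll needed -0.002 in rad
shift now-axes [ 3.9 -2.2  5.1] after-roll axes [ 3.9 -2.2  5.1]
```

Emit:
step_arm(moves="0 0 3 0 255; 0 0 3 0 255; 0 0 3 0 255; 0 0 1 0 150; 0 0 0 0 150; 0 0 0 0 150")

```text
t: 61.75
tool_pos: [0.4687, -0.4164, 0.0122]
tool_rot: [-2.448, -1.948, 0.161]
contact_force: [-0.2, -0.0, -0.1]
opening: 0.0374
```

```bash
python3 st.py 467 -410 14 -13;python3 - <<'E'
from h import *
s=snapshot("wrist");cv2.imwrite("pics/zn.png",s["image"])
E
```

```text
t 61.9 pos [ 468.7 -416.3   12.1] ytool yaw -13.11 zdev [-0.086 -0.057 -0.995] F [ 0.3 -0.2  0.1] open 39.1 q6 -0.48
roll needed -0.002 in rad
shift now-axes [ 5.6 -3.2 -2.1] after-roll axes [ 5.7 -3.2 -2.1]
```

Emit:
step_arm(moves="0 0 -10 0 150; 0 0 -20 0 150; 0 0 -30 0 150; 0 0 -36 0 200; 0 0 -41 0 255; 0 0 -41 0 255; 0 0 -41 0 255; 0 0 -41 0 255")

```text
t: 62.62
tool_pos: [0.4867, -0.3964, 0.2683]
tool_rot: [-2.427, -1.933, 0.165]
contact_force: [0.6, -1.3, -0.4]
opening: 0.0113
```

```bash
python3 cr.py 133 0 130 -15.64;python3 - <<'E'
from h import *
s=snapshot("wrist");cv2.imwrite("pics/zo.png",s["image"])
E
```

```text
t 62.77 pos [ 488.8 -398.2  272.4] ytool yaw -13.1 zdev [-0.096 -0.046 -0.994] F [ 0.1 -0.1 -0.4] open 2.1 q6 -0.49
roll needed 0.044 in rad
shift now-axes [255.2 -27.8   2.7] after-roll axes [253.7 -39.1   2.7]
TCP in cradle axes [385.9  40.6 147.4] F [ 0.1 -0.1 -0.4] open 2.1 zdev [-0.096 -0.046 -0.994] t 62.77
```

Emit:
step_arm(moves="14 -2 0 0.044 255; 28 -4 0 0 255; 38 -6 0 0 255; 40 -6 0 0 255; 40 -6 0 0 255; 36 -6 0 0 255; 26 -4 0 0 255; 12 -2 0 0 255")

```text
t: 63.48
tool_pos: [0.5063, -0.1532, 0.2379]
tool_rot: [-2.462, -1.853, 0.183]
contact_force: [-0.8, -1.0, 0.4]
opening: 0.0004
```

```bash
python3 cr.py 135 0 100 -15.64;python3 - <<'E'
from h import *
s=snapshot("wrist");cv2.imwrite("pics/zp.png",s["image"])
W=cloud(s);D=W-SEAT;L=np.stack([D@cx,D@cy,D[...,2]],-1)*1000
m=(s["image"].max(2)<50)&(L[...,2]>70)&(L[...,2]<105)&(L[...,0]>100)&(L[...,0]<175)&(abs(L[...,1])<40)
if m.sum(): print(m.sum(),L[m].mean(0),L[m].min(0),L[m].max(0))
E
```

```text
t 63.63 pos [ 506.7 -155.9  238.8] ytool yaw -16.33 zdev [-0.126 -0.029 -0.992] F [-0.7 -1.1  0.2] open 0.4 q6 -0.07
roll needed -0.012 in rad
shift now-axes [13.6  8.8 12.1] after-roll axes [13.5  8.9 12.1]
TCP in cradle axes [147.7  -7.4 113.8] F [-0.7 -1.1  0.2] open 0.4 zdev [-0.126 -0.029 -0.992] t 63.63
5015 [131.93265074   0.57375475  82.68168195] [116.31906504 -21.29481386  73.78280246] [148.21496054  21.54734654  91.39756506]
```

Emit:
step_arm(moves="12 10 8 -0.012 255")

```text
t: 63.77
tool_pos: [0.5191, -0.1509, 0.2318]
tool_rot: [-2.461, -1.865, 0.181]
contact_force: [0.4, -0.1, 1.1]
opening: 0.0004
```

```bash
python3 cr.py 134 0 84 -15.64
```

```text
t 63.92 pos [ 518.4 -149.6  228.7] ytool yaw -15.8 zdev [-0.127 -0.029 -0.991] F [-1.2 -0.   0.1] open 0.5 q6 -0.06
roll needed -0.003 in rad
shift now-axes [ 5.7  0.1 19.5] after-roll axes [ 5.7  0.1 19.5]
TCP in cradle axes [138.4   2.1 103.7] F [-1.2 -0.   0.1] open 0.5 zdev [-0.127 -0.029 -0.991] t 63.92
```

Emit:
step_arm(moves="0 1 12 0 255; -1 1 9 0 255; -1 1 9 0 255; -2 1 9 0 255; -2 1 9 0 255; -2 1 9 0 255")

```text
t: 64.42
tool_pos: [0.5152, -0.1663, 0.177]
tool_rot: [-2.467, -1.857, 0.177]
contact_force: [0.6, 6.1, 6.1]
opening: 0.0004
```

```bash
python3 cr.py 153 0 4 -15.64
```

```text
t 64.57 pos [ 514.6 -166.9  175.9] ytool yaw -16.25 zdev [-0.123 -0.032 -0.992] F [-0.8 -0.7  0.3] open 0.9 q6 -0.08
roll needed -0.011 in rad
shift now-axes [ 6.2  2.  46.6] after-roll axes [ 6.2  2.  46.6]
TCP in cradle axes [156.2   3.1  50.9] F [-0.8 -0.7  0.3] open 0.9 zdev [-0.123 -0.032 -0.992] t 64.57
```

Emit:
step_arm(moves="4 1 6 0 255; 2 1 7 0 255; 0 1 8 0 255; -1 1 8 0 255; -1 1 8 0 255; -1 1 8 0 255")

```text
t: 65.07
tool_pos: [0.5162, -0.1695, 0.1377]
tool_rot: [-2.474, -1.856, 0.184]
contact_force: [-2.0, 6.4, 5.7]
opening: 0.0005
```

```bash
python3 cr.py 153 0 4 -15.64
```

```text
t 65.22 pos [ 515.8 -170.4  136.6] ytool yaw -16.44 zdev [-0.122 -0.038 -0.992] F [-0.1  0.9  0.2] open 0.3 q6 -0.07
roll needed -0.014 in rad
shift now-axes [ 6.7 -4.4  7.6] after-roll axes [ 6.8 -4.4  7.6]
TCP in cradle axes [159.2   5.2  11.6] F [-0.1  0.9  0.2] open 0.3 zdev [-0.122 -0.038 -0.992] t 65.22
```

Emit:
step_arm(moves="3 -1 5 0 255; 2 0 6 0 255; 0 0 6 0 255; 0 0 5 0 255")

```text
t: 65.55
tool_pos: [0.5163, -0.1697, 0.1254]
tool_rot: [-2.483, -1.861, 0.191]
contact_force: [-10.2, 8.7, 34.0]
opening: 0.0004
```

```bash
python3 cr.py 153 0 4 -15.64
```

```text
t 65.7 pos [ 516.2 -169.7  125.6] ytool yaw -16.5 zdev [-0.117 -0.047 -0.992] F [-8.   7.4 22.6] open 0.7 q6 -0.06
roll needed -0.015 in rad
shift now-axes [ 5.  -5.8 -3.3] after-roll axes [ 5.1 -5.7 -3.3]
TCP in cradle axes [158.4   5.4   0.6] F [-8.   7.4 22.6] open 0.7 zdev [-0.117 -0.047 -0.992] t 65.7
```

Emit:
step_arm(moves="0 0 -30 0 200; 0 0 -41 0 100; 0 0 -41 0 0; 0 0 -41 0 0")

```text
t: 66.03
tool_pos: [0.5282, -0.1608, 0.2717]
tool_rot: [-2.469, -1.851, 0.211]
contact_force: [0.3, -0.1, -0.2]
opening: 0.0219
```

```bash
python3 cr.py 0 0 150 -15.64
```

```text
t 66.18 pos [ 531.1 -161.8  275.8] ytool yaw -16.55 zdev [-0.128 -0.046 -0.991] F [-0.   0.4 -0.6] open 33.8 q6 -0.06
roll needed -0.016 in rad
shift now-axes [146.2 -19.8  -8.9] after-roll axes [146.5 -17.4  -8.9]
TCP in cradle axes [146.8  17.6 150.8] F [-0.   0.4 -0.6] open 33.8 zdev [-0.128 -0.046 -0.991] t 66.18
```

Emit:
step_arm(moves="36 0 -20 0 0; 38 0 -15 0 0; 38 0 0 0 0; 34 0 0 0 0")

```text
t: 66.52
tool_pos: [0.574, -0.0242, 0.2933]
tool_rot: [-2.487, -1.838, 0.213]
contact_force: [0.5, -1.0, 0.0]
opening: 0.0605
```

```bash
python3 cr.py 0 0 150 -15.64; python3 - <<'E'
from h import *
s=snapshot("top");crop(s,"zq_top.png",225,160,290,150,2.7)
W=np.nanmedian([cloud(snapshot("top")) for _ in range(4)],0)
D=W-SEAT;L=np.stack([D@cx,D@cy,D[...,2]],-1)*1000
for x in (-230,-215,-200,-160,-140,-110,-60,0,60,100,140,155,170):
    k=(abs(L[...,0]-x)<6)&(abs(L[...,1])<18)&(L[...,2]<80)&(L[...,2]>-40)
    print(x,k.sum(),np.round(np.median(L[k][:,2]),1) if k.sum() else '')
E
```

```text
t 66.67 pos [573.5 -23.8 292.1] ytool yaw -17.11 zdev [-0.137 -0.049 -0.989] F [-0.6 -0.6  0.5] open 72.6 q6 0.19
roll needed -0.026 in rad
shift now-axes [  3.6 -19.1  19.2] after-roll axes [  4.1 -19.   19.2]
TCP in cradle axes [  2.5  21.2 167.1] F [-0.6 -0.6  0.5] open 72.6 zdev [-0.137 -0.049 -0.989] t 66.67
-230 55 6.0
-215 58 6.1
-200 59 5.9
-160 60 5.6
-140 59 5.9
-110 65 55.1
-60 62 55.5
0 0 
60 0 
100 0 
140 50 1.8
155 60 1.4
170 54 1.3
```

Emit:
step_arm(moves="2 -9 28 -0.026 0; 1 -9 28 0 0; 0 0 0 0 0")

```text
t: 67.17
tool_pos: [0.55, -0.025, 0.2407]
tool_rot: [-2.47, -1.865, 0.207]
contact_force: [-0.8, -0.3, -0.5]
opening: 0.0949
```

```bash
python3 cr.py 0 1.5 18 -15.64; python3 - <<'E'
from h import *
s=snapshot("wrist");cv2.imwrite("pics/zr.png",s["image"])
E
```

```text
t 67.32 pos [554.3 -25.2 247.2] ytool yaw -16.13 zdev [-0.12  -0.05  -0.992] F [0.8 0.  0.7] open 94.8 q6 0.17
roll needed -0.009 in rad
shift now-axes [ 17.3   8.8 102.8] after-roll axes [ 17.3   9.  102.8]
TCP in cradle axes [  9.    3.2 122.2] F [0.8 0.  0.7] open 94.8 zdev [-0.12  -0.05  -0.992] t 67.32
```

Emit:
step_arm(moves="8 5 26 -0.009 0; 6 3 26 0 0; 0 0 0 0 0")

```text
t: 67.62
tool_pos: [0.5666, -0.0179, 0.2022]
tool_rot: [-2.479, -1.886, 0.176]
contact_force: [-0.8, 0.4, -1.6]
opening: 0.0951
```

```bash
python3 cr.py 0 1.5 18 -15.64
```

```text
t 67.77 pos [568.7 -18.5 207.4] ytool yaw -15.67 zdev [-0.096 -0.052 -0.994] F [-0.1  0.3  0.1] open 95.2 q6 0.19
roll needed -0.001 in rad
shift now-axes [ 3.6 -8.6 65.2] after-roll axes [ 3.6 -8.6 65.2]
TCP in cradle axes [-1.4 15.2 82.4] F [-0.1  0.3  0.1] open 95.2 zdev [-0.096 -0.052 -0.994] t 67.77
```

Emit:
step_arm(moves="2 -8 22 0 0; 1 -1 24 0 0; 0 0 0 0 0")

```text
t: 68.02
tool_pos: [0.5616, -0.0166, 0.1705]
tool_rot: [-2.494, -1.894, 0.153]
contact_force: [-0.4, -0.0, -0.8]
opening: 0.0953
```

```bash
python3 cr.py 0 1.5 18 -15.64
```

```text
t 68.17 pos [564.6 -16.9 175.1] ytool yaw -15.69 zdev [-0.074 -0.055 -0.996] F [ 0.1 -0.4 -0.2] open 95.3 q6 0.19
roll needed -0.001 in rad
shift now-axes [ 0.6 -7.4 32.6] after-roll axes [ 0.6 -7.4 32.6]
TCP in cradle axes [-1.8 10.8 50.1] F [ 0.1 -0.4 -0.2] open 95.3 zdev [-0.074 -0.055 -0.996] t 68.17
```

Emit:
step_arm(moves="0 -8 15 0 0")

```text
t: 68.25
tool_pos: [0.5597, -0.0161, 0.1659]
tool_rot: [2.496, 1.895, -0.134]
contact_force: [-0.2, -0.3, 0.1]
opening: 0.0949
```

```bash
python3 cr.py 0 1.5 18 -15.64
```

```text
t 68.4 pos [556.  -15.6 161.7] ytool yaw -15.69 zdev [-0.073 -0.055 -0.996] F [-0.7  0.2  0.5] open 94.9 q6 0.2
roll needed -0.001 in rad
shift now-axes [ 0.6  0.4 18.7] after-roll axes [ 0.6  0.4 18.7]
TCP in cradle axes [-0.8  2.2 36.7] F [-0.7  0.2  0.5] open 94.9 zdev [-0.073 -0.055 -0.996] t 68.4
```

Emit:
step_arm(moves="0 0 15 0 0")

```text
t: 68.48
tool_pos: [0.5579, -0.0166, 0.1512]
tool_rot: [2.496, 1.895, -0.135]
contact_force: [1.0, -0.5, 0.8]
opening: 0.0954
```

```bash
python3 cr.py 0 1.5 18 -15.64
```

```text
t 68.63 pos [554.9 -16.4 147. ] ytool yaw -15.7 zdev [-0.074 -0.054 -0.996] F [-0.2  0.1  0. ] open 95.1 q6 0.2
roll needed -0.001 in rad
shift now-axes [0.7 0.3 3.9] after-roll axes [0.7 0.3 3.9]
TCP in cradle axes [ 0.4  1.4 22. ] F [-0.2  0.1  0. ] open 95.1 zdev [-0.074 -0.054 -0.996] t 68.63
```

Emit:
step_arm(moves="0 0 1 0 255", newtons=35)

```text
t: 68.72
tool_pos: [0.5555, -0.0166, 0.1471]
tool_rot: [-2.499, -1.897, 0.143]
contact_force: [0.5, -0.4, -0.8]
opening: 0.0921
```

```bash
for i in 1 2 3 4 5; do python3 cr.py 0 1.5 18 -15.64|tail -1;done
```

```text
TCP in cradle axes [ 0.4  1.9 21.8] F [-0.1  0.4 -0. ] open 81.6 zdev [-0.073 -0.055 -0.996] t 68.87
TCP in cradle axes [ 0.4  1.6 21.4] F [-0.6  0.4  0.4] open 69.5 zdev [-0.073 -0.055 -0.996] t 69.02
TCP in cradle axes [ 0.4  1.4 21.1] F [-0.2 -0.7 -0.1] open 57.6 zdev [-0.074 -0.054 -0.996] t 69.17
TCP in cradle axes [ 0.5  1.4 21.1] F [ 0.4  0.2 -1.2] open 47.0 zdev [-0.074 -0.055 -0.996] t 69.32
TCP in cradle axes [ 0.4  1.4 21.1] F [ 0.2 -0.8  1.3] open 46.8 zdev [-0.074 -0.055 -0.996] t 69.47
```

Emit:
step_arm(moves="0 0 -8 0 255; 0 0 -14 0 255; 0 0 -20 0 255; 0 0 -20 0 255; 0 0 -12 0 255; 0 0 -5 0 255")

```text
t: 69.97
tool_pos: [0.5574, -0.0115, 0.2235]
tool_rot: [-2.491, -1.891, 0.157]
contact_force: [0.1, 0.8, -1.2]
opening: 0.0468
```

```bash
python3 cr.py -120 -60 80 -15.64; python3 - <<'E'
from h import *
s=snapshot("scene");crop(s,"zs_scene.png",220,150,170,160,4.4)
E
```

```text
t 70.12 pos [556.7 -11.6 221.4] ytool yaw -15.73 zdev [-0.088 -0.053 -0.995] F [-0.4 -0.2 -2.2] open 46.9 q6 0.2
roll needed -0.002 in rad
shift now-axes [116.4 -60.6  12.1] after-roll axes [116.4 -60.4  12.1]
TCP in cradle axes [-4.8  1.7 96.4] F [-0.4 -0.2 -2.2] open 46.9 zdev [-0.088 -0.053 -0.995] t 70.12
```

```bash
python3 st.py 502 350 200 -5
```

```text
t 70.32 pos [555.8 -11.6 219.8] ytool yaw -15.74 zdev [-0.091 -0.052 -0.994] F [ 0.1  0.1 -2.4] open 47.3 q6 0.2
roll needed -0.187 in rad
shift now-axes [ 334.8 -148.     5.7] after-roll axes [356.5 -83.    5.7]
```

Emit:
step_arm(moves="10 -6 -2 -0.08 255; 20 -12 -2 -0.08 255; 28 -14 -2 -0.027 255; 32 -16 -2 0 255; 32 -16 -2 0 255; 32 -16 -2 0 255; 32 -16 -2 0 255; 32 -16 -2 0 255")

```text
t: 70.98
tool_pos: [0.4634, 0.2191, 0.2238]
tool_rot: [-2.293, -2.097, 0.177]
contact_force: [0.6, 0.7, -2.8]
opening: 0.047
```

```bash
python3 st.py 502 350 180 -5
```

```text
t 71.13 pos [463.4 219.6 223.8] ytool yaw -5.0 zdev [-0.103 -0.056 -0.993] F [ 0.2  0.3 -2.2] open 47.1 q6 0.43
roll needed -0.0 in rad
shift now-axes [135.6  31.2  32.3] after-roll axes [135.6  31.2  32.3]
```

Emit:
step_arm(moves="20 4 0 0 255; 30 7 0 0 255; 34 8 0 0 255; 28 7 0 0 255; 16 4 0 0 255; 6 1 0 0 255")

```text
t: 71.63
tool_pos: [0.5088, 0.3478, 0.2075]
tool_rot: [-2.298, -2.096, 0.186]
contact_force: [-0.3, 0.4, -2.1]
opening: 0.047
```

```bash
python3 st.py 502 350 60 -5; python3 - <<'E'
from h import *
s=snapshot("wrist");cv2.imwrite("pics/zt.png",s["image"])
E
```

```text
t 71.78 pos [508.  346.1 208. ] ytool yaw -5.53 zdev [-0.106 -0.062 -0.992] F [-0.9 -0.5 -1.7] open 46.9 q6 0.61
roll needed -0.009 in rad
shift now-axes [ 14.    8.4 147.3] after-roll axes [ 13.9   8.6 147.3]
```

Emit:
step_arm(moves="6 4 28 -0.009 255; 4 2 28 0 255; 0 0 0 0 255")

```text
t: 72.08
tool_pos: [0.5109, 0.3485, 0.1543]
tool_rot: [-2.296, -2.102, 0.177]
contact_force: [-1.3, 0.4, -3.5]
opening: 0.0467
```

```bash
python3 st.py 502 350 60 -5
```

```text
t 72.23 pos [514.  350.5 160.8] ytool yaw -5.19 zdev [-0.091 -0.054 -0.994] F [ 0.5  0.6 -1.2] open 47.2 q6 0.6
roll needed -0.003 in rad
shift now-axes [  4.7  -3.2 101.3] after-roll axes [  4.7  -3.1 101.3]
```

Emit:
step_arm(moves="4 1 36 0 255")

```text
t: 72.32
tool_pos: [0.5181, 0.3551, 0.1352]
tool_rot: [-2.303, -2.107, 0.134]
contact_force: [2.0, 1.4, -0.3]
opening: 0.0469
```

```bash
python3 st.py 502 350 60 -5
```

```text
t 72.47 pos [510.8 351.4 123.8] ytool yaw -5.21 zdev [-0.094 -0.056 -0.994] F [-0.3 -0.4 -1.6] open 46.7 q6 0.61
roll needed -0.004 in rad
shift now-axes [ 1.9 -2.9 64.4] after-roll axes [ 1.9 -2.9 64.4]
```

Emit:
step_arm(moves="1 -3 26 -0.004 255; 1 0 20 0 255; 0 0 0 0 255")

```text
t: 72.72
tool_pos: [0.5076, 0.3527, 0.0858]
tool_rot: [-2.296, -2.11, 0.152]
contact_force: [-1.6, -0.3, -2.9]
opening: 0.0467
```

```bash
python3 st.py 502 350 26 -5
```

```text
t 72.87 pos [510.1 354.1  89.7] ytool yaw -4.95 zdev [-0.079 -0.048 -0.996] F [ 0.6  0.8 -2. ] open 46.7 q6 0.61
roll needed 0.001 in rad
shift now-axes [-1.3 -2.9 64.3] after-roll axes [-1.3 -2.9 64.3]
```

Emit:
step_arm(moves="0 -4 28 0 255")

```text
t: 72.95
tool_pos: [0.51, 0.3563, 0.0706]
tool_rot: [-2.301, -2.114, 0.118]
contact_force: [1.7, 0.8, -0.2]
opening: 0.0467
```

```bash
python3 st.py 502 350 26 -5
```

```text
t 73.1 pos [503.1 352.7  62.1] ytool yaw -4.95 zdev [-0.081 -0.049 -0.995] F [-0.2 -0.  -2.7] open 47.2 q6 0.61
roll needed 0.001 in rad
shift now-axes [-0.8  1.9 36.1] after-roll axes [-0.8  1.9 36.1]
```

Emit:
step_arm(moves="0 1 28 0 255")

```text
t: 73.18
tool_pos: [0.5071, 0.3544, 0.0417]
tool_rot: [-2.299, -2.114, 0.125]
contact_force: [1.7, 1.9, -1.0]
opening: 0.0471
```

```bash
python3 st.py 502 350 26 -5
```

```text
t 73.33 pos [500.9 350.5  33.6] ytool yaw -4.96 zdev [-0.084 -0.051 -0.995] F [ 0.8 -0.4 -2.1] open 46.7 q6 0.61
roll needed 0.001 in rad
shift now-axes [-0.   1.8  7.5] after-roll axes [-0.   1.8  7.5]
```

Emit:
step_arm(moves="0 0 4 0 255; 0 0 4 0 255")

```text
t: 73.5
tool_pos: [0.5023, 0.3513, 0.0291]
tool_rot: [-2.297, -2.111, 0.144]
contact_force: [0.0, 0.2, -2.1]
opening: 0.0471
```

```bash
python3 st.py 502 350 26 -5
```

```text
t 73.65 pos [502.1 351.2  28.8] ytool yaw -4.96 zdev [-0.081 -0.049 -0.996] F [ 0.3  0.7 -2.4] open 46.7 q6 0.61
roll needed 0.001 in rad
shift now-axes [-1.1  0.2  2.8] after-roll axes [-1.1  0.2  2.8]
```

Emit:
step_arm(moves="0 0 3 0 255; 0 0 2 0 255; 0 0 0 0 100; 0 0 0 0 100")

```text
t: 73.98
tool_pos: [0.5037, 0.3521, 0.0269]
tool_rot: [-2.298, -2.112, 0.138]
contact_force: [0.6, 0.3, 0.5]
opening: 0.0543
```

```bash
python3 st.py 502 350 26 -5;python3 st.py 502 350 26 -5; python3 - <<'E'
from h import *
s=snapshot("scene");crop(s,"zu_scene.png",290,230,190,170,4)
E
```

```text
t 74.13 pos [503.6 352.   26.7] ytool yaw -4.94 zdev [-0.077 -0.047 -0.996] F [ 0.2  0.1 -0.5] open 57.3 q6 0.61
roll needed 0.001 in rad
shift now-axes [-2.1 -1.4  1. ] after-roll axes [-2.1 -1.4  1. ]
t 74.28 pos [503.4 351.9  26.5] ytool yaw -4.94 zdev [-0.077 -0.047 -0.996] F [-0.1 -0.6  0.8] open 58.1 q6 0.61
roll needed 0.001 in rad
shift now-axes [-2.  -1.2  0.6] after-roll axes [-2.  -1.2  0.6]
```

Emit:
step_arm(moves="0 0 0 0 30; 0 0 0 0 30; 0 0 0 0 30; 0 0 -20 0 0; 0 0 -36 0 0; 0 0 -41 0 0; 0 0 -41 -0.1 0; 0 0 -41 -0.12 0")

```text
t: 75.0
tool_pos: [0.51, 0.3561, 0.1953]
tool_rot: [-2.03, -2.342, 0.178]
contact_force: [-0.0, 0.2, -0.1]
opening: 0.0948
```

Emit:
step_arm(moves="0 0 0 -0.12 0; 0 0 0 -0.12 0; 0 0 0 -0.12 0; 0 0 0 -0.12 0; 0 0 0 -0.12 0; 0 0 0 -0.12 0; 0 0 0 -0.12 0; 0 0 0 -0.12 0")

```text
t: 75.67
tool_pos: [0.5172, 0.3603, 0.2137]
tool_rot: [-0.653, -3.003, 0.098]
contact_force: [0.6, 0.2, -0.0]
opening: 0.095
```

```bash
python3 cr.py -178 -54 80 74.36; python3 - <<'E'
from h import *
s=snapshot("top");crop(s,"zv_top.png",160,170,270,110,2.9)
E
```

```text
t 75.82 pos [517.1 360.3 213.6] ytool yaw 65.03 zdev [-0.079 -0.048 -0.996] F [-0.2  0.8  0. ] open 95.0 q6 -0.61
roll needed -0.163 in rad
shift now-axes [-110.7 -157.4   15.1] after-roll axes [ -83.7 -173.3   15.1]
TCP in cradle axes [-352.2 -136.6   88.6] F [-0.2  0.8  0. ] open 95.0 zdev [-0.079 -0.048 -0.996] t 75.82
```

Emit:
step_arm(moves="-8 -12 -8 -0.1 0; -12 -24 -6 -0.063 0; -14 -30 0 0 0; -14 -30 0 0 0; -13 -28 0 0 0; -10 -22 0 0 0; -6 -14 0 0 0; -3 -6 0 0 0")

```text
t: 76.53
tool_pos: [0.5463, 0.1737, 0.234]
tool_rot: [-0.433, -3.038, 0.091]
contact_force: [0.1, 1.7, 0.9]
opening: 0.0953
```

```bash
python3 cr.py -178 -54 60 74.36; python3 - <<'E'
from h import *
s=snapshot("wrist");cv2.imwrite("pics/zw.png",s["image"])
W=cloud(s);D=W-SEAT;L=np.stack([D@cx,D@cy,D[...,2]],-1)*1000
m=(s["image"].max(2)<60)&(L[...,2]>5)&(L[...,2]<30)&(L[...,0]>-205)&(L[...,0]<-150)&(L[...,1]<-36)&(L[...,1]>-75)
if m.sum(): print("knob",m.sum(),np.percentile(L[m],[3,50,97],0))
E
```

```text
t 76.68 pos [546.1 175.7 233.8] ytool yaw 74.06 zdev [-0.079 -0.048 -0.996] F [-0.3 -0.5 -0.2] open 95.4 q6 -1.05
roll needed -0.005 in rad
shift now-axes [-8.  -0.9 48.6] after-roll axes [-8.  -1.  48.6]
TCP in cradle axes [-182.3  -58.9  108.8] F [-0.3 -0.5 -0.2] open 95.4 zdev [-0.079 -0.048 -0.996] t 76.68
knob 768 [[-190.10663338  -61.98059357   13.69864381]
 [-178.22775908  -55.38838853   17.675403  ]
 [-166.7703739   -47.10328765   19.59450197]]
```

Emit:
step_arm(moves="-3 0 26 -0.005 0; -2 1 26 0 0; 0 0 0 0 0")

```text
t: 76.98
tool_pos: [0.548, 0.1775, 0.1824]
tool_rot: [-0.416, -3.044, 0.085]
contact_force: [-0.9, -0.3, -1.2]
opening: 0.0951
```

```bash
python3 cr.py -178 -56 -6 74.36
```

```text
t 77.13 pos [550.8 177.9 188.2] ytool yaw 74.55 zdev [-0.066 -0.044 -0.997] F [0.5 0.2 0.2] open 95.3 q6 -1.06
roll needed 0.003 in rad
shift now-axes [-2.6 -3.4 69.5] after-roll axes [-2.6 -3.4 69.5]
TCP in cradle axes [-185.6  -55.    63.2] F [0.5 0.2 0.2] open 95.3 zdev [-0.066 -0.044 -0.997] t 77.13
```

Emit:
step_arm(moves="0 0 20 0 0; 0 0 16 0 0; 0 0 0 0 0")

```text
t: 77.38
tool_pos: [0.5523, 0.179, 0.1589]
tool_rot: [-0.415, -3.063, 0.075]
contact_force: [-0.8, 0.9, -0.9]
opening: 0.0952
```

```bash
python3 cr.py -178 -56 -6 74.36
```

```text
t 77.53 pos [553.9 179.2 161.9] ytool yaw 74.6 zdev [-0.051 -0.04  -0.998] F [-0.  -0.1 -0.1] open 95.1 q6 -1.06
roll needed 0.004 in rad
shift now-axes [ 2.1 -7.5 43.5] after-roll axes [ 2.  -7.5 43.5]
TCP in cradle axes [-187.7  -52.3   36.9] F [-0.  -0.1 -0.1] open 95.1 zdev [-0.051 -0.04  -0.998] t 77.53
```

Emit:
step_arm(moves="4 -8 20 0 0")

```text
t: 77.62
tool_pos: [0.5512, 0.1733, 0.1485]
tool_rot: [-0.417, -3.078, 0.066]
contact_force: [-0.4, -0.5, 0.1]
opening: 0.0951
```

```bash
python3 cr.py -178 -56 -6 74.36
```

```text
t 77.77 pos [546.6 171.6 142.8] ytool yaw 74.58 zdev [-0.052 -0.04  -0.998] F [0.7 0.4 0.5] open 95.2 q6 -1.07
roll needed 0.004 in rad
shift now-axes [-2.3  0.8 23.7] after-roll axes [-2.3  0.8 23.7]
TCP in cradle axes [-178.5  -57.4   17.8] F [0.7 0.4 0.5] open 95.2 zdev [-0.052 -0.04  -0.998] t 77.77
```

Emit:
step_arm(moves="1 -1 22 0 0")

```text
t: 77.85
tool_pos: [0.5483, 0.1712, 0.1268]
tool_rot: [-0.419, -3.077, 0.067]
contact_force: [0.4, 0.2, 0.7]
opening: 0.0951
```

```bash
python3 cr.py -178 -56 -6 74.36
```

```text
t 78.0 pos [543.6 170.  120.5] ytool yaw 74.58 zdev [-0.054 -0.041 -0.998] F [-0.6  0.1 -0.2] open 94.6 q6 -1.07
roll needed 0.004 in rad
shift now-axes [-3.9  2.   1.3] after-roll axes [-3.8  2.   1.3]
TCP in cradle axes [-176.1  -59.8   -4.5] F [-0.6  0.1 -0.2] open 94.6 zdev [-0.054 -0.041 -0.998] t 78.0
```

Emit:
step_arm(moves="-4 2 3 0 255", newtons=14)

```text
t: 78.08
tool_pos: [0.5486, 0.1711, 0.119]
tool_rot: [-0.417, -3.067, 0.072]
contact_force: [0.1, -0.6, 0.3]
opening: 0.0925
```

```bash
for i in 1 2 3 4 5 6 7; do python3 cr.py 0 1.5 18|tail -1;done;python3 - <<'E'
from h import *
s=snapshot("wrist");cv2.imwrite("pics/zx.png",s["image"])
E
```

```text
TCP in cradle axes [-178.4  -55.2   -6.8] F [ 0.4 -0.3  1.1] open 81.8 zdev [-0.053 -0.04  -0.998] t 78.23
TCP in cradle axes [-178.2  -55.5   -7.1] F [-0.   0.1 -0.1] open 69.9 zdev [-0.053 -0.04  -0.998] t 78.38
TCP in cradle axes [-178.   -55.8   -7.4] F [ 0.4  0.1 -0.2] open 57.5 zdev [-0.053 -0.041 -0.998] t 78.53
TCP in cradle axes [-178.   -55.9   -7.6] F [-0.3 -0.7  0.1] open 45.7 zdev [-0.054 -0.041 -0.998] t 78.68
TCP in cradle axes [-177.9  -56.    -7.7] F [ 0.3 -0.4  0.6] open 33.6 zdev [-0.054 -0.041 -0.998] t 78.83
TCP in cradle axes [-175.9  -56.    -7.8] F [-2.9 -6.9  1.5] open 26.4 zdev [-0.056 -0.045 -0.997] t 78.98
TCP in cradle axes [-175.9  -56.    -7.9] F [-1.8 -6.4  1.6] open 26.7 zdev [-0.056 -0.045 -0.997] t 79.13
```

Emit:
step_arm(moves="0 0 -10 0 255; -1 0 -11 0 255; -3 0 -10 0 255")

```text
t: 79.43
tool_pos: [0.5507, 0.1677, 0.1458]
tool_rot: [-0.416, -3.057, 0.085]
contact_force: [-1.1, -1.9, -2.5]
opening: 0.0261
```

```bash
python3 cr.py -177 -34.9 49.4
```

```text
t 79.58 pos [551.5 167.5 147.4] ytool yaw 74.56 zdev [-0.06  -0.047 -0.997] F [-4.  -2.9  1.9] open 26.5 q6 -1.07
shift now-axes [-15.4  -0.6 -27.8] after-roll axes [-15.4  -0.6 -27.8]
TCP in cradle axes [-175.9  -51.5   22.4] F [-4.  -2.9  1.9] open 26.5 zdev [-0.06  -0.047 -0.997] t 79.58
```

Emit:
step_arm(moves="-4 0 -10 0 255; -5 0 -10 0 255; -6 0 -9 0 255; -7 0 -8 0 255; -8 0 -7 0 255; -8 0 -6 0 255")

```text
t: 80.08
tool_pos: [0.5917, 0.1564, 0.1998]
tool_rot: [-0.415, -3.052, 0.097]
contact_force: [-0.5, -3.9, -6.6]
opening: 0.0263
```

```bash
python3 cr.py -177 18.4 80.1
```

```text
t 80.23 pos [592.9 156.1 200.6] ytool yaw 74.56 zdev [-0.065 -0.054 -0.996] F [-0.3 -5.1 -0.9] open 26.7 q6 -1.1
shift now-axes [-26.7   0.6  -5.8] after-roll axes [-26.7   0.6  -5.8]
TCP in cradle axes [-176.    -8.6   75.6] F [-0.3 -5.1 -0.9] open 26.7 zdev [-0.065 -0.054 -0.996] t 80.23
```

Emit:
step_arm(moves="-9 0 -4 0 255; -9 0 -2 0 255; -9 0 -1 0 255; -9 0 0 0 255; -9 0 1 0 255; -9 0 2 0 255")

```text
t: 80.73
tool_pos: [0.6502, 0.1401, 0.2117]
tool_rot: [-0.418, -3.057, 0.096]
contact_force: [-2.4, -2.3, 2.2]
opening: 0.0266
```

```bash
python3 cr.py -177 64 79
```

```text
t 80.88 pos [650.8 140.  211.6] ytool yaw 74.47 zdev [-0.06  -0.055 -0.997] F [ 1.9 -3.6  3.5] open 26.5 q6 -1.14
shift now-axes [-12.7   1.4   6.9] after-roll axes [-12.7   1.4   6.9]
TCP in cradle axes [-176.1   51.6   86.6] F [ 1.9 -3.6  3.5] open 26.5 zdev [-0.06  -0.055 -0.997] t 80.88
```

Emit:
step_arm(moves="-6 0 2 0 255; -6 0 2 0 255; -5 0 2 0 255; -3 0 1 0 255")

```text
t: 81.22
tool_pos: [0.6698, 0.135, 0.2058]
tool_rot: [-0.418, -3.058, 0.093]
contact_force: [-12.5, 2.7, 5.7]
opening: 0.0263
```

```bash
python3 cr.py -177 64 79; python3 - <<'E'
from h import *
s=snapshot("scene");crop(s,"zy_scene.png",220,170,150,140,5)
E
```

```text
t 81.37 pos [669.8 135.3 205.5] ytool yaw 74.54 zdev [-0.061 -0.052 -0.997] F [-4.8 -0.2  3.6] open 26.2 q6 -1.15
shift now-axes [7.1 0.4 1.7] after-roll axes [7.1 0.4 1.7]
TCP in cradle axes [-176.7   71.1   80.5] F [-4.8 -0.2  3.6] open 26.2 zdev [-0.061 -0.052 -0.997] t 81.37
```

Emit:
step_arm(moves="-5 0 1 0 255; -4 0 1 0 255", newtons=20)

```text
t: 81.58
tool_pos: [0.6711, 0.1369, 0.2018]
tool_rot: [-0.411, -3.039, 0.087]
contact_force: [-10.7, 3.0, 7.3]
opening: 0.0262
```

```bash
python3 cr.py -177 64 79|tail -1
```

```text
TCP in cradle axes [-178.8   72.    76.4] F [-12.    2.7   6.6] open 26.2 zdev [-0.08  -0.046 -0.996] t 81.73
```

Emit:
step_arm(moves="0 0 0 0 60; 0 0 0 0 30; 0 0 0 0 0; 0 0 0 0 0")

```text
t: 82.07
tool_pos: [0.6712, 0.1401, 0.198]
tool_rot: [-0.408, -3.039, 0.081]
contact_force: [0.3, -0.7, 0.1]
opening: 0.0475
```

```bash
for i in 1 2 3; do python3 cr.py -177 64 79|tail -1; done
```

```text
TCP in cradle axes [-181.4   71.2   73.3] F [-0.9  0.1 -1.4] open 59.5 zdev [-0.081 -0.043 -0.996] t 82.22
TCP in cradle axes [-181.3   71.2   73.8] F [0.2 0.8 0.6] open 71.1 zdev [-0.081 -0.043 -0.996] t 82.37
TCP in cradle axes [-181.3   71.2   73.9] F [ 0.1  0.  -0.2] open 82.8 zdev [-0.081 -0.043 -0.996] t 82.52
```

Emit:
step_arm(moves="0 0 0 0 0; 0 0 -15 0 0; 0 0 -30 0 0; 0 0 -40 0 0; 0 0 -40 0 0; 0 0 -40 0 0; 0 0 -40 0 0; 0 0 0 0 0")

```text
t: 83.18
tool_pos: [0.6861, 0.1484, 0.413]
tool_rot: [-0.408, -3.032, 0.084]
contact_force: [0.8, 0.4, 2.9]
opening: 0.0952
```

Emit:
step_arm(moves="20 0 -10 0 0; 40 0 -10 0 0; 40 0 0 0 0; 40 0 0 0 0; 40 0 0 0 0; 40 0 0 0 0; 30 0 0 0 0; 0 0 0 0 0")

```text
t: 83.85
tool_pos: [0.4395, 0.2169, 0.4648]
tool_rot: [-0.416, -3.051, 0.069]
contact_force: [1.3, -0.2, 0.5]
opening: 0.0952
```

```bash
cat h.py | head -60; cat > fin.py <<'E'
from h import *
from plant import *
import cv2
for n in ("scene","top"):
    s=snapshot(n); cv2.imwrite(f"pics/fin_{n}.png",s["image"])
    if n=="top":
        P=cloud(s).reshape(-1,3); d=P-np.array(SEAT); L=np.c_[d@cx,d@cy,d[:,2]]*1000 if len(cx)==3 else None
        np.save("L.npy",L)
        def m(x0,x1,y0,y1):
            q=L[(L[:,0]>x0)&(L[:,0]<x1)&(L[:,1]>y0)&(L[:,1]<y1)&(L[:,2]>-60)]
            print(len(q),np.round(np.median(q,0),1) if len(q) else None,np.round(q[:,2].max(),1) if len(q) else None)
        m(-228,-204,-15,15); m(145,160,-15,15); m(-60,60,-15,15); m(-195,-160,40,110)
print(observe()["tool_pos"],observe()["contact_force"])
E
python3 fin.py
```

```text
from plant import *
import numpy as np, cv2
from scipy.spatial.transform import Rotation as Ro
def cloud(s):
    K=s["camera_matrix"];z=s["range_z"];v,u=np.mgrid[0:480,0:640]
    P=np.stack([(u-K[0,2])/K[0,0]*z,(v-K[1,2])/K[1,1]*z,z],-1)
    W=(P-s["t"])@s["R"]; W[z<=0]=np.nan
    return W
def px(s,X):
    c=s["R"]@np.asarray(X)+s["t"];p=s["camera_matrix"]@c;return p[:2]/p[2]
def crop(s,name,x,y,w,h,f):
    im=s["image"][y:y+h,x:x+w];cv2.imwrite("pics/"+name,cv2.resize(im,None,fx=f,fy=f,interpolation=cv2.INTER_CUBIC))
def rect(pts):
    (c,wh,a)=cv2.minAreaRect((pts[:,:2]*1000).astype(np.float32)); return np.round(c,1),np.round(wh,1),round(a,2)
A=np.radians(-105.64); cx=np.array([np.cos(A),np.sin(A),0]);cy=np.array([-np.sin(A),np.cos(A),0]);SEAT=np.array([.5537,-.0157,.125])
def cr(x,y,z): return SEAT+(x*cx+y*cy)/1000+np.array([0,0,z/1000])
def plan(p,yaw=None):
    "p world m; yaw deg of tool y in world (mod 180). prints needed tool shift mm / roll rad"
    o=observe();R=Ro.from_rotvec(o["tool_rot"]).as_matrix()
    d=R.T@(np.asarray(p)-o["tool_pos"])*1000
    y=np.degrees(np.arctan
[... 453 characters left out ...]
d dir and in current axes, and in axes after roll
    c,s_=np.cos(np.radians(r)),np.sin(np.radians(r))
    print("shift now-axes",np.round(d,1),"after-roll axes",np.round([c*d[0]+s_*d[1],-s_*d[0]+c*d[1],d[2]],1))
def knobL(dz=7):
    o=observe();R=Ro.from_rotvec(o["tool_rot"]).as_matrix()
    p=o["tool_pos"]-R[:,2]*.0; d=(p-SEAT)*1000
    print("TCP in cradle axes",np.round([d@cx,d@cy,d[2]],1),"F",np.round(o["contact_force"],1),"open",round(o["opening"]*1000,1),"zdev",np.round(R[:,2],3), "t",round(o["t"],2))
98 [-215.4    0.3   -0. ] 6.5
64 [152.1  -0.2   8.3] 15.6
492 [0.5 0.  2.7] 11.3
141 [-177.8   57.5   91.2] 105.1
[0.44261554 0.21609996 0.46359337] [ 0.83263993  0.12936355 -0.37271467]
```

View pics/fin_scene.png

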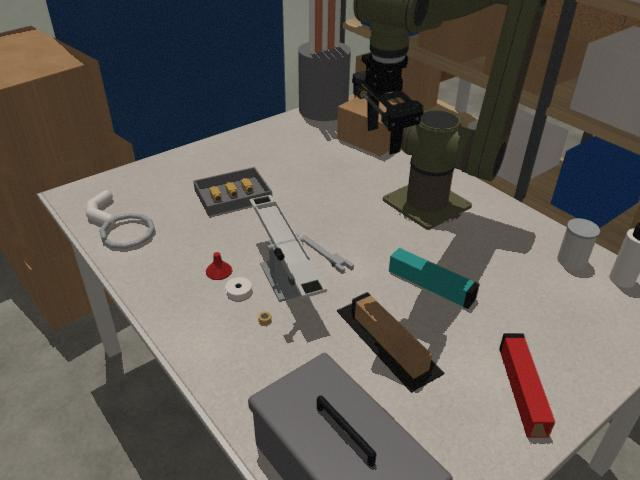

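View pics/fin_top.png

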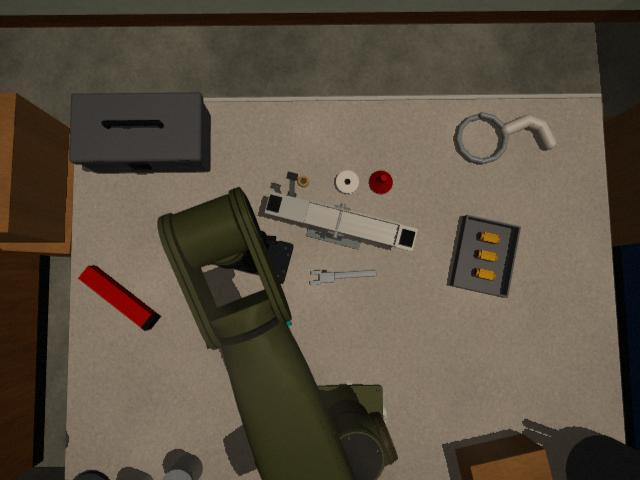

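```bash
python3 - <<'E'
import numpy as np
L=np.load("L.npy");L=L[~np.isnan(L).any(1)]
q=L[(abs(L[:,1])<12)&(abs(L[:,0])<120)&(abs(L[:,2])<20)]
print("floor slope",np.polyfit(q[:,0],q[:,2],1))
q=L[(L[:,0]>-200)&(L[:,0]<-155)&(L[:,1]>30)&(L[:,1]<110)&(L[:,2]>15)]
q=q[q[:,2].argsort()]
for a in range(15,110,10):
    k=q[(q[:,2]>=a)&(q[:,2]<a+10)]; print(a,len(k),np.round(k.mean(0),1) if len(k) else '')
E
python3 cr.py 153 0 150 74.4
```

```text
floor slope [0.03418813 2.57350195]
15 14 [-176.    37.1   20.2]
25 12 [-176.8   41.4   31.6]
35 9 [-174.8   45.4   40.2]
45 13 [-177.7   47.4   49.4]
55 14 [-178.6   50.9   59.9]
65 11 [-177.4   54.6   70. ]
75 10 [-179.4   56.2   80. ]
85 16 [-178.4   61.7   92.3]
95 58 [-178.9   64.4   99.3]
105 1 [-167.1   62.4  105.1]
t 84.1 pos [444.4 215.5 460.7] ytool yaw 74.31 zdev [-0.072 -0.039 -0.997] F [0.7 0.5 0.1] open 94.8 q6 -0.95
roll needed -0.002 in rad
shift now-axes [-179.7 -334.8  194.9] after-roll axes [-179.2 -335.1  194.9]
TCP in cradle axes [-193.2 -167.6  335.7] F [0.7 0.5 0.1] open 94.8 zdev [-0.072 -0.039 -0.997] t 84.1
```

Pictures: the arm is folded (bar leans about 19°; knob at top px 292,177), three valves are in the tray (top px 488,238–274), and the tube is flat on the mat (scene px 392,335). The cradle, though, tipped about 2.5° while I folded the arm, so I'll press the rear pad level again.

Emit:
step_arm(moves="-12 -20 0 0 255; -20 -36 10 0 255; -20 -38 10 0 255; -20 -38 10 0 255; -20 -38 10 0 255; -20 -38 15 0 255; -20 -38 15 0 255; -15 -25 10 0 255")

```text
t: 84.77
tool_pos: [0.5108, -0.078, 0.3858]
tool_rot: [-0.417, -3.036, 0.075]
contact_force: [0.1, 0.0, -0.1]
opening: 0.0469
```

```bash
python3 cr.py 153 0 40 74.4
```

```text
t 84.92 pos [510.6 -77.2 384.8] ytool yaw 74.33 zdev [-0.085 -0.036 -0.996] F [ 0.5 -0.1 -0.3] open 34.7 q6 -1.52
roll needed -0.001 in rad
shift now-axes [-41.1 -69.3 221.8] after-roll axes [-41.  -69.3 221.8]
TCP in cradle axes [ 70.8 -25.  259.8] F [ 0.5 -0.1 -0.3] open 34.7 zdev [-0.085 -0.036 -0.996] t 84.92
```

Emit:
step_arm(moves="-15 -25 25 0 255; -15 -30 35 0 255; -10 -15 40 0 255; 0 0 40 0 255; 0 0 40 0 255; 0 0 25 0 255; 0 0 0 0 255")

```text
t: 85.5
tool_pos: [0.5195, -0.1635, 0.1819]
tool_rot: [-0.421, -3.042, 0.07]
contact_force: [-0.6, 0.8, -0.8]
opening: 0.0004
```

```bash
python3 cr.py 153 0 25 74.4
```

```text
t 85.65 pos [ 523.6 -164.7  189.8] ytool yaw 74.35 zdev [-0.064 -0.04  -0.997] F [ 0.4 -0.   0.1] open 0.3 q6 -1.65
roll needed -0.001 in rad
shift now-axes [ 9.1  0.8 40.4] after-roll axes [ 9.1  0.9 40.4]
TCP in cradle axes [151.6  11.2  64.8] F [ 0.4 -0.   0.1] open 0.3 zdev [-0.064 -0.04  -0.997] t 85.65
```

Emit:
step_arm(moves="8 0 20 0 255; 2 0 15 0 255; 0 0 0 0 255")

```text
t: 85.9
tool_pos: [0.519, -0.1647, 0.1663]
tool_rot: [-0.422, -3.072, 0.082]
contact_force: [-0.2, -0.8, -1.7]
opening: 0.0004
```

```bash
python3 cr.py 153 0 10 74.4
```

```text
t 86.05 pos [ 520.4 -165.3  168.6] ytool yaw 74.41 zdev [-0.043 -0.049 -0.998] F [0.1 0.1 0.3] open 0.3 q6 -1.65
roll needed 0.0 in rad
shift now-axes [ 7.3  2.  33.8] after-roll axes [ 7.3  2.  33.8]
TCP in cradle axes [153.    8.2  43.6] F [0.1 0.1 0.3] open 0.3 zdev [-0.043 -0.049 -0.998] t 86.05
```

Emit:
step_arm(moves="7 0 12 0 255; 2 0 12 0 255; 0 0 8 0 255; 0 0 6 0 255; 0 0 0 0 255")

```text
t: 86.47
tool_pos: [0.5123, -0.1654, 0.1329]
tool_rot: [-0.423, -3.084, 0.087]
contact_force: [-0.2, 0.8, -0.5]
opening: 0.0002
```

```bash
python3 cr.py 153 0 0 74.4
```

```text
t 86.62 pos [ 513.3 -165.8  134.6] ytool yaw 74.41 zdev [-0.033 -0.053 -0.998] F [0.7 0.4 0.2] open 0.7 q6 -1.66
roll needed 0.0 in rad
shift now-axes [1.4 3.  9.5] after-roll axes [1.4 3.  9.5]
TCP in cradle axes [155.4   1.6   9.6] F [0.7 0.4 0.2] open 0.7 zdev [-0.033 -0.053 -0.998] t 86.62
```

Emit:
step_arm(moves="0 0 6 0 255; 0 0 5 0 255; 0 0 5 0 255")

```text
t: 86.87
tool_pos: [0.5147, -0.1668, 0.125]
tool_rot: [-0.424, -3.088, 0.088]
contact_force: [-15.5, 8.2, 36.5]
opening: 0.0005
```

```bash
python3 cr.py 153 0 0 74.4
```

```text
t 87.02 pos [ 514.7 -166.7  125.2] ytool yaw 74.39 zdev [-0.03  -0.053 -0.998] F [-9.   5.1 18.1] open 0.5 q6 -1.66
roll needed -0.0 in rad
shift now-axes [3.1 3.  0.1] after-roll axes [3.1 3.  0.1]
TCP in cradle axes [156.    3.1   0.2] F [-9.   5.1 18.1] open 0.5 zdev [-0.03  -0.053 -0.998] t 87.02
```

Emit:
step_arm(moves="0 0 -8 0 255; 0 0 -25 0 255; 0 0 -40 0 255; 0 0 -40 0 255; 20 0 -30 0 255; 40 0 -20 0 255; 40 0 -10 0 255; 40 0 0 0 255")

```text
t: 87.68
tool_pos: [0.388, -0.1206, 0.3079]
tool_rot: [-0.423, -3.089, 0.088]
contact_force: [0.2, -1.0, 1.3]
opening: 0.0007
```

Emit:
step_arm(moves="40 0 -10 0 255; 40 0 0 0 255; 30 0 0 0 255; 0 0 0 0 255")

```text
t: 88.02
tool_pos: [0.2762, -0.0884, 0.324]
tool_rot: [-0.425, -3.101, 0.095]
contact_force: [0.5, -0.6, 2.0]
opening: 0.0001
```

```bash
python3 fin.py; python3 - <<'E'
import numpy as np
L=np.load("L.npy");L=L[~np.isnan(L).any(1)]
q=L[(abs(L[:,1])<12)&(abs(L[:,0])<120)&(abs(L[:,2])<20)]
print("floor slope",np.polyfit(q[:,0],q[:,2],1))
q=L[(L[:,0]>-200)&(L[:,0]<-155)&(L[:,1]>30)&(L[:,1]<110)&(L[:,2]>15)]
for a in (15,55,95):
    k=q[(q[:,2]>=a)&(q[:,2]<a+10)]; print(a,len(k),np.round(k.mean(0),1) if len(k) else '')
E
```

```text
98 [-215.9    0.5    5.9] 11.4
62 [1.528e+02 1.000e-01 1.500e+00] 7.4
488 [ 0.6 -0.1  0.9] 6.9
134 [-175.4   58.1   98.1] 109.2
[ 0.27847701 -0.08920922  0.32288443] [0.31952812 0.66393798 0.32140481]
floor slope [-0.00128308  1.15466934]
15 22 [-174.9   35.    19. ]
55 11 [-175.2   48.4   60.9]
95 57 [-175.9   63.7  101.7]
```

View pics/fin_top.png

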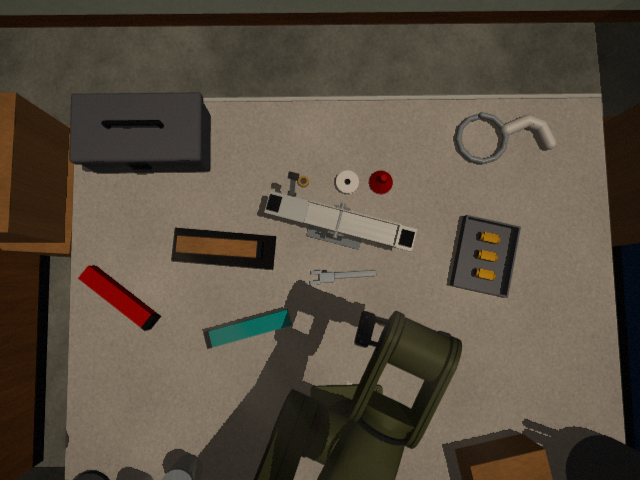

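View pics/fin_scene.png

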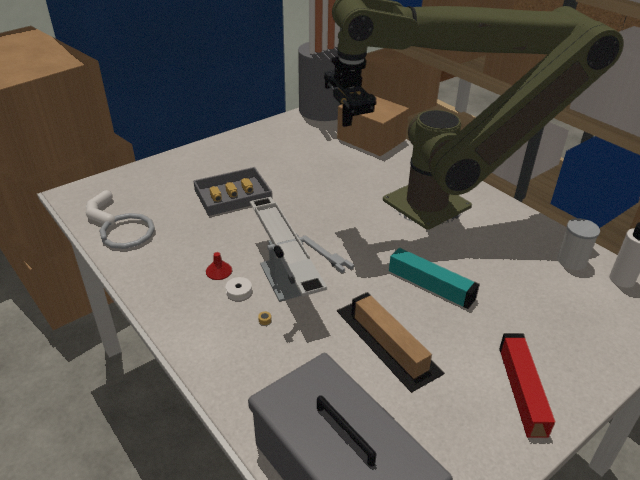

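The cradle is level again (floor slope about 0) and the arm leans 19°. The tube is on the mat (top px 222,248), the three valves are in the tray, and nothing is being touched. I'm handing in.

```bash
python3 -c "
from plant import *
print(hand_in())"
```

```text
the job is handed in; nothing more can be done
None
```

The job is handed in at about 88 s of 210 s, and it ended as asked, but three things went wrong on the way, below.

I swung the stop arm down, laid the tube in the cradle and pressed the nose to its end stop. All the valves then went into the tray. I levelled the cradle, laid the empty tube back on the mat and folded the arm up.

**Last checks:**
- **Valves:** three lie flat, side by side in the tray.
- **Tube:** it lies flat on the mat. Its mouth was seen empty and it weighed about 2.4 N.
- **Stop arm:** it leans about 19° outward, which is its folded end stop.
- **Cradle:** floor slope is −0.001 rad, so level.
- **Robot:** it touches nothing. The wrench, tape, funnel and nut were not handled.

**What did not go as asked:**
- **Fallen valve:** one of the three valves slid out of the tube while I carried it to the cradle. The moves were jerky and the tube hung about 2.5° nose-down. The valve dropped onto the work surface, and I picked it up from there. Only two valves came out at the sill as asked.
- **Cradle tipping:** it tipped about 3° when I released the tube, and about 2° when I folded the arm. I pressed it level both times. The second press came after the tube was back and the arm folded, so that last levelling was out of the asked order.
- **Hard press:** pressing the nose down peaked at about 62 N, through the fingertips. That is well above the 7–10 N needed, though below the 120 N wrist limit. The 40 N limit covers the arm and gripper body, and I did not check separately that neither touched.

The tray was also knocked about 35 mm aside during the run. I measured it again and placed the valves by its new position.

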